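Biscuits from the baking sheet to the cooling rack

ROBOT

A 7-joint arm with a two-finger parallel gripper is mounted at the origin on the work surface. World frame = base frame: x ahead of the robot, y to its left, z up, the work surface at z = 0. Lengths are in m, angles in rad, forces in N, time in s.
With the tool pointing down it reaches from about 0.425 to 0.975 m from the base axis. Payload 16.7 kg.
Tool frame: the origin (TCP) lies at the very end of the fingers, on their centre line; the grasp point (between the pads) lies 19 mm behind it (manip.tcp_to_grasp is the distance from the TCP to the grasp point, in m); z points along the fingers, x is the direction in which the jaws open and shut, and the axes are right-handed (so a half turn about z gives the same grasp; the last joint's range is limited). The gripper opens to 85 mm and grips with 20 to 120 N. Pads are 22 mm wide; open, the fingers measure 114 mm over their backs; the gripper's body (76 mm by 85 mm) begins 54 mm behind the grasp point. The pads swing forward as they close: fully open they stand 13 mm farther back than shut.
Start: joints at [1.006, 0.426, 0.074, 1.606, -0.034, 1.111, -0.067], TCP at [0.273, -0.617, 0.231] pointing down, gripper open.
Joint ranges: [-2.85, 2.85], [-0.5, 2.14], [-1.23, 1.37], [0.21, 2.46], [-1.02, 4.16], [0.16, 2.05], [-2.73, 2.73]. Speed limits (rad/s): [1.89, 1.89, 2.39, 2.39, 3.01, 3.01, 3.01].

INTERFACE

Orientations are given as a rotation vector (axis times angle).
In Python, from workcell import manip gives the robot as it stands.
- The arm moves only by the tool send_rows, never from a script. Its argument "steps" is a list of rows, each an object with "xyz": the shift along the tool's x, y, z in cm, a list of three; "rotation": the turn, a rotation vector about the tool's x, y, z in degrees, a list of three; "claw": the gripper's target within -1 to 1 (shut at 1, half-way at 0, fully open at -1). In form: [{"xyz": [x, y, z], "rotation": [rx, ry, rz], "claw": claw}, ...]. A call has 1 to 20 rows; each row is the pose to reach, as a shift and turn from the pose measured when the call began, along the tool's axes at that moment; what a row does not reach only later rows make up. A row lasts 1/8 s, in which the tool goes at most 62.5 mm and 10.7 degrees, less where a joint would pass 70% of its speed; a pose out of reach is approached as far as the arm can. A call with a gripper value outside its range is refused whole. The fingers move at their own pace and stop on an object; the grip force is fixed at half the most. Time passes only in rows, so rows that repeat a pose let the fingers close. It gives the time, the measured TCP pose, the force and the opening at its end, in the units of the state.
- manip.state(): the state, without advancing time (a new reading comes with each control period).
- manip.capture(name): name is "scene" or "side" or "wrist"; returns a dict with "image" (384x512x3 uint8, red, green, blue), "K" (3x3 intrinsics, pixels), "eye" and "orientation" of the camera in the world; the wrist camera has in their place "T_tool_cam" (4x4, takes a point from camera to tool coordinates, whose origin is the TCP and whose axes are the tool frame's). Camera axes: x right, y down, z forward; pixel columns grow to the right and rows downward; lengths in m; the calibration is good to about 2 mm. A picture is of the moment at which its call begins: read the wrist's pose just before it. There is no depth.
- manip.sign_off(): hands the job in, once; it reports no verdict.
The state is a dict: "time": time; "qpos": joint angles; "dq": joint speeds; "effort": joint torques, N m; "ee_pos": TCP position; "eef_rot": TCP orientation; "contact_force": force on the tool from outside, world axes, zero at the start; "ft_torque": the same for the moment, N m; "width": finger opening in m.
Only numpy, scipy, OpenCV 4.12 (cv2) and the standard library are available. Lean on these libraries where they do the work, as an engineer would, in place of code of your own. Each camera call takes 0.05 s, during which the arm holds its last target.

TASK

Using the turner that lies on the wooden board, lift every biscuit off the baking sheet by sliding the blade under it and lay each one flat, right way up, on the wire cooling rack; then put the turner back on the wooden board with its blade flat on the wood, and let go. The biscuits break easily: never touch them with the gripper or the arm, and do not squash, jam, knock or drop them. Leave the other things on the table where they are.

Things in the scene. Friction and masses are not known exactly. Their poses are not given: they have to be found in the camera images.
- turner: kitchen turner (spatula), 180 g, standing stably on its flat blade on the board. Origin: centre of the blade's underside; x towards the blade's front edge, z up. Blade of polished steel, slippery under a biscuit (friction about 0.18), 100 mm long (x -50 to +50 mm), 80 mm wide, 1.6 mm thick. From its back (x = -44 mm) a thin neck rises to the handle. Centre of mass near x = -25 mm
- turner_grip (a point): point on the middle line of the turner's black handle, at x = -105 mm, z = 57.5 mm of the turner. The straight handle is 24 mm wide (y), 18 mm thick; its middle line runs from x = -75 mm, z = 50 mm back and up to x = -195 mm, z = 80 mm, in the plane y = 0. Axes as the turner's
- biscuit1: round chocolate-speckled biscuit, 76 mm across, 11.5 mm thick, about 40 g, crisp, breaks above about 12 N; 3 or 4 of the four are present. Origin at the centre of its flat underside, z up. Its underside is flat over 56 mm across; from there the edge curves out gradually (71 mm across at 2 mm height, widest at 5.5 mm), so a thin blade pressed down on the mat gets under it
- biscuit2: round chocolate-speckled biscuit, 76 mm across, 11.5 mm thick, about 40 g, crisp, breaks above about 12 N; 3 or 4 of the four are present. Origin at the centre of its flat underside, z up. Its underside is flat over 56 mm across; from there the edge curves out gradually (71 mm across at 2 mm height, widest at 5.5 mm), so a thin blade pressed down on the mat gets under it
- biscuit3: round chocolate-speckled biscuit, 76 mm across, 11.5 mm thick, about 40 g, crisp, breaks above about 12 N; 3 or 4 of the four are present. Origin at the centre of its flat underside, z up. Its underside is flat over 56 mm across; from there the edge curves out gradually (71 mm across at 2 mm height, widest at 5.5 mm), so a thin blade pressed down on the mat gets under it
- biscuit4: round chocolate-speckled biscuit, 76 mm across, 11.5 mm thick, about 40 g, crisp, breaks above about 12 N; 3 or 4 of the four are present. Origin at the centre of its flat underside, z up. Its underside is flat over 56 mm across; from there the edge curves out gradually (71 mm across at 2 mm height, widest at 5.5 mm), so a thin blade pressed down on the mat gets under it
- sheet: fixed baking sheet covered with a dark grippy silicone mat (friction about 1.2), 320 mm (x) by 300 mm (y); origin at the centre of its underside, z up; the mat's top is flat at z = 6 mm. The edge at x = +160 mm is turned up to z = 16 mm; the other three edges have no rim. It carries the biscuits at the start; it and the rack may change sides
- rack: fixed wire cooling rack, 304 mm (x) by 304 mm (y), closely spaced thin wires along x with a black non-slip coating, on 18 mm feet; origin at the centre below, on the table, z up. Biscuits lie on the flat top of the wires at z = 22 mm (friction about 1.2). A flat-bar frame 4 mm wide runs round all four sides and stands 6 mm above the wires (to z = 28 mm)
- board: fixed wooden board, 220 mm (x) by 140 mm (y), 12 mm thick; origin at the centre of its underside, z up; the turner's place
- bowl: loose blue mixing bowl, 210 mm across, 95 mm high; origin at the centre of its underside; not part of the job
- cake_tin: loose empty rectangular metal cake tin, 150 x 200 x 50 mm high; origin at the centre of its underside; not part of the job
- biscuit_tin: loose closed blue tin with a red lid, 144 x 144 x 130 mm high; origin at the centre of its underside; not part of the job
- jar: loose glass jar with a white cap, 66 mm across, 100 mm high; origin at the centre of its underside; not part of the job
Not all that is in view belongs to the job. What is shaped like the biscuit4 but purple or turquoise is not meant.

How it is judged:
On the way, in this order (a step that is already met when the one before it is completed fails the run):
1. the turner is taken up from the board (z of turner in the frame of board above 0.035 m), for 0.2 s.
2. every biscuit lies flat on the cooling rack (x of biscuit1 in the frame of rack between -0.12 and 0.12 m and y of biscuit1 in the frame of rack between -0.12 and 0.12 m and z of biscuit1 in the frame of rack between 0.017 and 0.027 m and angle between each of biscuit1, biscuit2, biscuit3, biscuit4's own z axis and vertical below 0.1 rad and x of biscuit2 in the frame of rack between -0.12 and 0.12 m and y of biscuit2 in the frame of rack between -0.12 and 0.12 m and z of biscuit2 in the frame of rack between 0.017 and 0.027 m and x of biscuit3 in the frame of rack between -0.12 and 0.12 m and y of biscuit3 in the frame of rack between -0.12 and 0.12 m and z of biscuit3 in the frame of rack between 0.017 and 0.027 m and x of biscuit4 in the frame of rack between -0.12 and 0.12 m and y of biscuit4 in the frame of rack between -0.12 and 0.12 m and z of biscuit4 in the frame of rack between 0.017 and 0.027 m), for 0.2 s.
At the end, for the whole second after the job is handed in: Every biscuit at rest on the rack, flat within 0.1 rad, right way up, underside on the wires (5 mm), centre within 120 mm of the rack centre along both its axes; turner released and flat (0.1 rad) on the board, blade centre within 60 mm along and 35 mm across of the board centre (all of step 2 and linear speed of each of biscuit1, biscuit2, biscuit3, biscuit4, turner below 0.02 m/s and x of turner in the frame of board between -0.06 and 0.06 m and y of turner in the frame of board between -0.035 and 0.035 m and z of turner in the frame of board between 0.008 and 0.016 m and angle between turner's own z axis and vertical below 0.1 rad); the robot touches nothing.
It fails at once if a biscuit is touched by the fingers or the arm (more than 0.5 N) (contact force between any of biscuit1, biscuit2, biscuit3, biscuit4 and the fingers above 0.5 N or contact force between any of biscuit1, biscuit2, biscuit3, biscuit4 and the arm above 0.5 N).
It fails at once if a biscuit is squashed, jammed or dropped: more than 12 N between it and anything (contact force between any of biscuit1, biscuit2, biscuit3, biscuit4 and anything else above 12 N).
It fails at once if the bowl, cake tin, biscuit tin or jar is pushed more than 20 mm (distance of any of bowl, cake_tin, biscuit_tin, jar from where it was at the start of the episode above 0.02 m).
Of biscuit1, biscuit2, biscuit3, biscuit4 only 3 to 4 are there at a start; the rules pass over those that are not, and their reading is None.
At some moment in a run one of biscuit1, biscuit2, biscuit3, biscuit4 may be knocked a few centimetres aside while the robot is not near it.
It also fails if it takes over 210 s, if anything falls off the work surface, if the arm or the gripper's body presses on something with over 40 N, if the wrist force passes 120 N, or if a joint passes its speed limit or range.

## Working session

There is one attempt and no reset: what is moved stays moved. The work goes in short steps, Python scripts to look and compute and a tool call to move; the robot and the scene stay as the last step left them, time stands still between calls to the robot, and variables do not carry over. Pictures are saved under pics/ and viewed, and the job is handed in when it is done.

Besides the shell and the picture viewer there is one more tool, called as name(argument=value, ...), one argument or row to a line, values as JSON. send_rows: Moves the arm, as the interface text tells. Its arguments: {"type":"object","properties":{"steps":{"type":"array","items":{"type":"object","properties":{"xyz":{"type":"array","items":{"type":"number"}},"rotation":{"type":"array","items":{"type":"number"}},"claw":{"type":"number"}}}}},"required":["steps"]}

```bash
mkdir -p pics; ls; cat > h.py <<'E'
import numpy as np, cv2
from workcell import manip
from scipy.spatial.transform import Rotation as R
def snap(name,fn,scale=1,crop=None):
    s=manip.state(); c=manip.capture(name)
    im=c["image"][:,:,::-1].copy()
    np.savez('pics/'+fn+'.npz',im=im,**{k:np.array(v) for k,v in c.items() if k!="image"},pos=s["ee_pos"],rot=s["eef_rot"])
    cv2.imwrite('pics/'+fn+'.png',im); return s,c
def crop(fn,x0,y0,x1,y1,k,out):
    im=cv2.imread('pics/'+fn+'.png')[y0:y1,x0:x1]
    cv2.imwrite('pics/'+out+'.png',cv2.resize(im,None,fx=k,fy=k,interpolation=cv2.INTER_CUBIC))
E
python3 - <<'E'
from h import *
s=manip.state(); print(s)
for n in("scene","side","wrist"):
    s,c=snap(n,n+'0'); print(n,{k:np.array(v).round(4).tolist() for k,v in c.items() if k!="image"})
E
```

```text
pics
{'time': 0.0, 'qpos': array([ 1.00549929,  0.42671856,  0.0738427 ,  1.6066196 , -0.03408939,
        1.11081561, -0.06709671]), 'dq': array([-9.61570916e-04,  1.09448035e-03, -3.18326620e-04,  5.66221222e-04,
        8.94863183e-05,  6.95398195e-04, -1.38181452e-04]), 'effort': array([-2.14302972e-04, -9.49842310e+01,  3.76054779e+00, -4.63530922e+01,
        1.92161469e-02,  9.98360018e-03,  6.41251745e-05]), 'ee_pos': array([ 0.27245028, -0.61711401,  0.23061377]), 'eef_rot': array([-2.63158426e+00,  1.71477314e+00,  1.79500813e-03]), 'contact_force': array([ 0.04835723, -0.64499067,  0.39601369]), 'ft_torque': array([-0.05014883, -0.0494052 , -0.00783382]), 'width': 0.08526587820631862}
scene {'K': [[415.5714, 0.0, 259.2433], [0.0, 415.5714, 192.9426], [0.0, 0.0, 1.0]], 'eye': [1.2739, 0.4014, 1.2068], 'orientation': [-1.4018, -2.3731, 0.7447]}
side {'K': [[354.9353, 0.0, 254.6729], [0.0, 354.9353, 187.4513], [0.0, 0.0, 1.0]], 'eye': [0.1052, -0.8348, 0.6754], 'orientation': [-2.063, 0.5663, -0.3367]}
wrist {'K': [[298.7885, 0.0, 257.5861], [0.0, 298.7885, 193.0479], [0.0, 0.0, 1.0]], 'T_tool_cam': [[1.0, -0.0001, -0.0001, 0.0004], [0.0001, 0.9486, 0.3164, -0.0814], [0.0, -0.3164, 0.9486, -0.1415], [0.0, 0.0, 0.0, 1.0]]}
```

View pics/scene0.png

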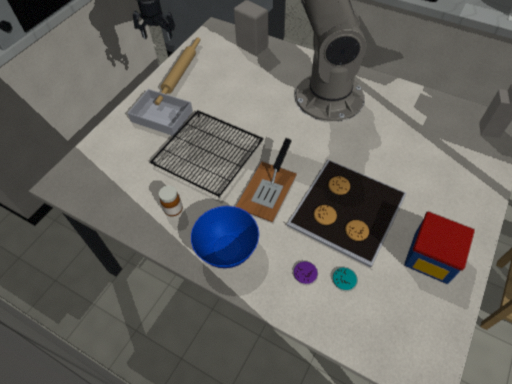

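View pics/side0.png

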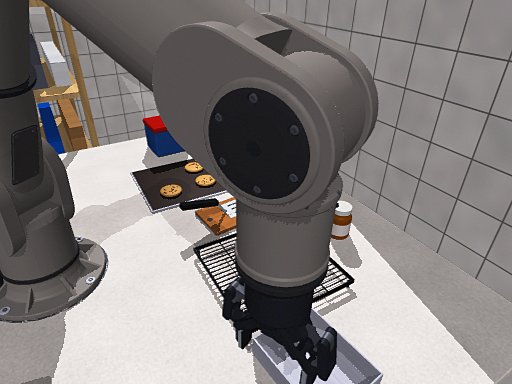

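View pics/wrist0.png

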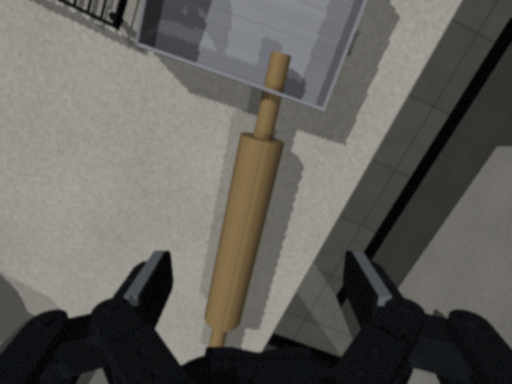

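The scene camera shows three chocolate-speckled biscuits on the dark sheet, at about (340,186), (325,214) and (357,230). The purple (306,272) and turquoise (344,278) look-alikes lie on the table. The turner is on the board, blade near (267,192) and handle near (283,153). The rolling pin (180,68) also has a handle but is wood. I'll enlarge the crops.

```bash
python3 - <<'E'
from h import *
crop('scene0',220,120,320,240,6,'c1'); crop('scene0',280,150,410,270,6,'c2'); crop('scene0',140,100,280,205,5,'c3')
E
```

```text
(no output)
```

View pics/c1.png

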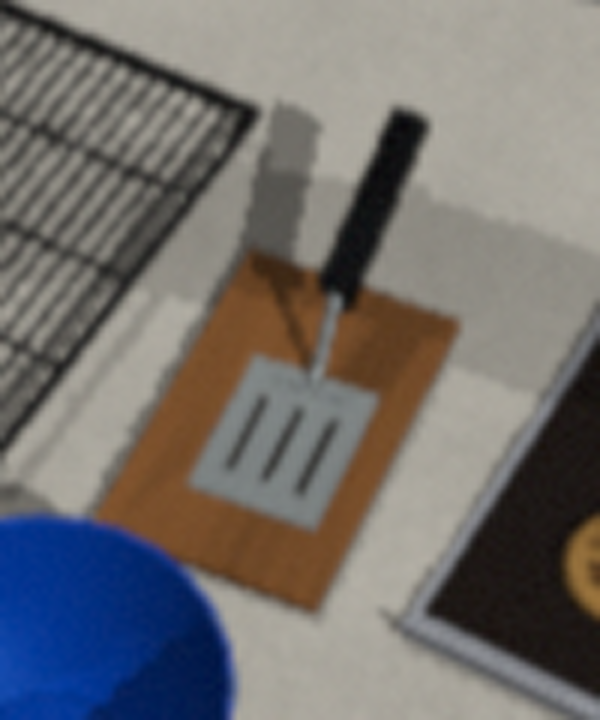

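View pics/c2.png

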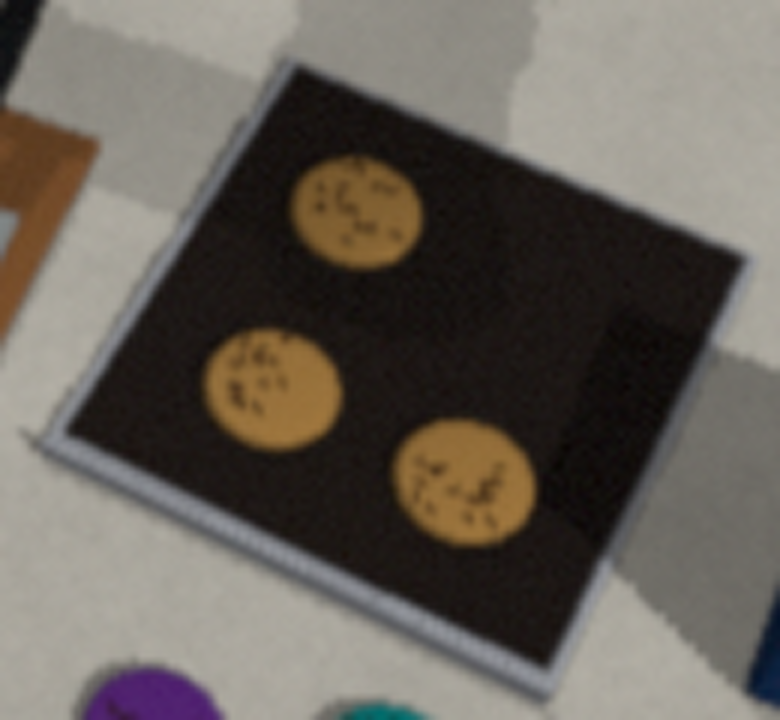

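View pics/c3.png

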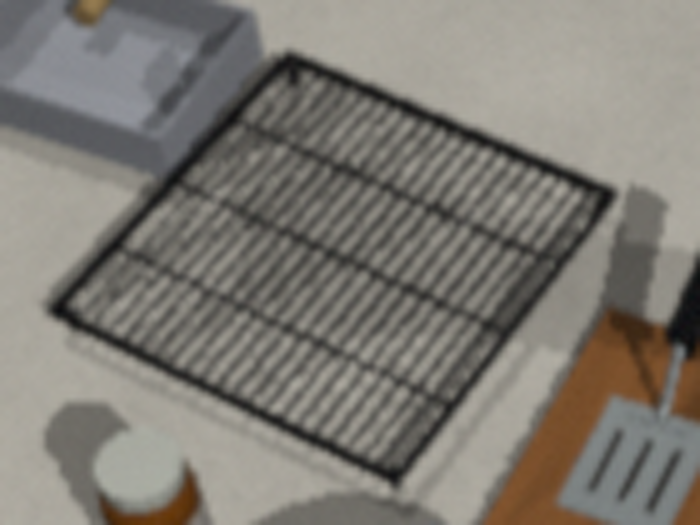

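```bash
cat >> h.py <<'E'
def ray(d,px):
    K=d['K']; v=np.linalg.inv(K)@np.array([px[0],px[1],1.])
    if 'eye' in d: Rm=R.from_rotvec(d['orientation']).as_matrix(); o=d['eye']
    else:
        T=np.eye(4);T[:3,:3]=R.from_rotvec(d['rot']).as_matrix();T[:3,3]=d['pos'];T=T@d['T_tool_cam'];Rm=T[:3,:3];o=T[:3,3]
    return o,Rm@v
def onz(d,px,z):
    o,v=ray(d,px); return o+v*(z-o[2])/v[2]
def proj(d,P):
    P=np.atleast_2d(P);K=d['K']
    if 'eye' in d: Rm=R.from_rotvec(d['orientation']).as_matrix(); o=d['eye']
    else:
        T=np.eye(4);T[:3,:3]=R.from_rotvec(d['rot']).as_matrix();T[:3,3]=d['pos'];T=T@d['T_tool_cam'];Rm=T[:3,:3];o=T[:3,3]
    q=(P-o)@Rm@K.T; return q[:,:2]/q[:,2:]
def cp(p,off,k): return ((p[0]+.5)/k-.5+off[0],(p[1]+.5)/k-.5+off[1])
E
python3 - <<'E'
from h import *
d=dict(np.load('pics/scene0.npz'))
def f(n,pts,off,k,z):
    P=np.array([onz(d,cp(p,off,k),z) for p in pts]); print(n,P[:,:2].round(4).tolist(), 'sides',np.linalg.norm(np.roll(P,-1,0)-P,axis=1).round(3)); return P
f('board',[(250,252),(460,322),(318,610)],(220,120),6,.012)
f('blade B,B,F,F',[(255,352),(380,398),(318,530),(188,485)],(220,120),6,.0136)
print('hf',onz(d,cp((335,290),(220,120),6),.062),'hb',onz(d,cp((410,118),(220,120),6),.092))
f('sheet',[(292,62),(750,258),(600,560)],(280,150),6,.004)
f('sheetrim',[(548,668),(62,432)],(280,150),6,.016)
f('rack',[(290,58),(612,192),(398,480),(58,308)],(140,100),5,.028)
f('bisc',[(357,212),(273,389),(465,482)],(280,150),6,.018)
E
```

```text
board [[0.4459, -0.0736], [0.4328, 0.0628], [0.6494, 0.0822]] sides [0.137 0.217 0.256]
blade B,B,F,F [[0.5118, -0.0337], [0.5062, 0.0468], [0.6041, 0.058], [0.6128, -0.0217]] sides [0.081 0.099 0.08  0.102]
hf [0.48165087 0.00317917 0.062     ] hb [ 0.36748347 -0.00751142  0.092     ]
sheet [[0.3157, 0.137], [0.3233, 0.4291], [0.5515, 0.4206]] sides [0.292 0.228 0.369]
sheetrim [[0.631, 0.4185], [0.6251, 0.1342]] sides [0.284 0.284]
rack [[0.3536, -0.4141], [0.3562, -0.1198], [0.6556, -0.1219], [0.6461, -0.4207]] sides [0.294 0.299 0.299 0.293]
bisc [[0.4116, 0.2186], [0.5454, 0.2251], [0.5498, 0.3403]] sides [0.134 0.115 0.184]
```

```bash
python3 - <<'E'
from h import *
d=dict(np.load('pics/scene0.npz'))
s=manip.state(); print(R.from_rotvec(s['eef_rot']).as_matrix().round(3))
for n,p,z in [('bowl rim c',(226,237),.095),('tin top corners',(423,214),.13),('tin',(473,228),.13),('tin',(461,268),.13),('tin',(414,249),.13),('jar cap',(168,193),.1),('ctin',(143,91),.05),('ctin',(191,104),.05),('purple',(306,271),.01),('turq',(344,278),.01),('rollpin',(197,42),.02),('rp',(158,100),.05)]:
    print(n,onz(d,p,z).round(3))
import workcell; print([x for x in dir(manip) if not x.startswith('_')])
E
```

```text
[[ 0.404 -0.915 -0.   ]
 [-0.915 -0.404  0.001]
 [-0.001  0.    -1.   ]]
bowl rim c [0.809 0.007 0.095]
tin top corners [0.472 0.499 0.13 ]
tin [0.449 0.641 0.13 ]
tin [0.593 0.642 0.13 ]
tin [0.599 0.511 0.13 ]
jar cap [ 0.764 -0.241  0.1  ]
ctin [ 0.38 -0.66  0.05]
ctin [ 0.35  -0.444  0.05 ]
purple [0.756 0.256 0.01 ]
turq [0.721 0.367 0.01 ]
rollpin [-0.024 -0.673  0.02 ]
rp [ 0.394 -0.574  0.05 ]
['Unreachable', 'capture', 'sign_off', 'state', 'tcp_to_grasp']
```

```bash
cat >> h.py <<'E'
def rel(goals):
    """goals: list of (pos, Rmat) TCP; prints rows vs current pose"""
    s=manip.state(); p=s['ee_pos'];Q=R.from_rotvec(s['eef_rot'])
    for g,M in goals:
        dx=Q.inv().apply(np.array(g)-p)*100; rv=np.degrees((Q.inv()*R.from_matrix(M)).as_rotvec())
        print([float(v) for v in dx.round(2)],[float(v) for v in rv.round(1)])
def down(yaw): # turner yaw deg -> tool matrix, tool x = turner y
    a=np.radians(yaw); x=np.array([-np.sin(a),np.cos(a),0]); z=np.array([0,0,-1.]); return np.stack([x,np.cross(z,x),z],1)
E
python3 - <<'E'
from h import *
rel([((.36,-.40,.24),down(-75)),((.455,0,.16),down(6.6))])
E
```

```text
[-16.34, -16.78, -0.91] [-0.0, 0.0, -81.2]
[-49.09, -41.62, 7.12] [-0.1, 0.0, -162.8]
```

send_rows(
  steps=[
    {"xyz":[-3,-3,0],"rotation":[0,0,-10],"claw":-1},
    {"xyz":[-6,-6,0],"rotation":[0,0,-20],"claw":-1},
    {"xyz":[-9,-9,0],"rotation":[0,0,-30],"claw":-1},
    {"xyz":[-12,-12.5,0],"rotation":[0,0,-40],"claw":-1},
    {"xyz":[-16,-16.5,0],"rotation":[0,0,-50],"claw":-1},
    {"xyz":[-20,-19.5,0],"rotation":[0,0,-60],"claw":-1},
    {"xyz":[-24,-22,0],"rotation":[0,0,-70],"claw":-1},
    {"xyz":[-28,-25,0],"rotation":[0,0,-80],"claw":-1},
    {"xyz":[-32,-28,1],"rotation":[0,0,-90],"claw":-1},
    {"xyz":[-36,-31,2],"rotation":[0,0,-100],"claw":-1},
    {"xyz":[-39,-34,3],"rotation":[0,0,-110],"claw":-1},
    {"xyz":[-42,-36.5,4],"rotation":[0,0,-120],"claw":-1},
    {"xyz":[-45,-38.5,5],"rotation":[0,0,-130],"claw":-1},
    {"xyz":[-47,-40,6],"rotation":[0,0,-140],"claw":-1},
    {"xyz":[-49,-41.6,7],"rotation":[0,0,-150],"claw":-1},
    {"xyz":[-49,-41.6,7],"rotation":[0,0,-160],"claw":-1},
    {"xyz":[-49,-41.6,7],"rotation":[0,0,-162.8],"claw":-1},
    {"xyz":[-49,-41.6,7],"rotation":[0,0,-162.8],"claw":-1},
  ],
)

```text
time: 2.4
ee_pos: [0.455, -0.0009, 0.1611]
eef_rot: [-2.089, -2.345, -0.0]
contact_force: [-0.1, -0.5, -0.1]
width: 0.0853
```

```bash
python3 - <<'E'
from h import *
s=manip.state(); print(s['time'],s['ee_pos'],s['qpos'].round(3),s['contact_force']); print(R.from_rotvec(s['eef_rot']).as_matrix().round(3))
snap('wrist','w1'); snap('side','s1')
E
```

```text
2.4 [ 0.45502165 -0.00092872  0.16111771] [ 0.504  0.217 -0.709  2.119  0.183  0.866  1.373] [-0.12463031 -0.45350139 -0.13451588]
[[-0.115  0.993 -0.001]
 [ 0.993  0.115  0.001]
 [ 0.001 -0.001 -1.   ]]
```

View pics/w1.png

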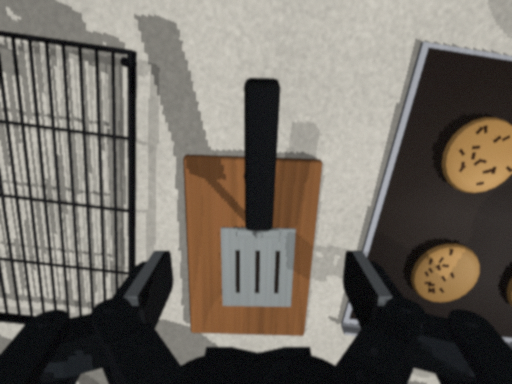

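View pics/s1.png

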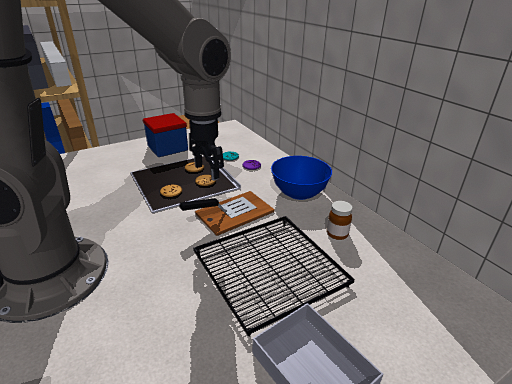

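```bash
python3 - <<'E'
from h import *
for n in('w1','s1'):
    d=dict(np.load(f'pics/{n}.npz'))
    a=np.radians(6.6);c=np.array([.5587,.0124,.012]);X=np.array([np.cos(a),np.sin(a),0]);Y=np.array([-X[1],X[0],0]);Z=np.array([0,0,1])
    P=[c+X*x+Y*y+Z*z for x,y,z in [(50,40,1.6),(50,-40,1.6),(-50,-40,1.6),(-50,40,1.6),(-75,0,59),(-195,0,89)] for x,y,z in [(x/1e3,y/1e3,z/1e3)]]
    print(n,proj(d,P).round(0).tolist(),'tcp',proj(d,d['pos']).round(0), 'bisc',proj(d,[(.4116,.2186,.018),(.5454,.2251,.018),(.5498,.3403,.018),(.3552,-.117,.028),(.438,0.06,.012)]).round(0).tolist())
E
```

```text
w1 [[293.0, 306.0], [225.0, 306.0], [221.0, 228.0], [297.0, 228.0], [259.0, 230.0], [260.0, 78.0]] tcp [[258. 254.]] bisc [[487.0, 162.0], [450.0, 280.0], [547.0, 293.0], [134.0, 54.0], [320.0, 169.0]]
s1 [[242.0, 196.0], [256.0, 207.0], [231.0, 218.0], [217.0, 206.0], [216.0, 199.0], [180.0, 204.0]] tcp [[207. 177.]] bisc [[171.0, 188.0], [206.0, 178.0], [194.0, 165.0], [194.0, 246.0], [196.0, 210.0]]
```

send_rows(
  steps=[
    {"xyz":[0.1,0,4],"rotation":[0,0,0],"claw":-1},
    {"xyz":[0.1,0,8],"rotation":[0,0,0],"claw":-1},
    {"xyz":[0.1,0,11],"rotation":[0,0,0],"claw":-1},
    {"xyz":[0.1,0,11],"rotation":[0,0,0],"claw":-0.5},
    {"xyz":[0.1,0,11],"rotation":[0,0,0],"claw":0},
    {"xyz":[0.1,0,11],"rotation":[0,0,0],"claw":0.4},
    {"xyz":[0.1,0,11],"rotation":[0,0,0],"claw":1},
    {"xyz":[0.1,0,11],"rotation":[0,0,0],"claw":1},
    {"xyz":[0.1,0,11],"rotation":[0,0,0],"claw":1},
    {"xyz":[0.1,0,11],"rotation":[0,0,0],"claw":1},
    {"xyz":[0.1,0,11],"rotation":[0,0,0],"claw":1},
    {"xyz":[0.1,0,11],"rotation":[0,0,0],"claw":1},
  ],
)

```text
time: 4.0
ee_pos: [0.4554, -0.0001, 0.0521]
eef_rot: [2.091, 2.344, 0.001]
contact_force: [-2.3, -0.4, 8.9]
width: 0.0231
```

```bash
python3 - <<'E'
from h import *
s=manip.state(); print(s['time'],s['ee_pos'],s['contact_force'],s['ft_torque'],s['width']); print(R.from_rotvec(s['eef_rot']).as_matrix().round(4))
snap('wrist','w2'); snap('scene','sc2');crop('w2',180,150,340,330,4,'w2c');crop('sc2',220,120,320,240,6,'sc2c')
E
```

```text
4.0 [ 4.55443680e-01 -7.71457389e-05  5.20963447e-02] [-2.28398024 -0.44495922  8.9173871 ] [-0.15470876  0.18690347  0.02352854] 0.023101362904569586
[[-1.134e-01  9.936e-01  9.000e-04]
 [ 9.936e-01  1.134e-01  3.000e-04]
 [ 2.000e-04  1.000e-03 -1.000e+00]]
```

View pics/w2.png

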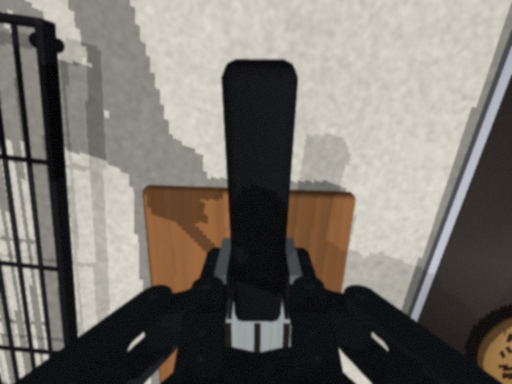

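View pics/sc2c.png

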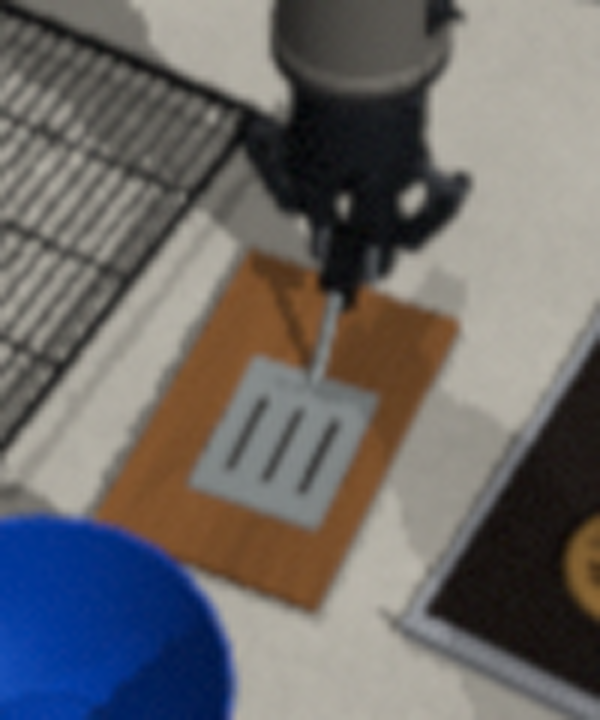

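The gripper holds the handle (width 23 mm) and the turner hasn't moved on the board. Next I'll lift it.

send_rows(
  steps=[
    {"xyz":[0,0,-1],"rotation":[0,0,0],"claw":1},
    {"xyz":[0,0,-3],"rotation":[0,0,0],"claw":1},
    {"xyz":[0,0,-6],"rotation":[0,0,0],"claw":1},
    {"xyz":[0,0,-9],"rotation":[0,0,0],"claw":1},
    {"xyz":[0,0,-11],"rotation":[0,0,0],"claw":1},
    {"xyz":[0,0,-11],"rotation":[0,0,0],"claw":1},
    {"xyz":[0,0,-11],"rotation":[0,0,0],"claw":1},
  ],
)

```text
time: 4.97
ee_pos: [0.4549, -0.0003, 0.1617]
eef_rot: [2.092, 2.344, 0.001]
contact_force: [-0.1, 0.5, -2.2]
width: 0.0229
```

```bash
cat >> h.py <<'E'
OFF=np.array([0,.104,.0401])
def tp(f,yaw,pitch):
    Rt=(R.from_euler('z',yaw,degrees=True)*R.from_euler('y',pitch,degrees=True)).as_matrix()
    o=np.array(f)-Rt@[.05,0,0]
    Rtool=np.stack([Rt[:,1],Rt[:,0],-Rt[:,2]],1)
    return o-Rtool@OFF,Rtool
def cur():
    s=manip.state();M=R.from_rotvec(s['eef_rot']).as_matrix();o=s['ee_pos']+M@OFF
    Rt=np.stack([M[:,1],M[:,0],-M[:,2]],1)
    f=o+Rt@[.05,0,0]; yaw,pitch,roll=R.from_matrix(Rt).as_euler('ZYX',degrees=True)
    print('t',round(s['time'],2),'tcp',s['ee_pos'].round(4),'front',f.round(4),'yaw %.2f pitch %.2f roll %.2f'%(yaw,pitch,roll),'F',s['contact_force'].round(2),'M',s['ft_torque'].round(2),'w',round(s['width'],4),'q',s['qpos'].round(2).tolist())
    return o,Rt
def pts(o,Rt):
    L=[(50,40,1.6),(50,-40,1.6),(-50,-40,1.6),(-50,40,1.6),(-75,0,59),(-195,0,89)]
    return o+np.array(L)/1e3@Rt.T
def ov(fn,out,box,k,extra=None):
    """overlay expected turner outline"""
    d=dict(np.load('pics/'+fn+'.npz')); x0,y0,x1,y1=box
    im=cv2.resize(d['im'][y0:y1,x0:x1],None,fx=k,fy=k,interpolation=cv2.INTER_CUBIC)
    M=R.from_rotvec(d['rot']).as_matrix();o=d['pos']+M@OFF;Rt=np.stack([M[:,1],M[:,0],-M[:,2]],1)
    for p in proj(d,pts(o,Rt)): 
        q=((p-[x0,y0]+.5)*k-.5).round().astype(int); cv2.circle(im,tuple(int(v) for v in q),3,(0,0,255),1)
    cv2.imwrite('pics/'+out+'.png',im)
E
python3 - <<'E'
from h import *
snap('side','s3');snap('scene','sc3');cur()
ov('s3','s3o',(120,110,280,230),5);ov('sc3','sc3o',(210,100,340,220),6)
rel([tp((.49,.34,.03),0,0),tp((.49,.34,.03),0,12),tp((.49,.34,.01),0,12)])
E
```

```text
t 5.08 tcp [ 4.548e-01 -1.000e-04  1.613e-01] front [0.6078 0.0174 0.1212] yaw 6.51 pitch 0.02 roll 0.03 F [-0.37  0.62 -2.59] M [ 0.04  0.11 -0.  ] w 0.0228 q [0.51, 0.22, -0.72, 2.12, 0.19, 0.87, 1.37]
[35.14, -7.94, 9.15] [-0.0, -0.0, 6.5]
[35.01, -6.78, 6.03] [12.0, 0.7, 6.5]
[35.0, -6.78, 8.03] [12.0, 0.7, 6.5]
```

View pics/s3o.png

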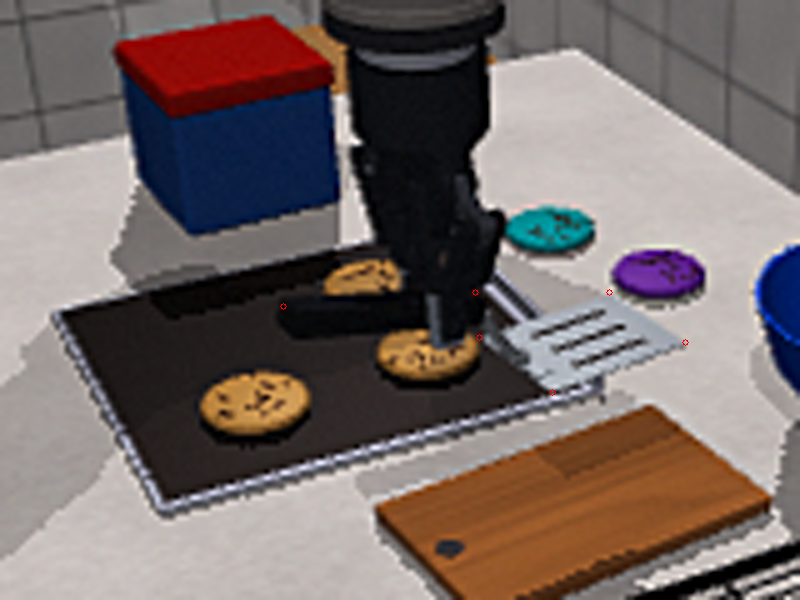

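View pics/sc3o.png

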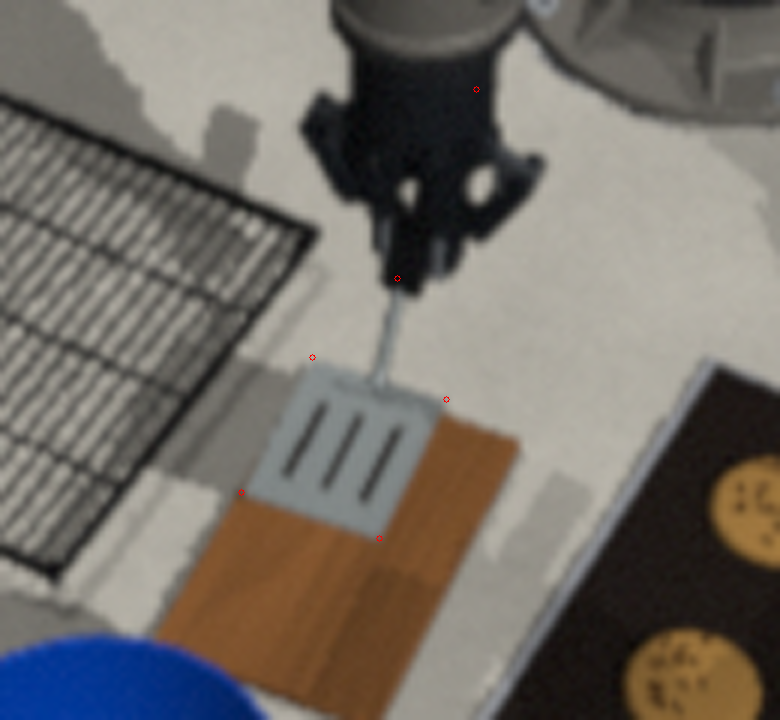

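send_rows(
  steps=[
    {"xyz":[2,0,0],"rotation":[0,0,0],"claw":1},
    {"xyz":[6,-1,0],"rotation":[2,0,1],"claw":1},
    {"xyz":[10,-2,0],"rotation":[3,0,2],"claw":1},
    {"xyz":[14,-3,0],"rotation":[4,0,3],"claw":1},
    {"xyz":[18,-4,0],"rotation":[6,0,4],"claw":1},
    {"xyz":[22,-5,0],"rotation":[8,0.5,5],"claw":1},
    {"xyz":[26,-6,1],"rotation":[10,0.7,6],"claw":1},
    {"xyz":[30,-6.8,2],"rotation":[12,0.7,6.5],"claw":1},
    {"xyz":[33,-6.8,3],"rotation":[12,0.7,6.5],"claw":1},
    {"xyz":[35,-6.8,4],"rotation":[12,0.7,6.5],"claw":1},
    {"xyz":[35,-6.8,4],"rotation":[12,0.7,6.5],"claw":1},
    {"xyz":[35,-6.8,4],"rotation":[12,0.7,6.5],"claw":1},
  ],
)

```text
time: 6.58
ee_pos: [0.3473, 0.3393, 0.1212]
eef_rot: [-2.11, -2.11, 0.223]
contact_force: [1.0, 1.0, -2.0]
width: 0.0226
```

```bash
python3 - <<'E'
from h import *
cur();snap('side','s4');snap('scene','sc4');cur()
ov('s4','s4o',(120,110,280,230),5);ov('sc4','sc4o',(280,130,410,250),6)
d=dict(np.load('pics/scene0.npz'))
for p in [(357,212),(273,389),(465,482)]: print(onz(d,cp(p,(280,150),6),.0125).round(4))
E
```

```text
t 6.58 tcp [0.3473 0.3393 0.1212] front [0.4895 0.3393 0.0497] yaw -0.01 pitch 12.09 roll 0.01 F [ 0.98  1.02 -1.99] M [ 0.   -0.22 -0.05] w 0.0226 q [-0.13, 0.47, -0.83, 1.98, 0.21, 0.97, 0.52]
t 6.67 tcp [0.3478 0.3392 0.1216] front [0.49   0.3391 0.0503] yaw -0.06 pitch 12.03 roll 0.02 F [ 0.12 -0.5  -2.13] M [ 0.01 -0.28 -0.04] w 0.023 q [-0.13, 0.47, -0.83, 1.98, 0.21, 0.97, 0.52]
[0.4076 0.2178 0.0125]
[0.5421 0.2242 0.0125]
[0.5464 0.34   0.0125]
```

View pics/s4o.png

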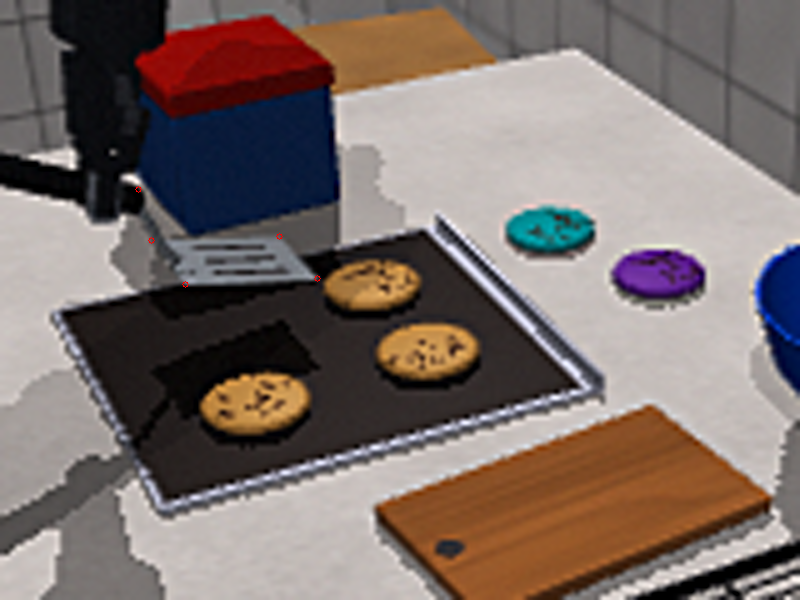

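View pics/sc4o.png

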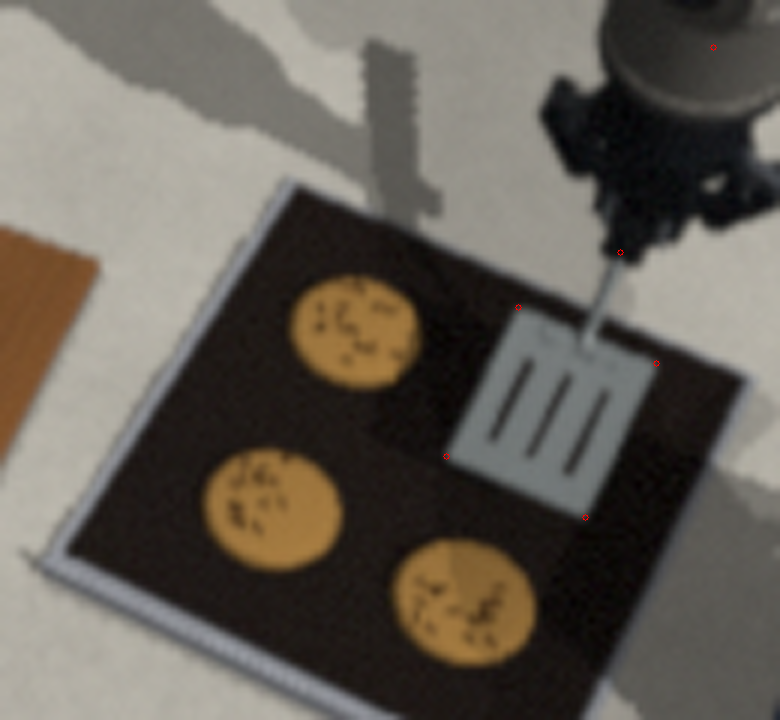

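send_rows(
  steps=[
    {"xyz":[0,0.4,2.0],"rotation":[0,0,0],"claw":1},
    {"xyz":[0,0.7,3.3],"rotation":[0,0,0],"claw":1},
    {"xyz":[0,0.9,4.1],"rotation":[0,0,0],"claw":1},
    {"xyz":[0,0.9,4.1],"rotation":[0,0,0],"claw":1},
    {"xyz":[0,0.9,4.1],"rotation":[0,0,0],"claw":1},
  ],
)

```text
time: 7.3
ee_pos: [0.3481, 0.3394, 0.0798]
eef_rot: [-2.111, -2.11, 0.222]
contact_force: [0.5, -0.1, -1.7]
width: 0.0231
```

```bash
python3 - <<'E'
from h import *
cur()
E
```

```text
t 7.3 tcp [0.3481 0.3394 0.0798] front [0.4903 0.3393 0.0085] yaw -0.04 pitch 12.03 roll 0.04 F [ 0.54 -0.06 -1.69] M [ 0.05 -0.19 -0.03] w 0.0231 q [-0.16, 0.53, -0.79, 2.0, 0.26, 0.9, 0.48]
```

send_rows(
  steps=[
    {"xyz":[0,0.02,0.1],"rotation":[0,0,0],"claw":1},
    {"xyz":[0,0.04,0.2],"rotation":[0,0,0],"claw":1},
    {"xyz":[0,0.04,0.2],"rotation":[0,0,0],"claw":1},
    {"xyz":[0,0.04,0.2],"rotation":[0,0,0],"claw":1},
  ],
)

```text
time: 7.8
ee_pos: [0.3481, 0.3395, 0.0779]
eef_rot: [-2.111, -2.11, 0.221]
contact_force: [-0.5, 0.5, -1.7]
width: 0.0231
```

```bash
python3 - <<'E'
from h import *
cur()
E
```

```text
t 7.8 tcp [0.3481 0.3395 0.0779] front [0.4904 0.3394 0.0066] yaw -0.04 pitch 12.01 roll 0.04 F [-0.47  0.47 -1.69] M [ 0.08 -0.32  0.01] w 0.0231 q [-0.17, 0.53, -0.79, 2.01, 0.26, 0.9, 0.48]
```

send_rows(
  steps=[
    {"xyz":[0,0.02,0.08],"rotation":[0,0,0],"claw":1},
    {"xyz":[0,0.02,0.1],"rotation":[0,0,0],"claw":1},
    {"xyz":[0,0.02,0.1],"rotation":[0,0,0],"claw":1},
  ],
)

```text
time: 8.18
ee_pos: [0.348, 0.3395, 0.0769]
eef_rot: [-2.111, -2.11, 0.221]
contact_force: [-1.3, -0.3, 2.2]
width: 0.0231
```

```bash
python3 - <<'E'
from h import *
cur()
E
```

```text
t 8.18 tcp [0.348  0.3395 0.0769] front [0.4903 0.3395 0.0056] yaw -0.04 pitch 12.02 roll 0.04 F [-1.3  -0.28  2.19] M [-0.06 -0.05 -0.01] w 0.0231 q [-0.17, 0.53, -0.79, 2.01, 0.26, 0.89, 0.48]
```

send_rows(
  steps=[
    {"xyz":[0,0.3,-0.04],"rotation":[0,0,0],"claw":1},
    {"xyz":[0,0.68,-0.12],"rotation":[0,0,0],"claw":1},
    {"xyz":[0,1.08,-0.2],"rotation":[0,0,0],"claw":1},
    {"xyz":[0,1.47,-0.28],"rotation":[0,0,0],"claw":1},
    {"xyz":[0,1.86,-0.37],"rotation":[0,0,0],"claw":1},
    {"xyz":[0,2.25,-0.45],"rotation":[0,0,0],"claw":1},
    {"xyz":[0,2.64,-0.53],"rotation":[0,0,0],"claw":1},
    {"xyz":[0,3.03,-0.62],"rotation":[0,0,0],"claw":1},
  ],
)

```text
time: 9.18
ee_pos: [0.3792, 0.3395, 0.0767]
eef_rot: [-2.111, -2.11, 0.221]
contact_force: [-2.9, 0.0, 3.3]
width: 0.0234
```

```bash
python3 - <<'E'
from h import *
cur();snap('side','s5');snap('scene','sc5');cur()
ov('s5','s5o',(120,110,280,230),5)
E
```

```text
t 9.18 tcp [0.3792 0.3395 0.0767] front [0.5215 0.3394 0.0054] yaw -0.04 pitch 12.02 roll 0.04 F [-2.87  0.04  3.33] M [ 0.04 -0.01 -0.02] w 0.0234 q [-0.15, 0.56, -0.77, 1.95, 0.28, 0.93, 0.51]
t 9.28 tcp [0.3796 0.3395 0.0766] front [0.5219 0.3394 0.0054] yaw -0.06 pitch 11.99 roll 0.05 F [ 1.44 -0.56  0.85] M [ 0.08 -0.74 -0.02] w 0.0226 q [-0.15, 0.56, -0.77, 1.95, 0.28, 0.93, 0.51]
```

View pics/s5o.png

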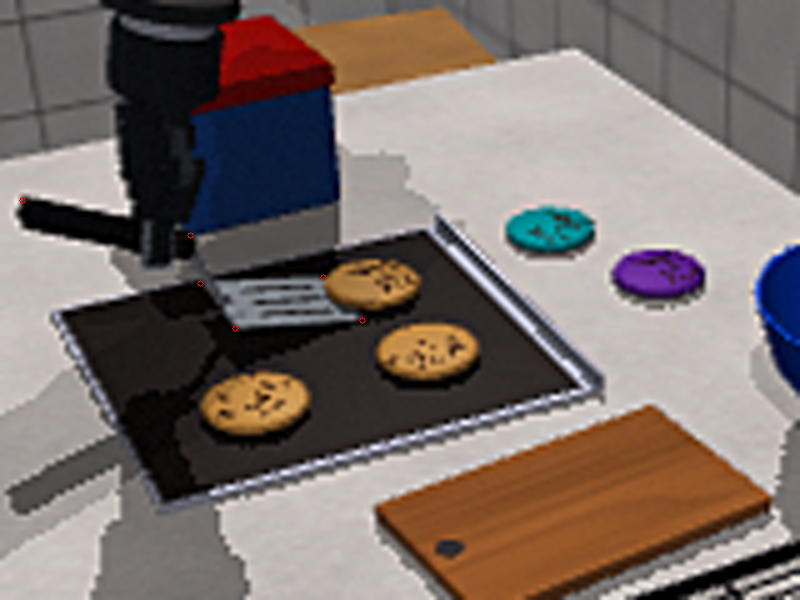

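send_rows(
  steps=[
    {"xyz":[0,0.3,-0.05],"rotation":[0,0,0],"claw":1},
    {"xyz":[0,0.68,-0.13],"rotation":[0,0,0],"claw":1},
    {"xyz":[0,1.08,-0.22],"rotation":[0,0,0],"claw":1},
    {"xyz":[0,1.47,-0.3],"rotation":[0,0,0],"claw":1},
    {"xyz":[0,1.86,-0.38],"rotation":[0,0,0],"claw":1},
    {"xyz":[0,2.25,-0.47],"rotation":[0,0,0],"claw":1},
    {"xyz":[0,2.64,-0.55],"rotation":[0,0,0],"claw":1},
    {"xyz":[0,3.03,-0.63],"rotation":[0,0,0],"claw":1},
    {"xyz":[0,3.42,-0.71],"rotation":[0,0,0],"claw":1},
    {"xyz":[0,3.81,-0.8],"rotation":[0,0,0],"claw":1},
    {"xyz":[0,4.2,-0.88],"rotation":[0,0,0],"claw":1},
    {"xyz":[0,4.6,-0.97],"rotation":[0,0,0],"claw":1},
  ],
)

```text
time: 10.78
ee_pos: [0.4269, 0.3394, 0.0765]
eef_rot: [-2.112, -2.109, 0.221]
contact_force: [-1.6, -0.5, 3.4]
width: 0.0229
```

```bash
python3 - <<'E'
from h import *
cur();snap('side','s6');snap('scene','sc6');cur()
ov('s6','s6o',(120,110,280,230),5);ov('sc6','sc6o',(280,150,410,270),6)
E
```

```text
t 10.78 tcp [0.4269 0.3394 0.0765] front [0.5692 0.3393 0.0053] yaw -0.06 pitch 11.99 roll 0.06 F [-1.62 -0.48  3.41] M [-0.04  0.01  0.02] w 0.0229 q [-0.14, 0.61, -0.75, 1.87, 0.3, 0.98, 0.56]
t 10.88 tcp [0.4274 0.3394 0.0765] front [0.5697 0.3393 0.0053] yaw -0.09 pitch 11.96 roll 0.07 F [1.71 0.6  0.92] M [ 0.04 -0.81  0.01] w 0.0228 q [-0.14, 0.61, -0.75, 1.86, 0.3, 0.97, 0.56]
```

View pics/s6o.png

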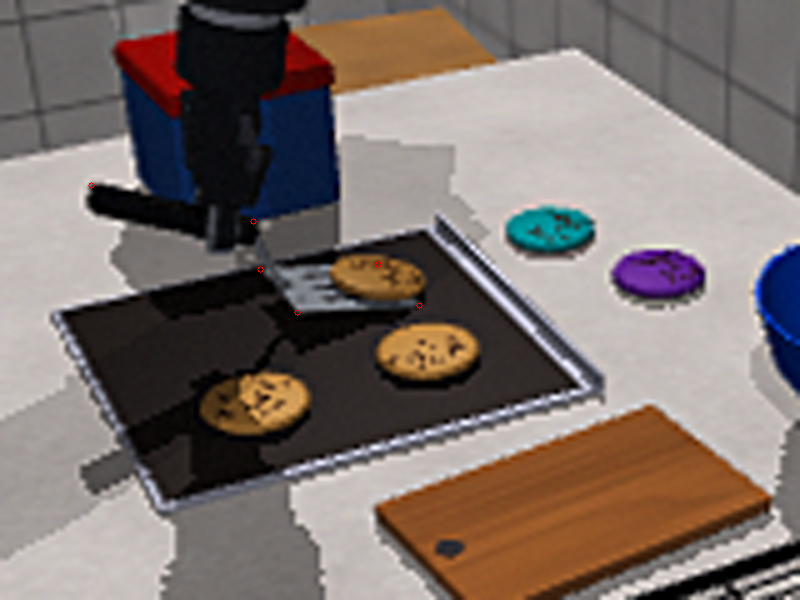

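View pics/sc6o.png

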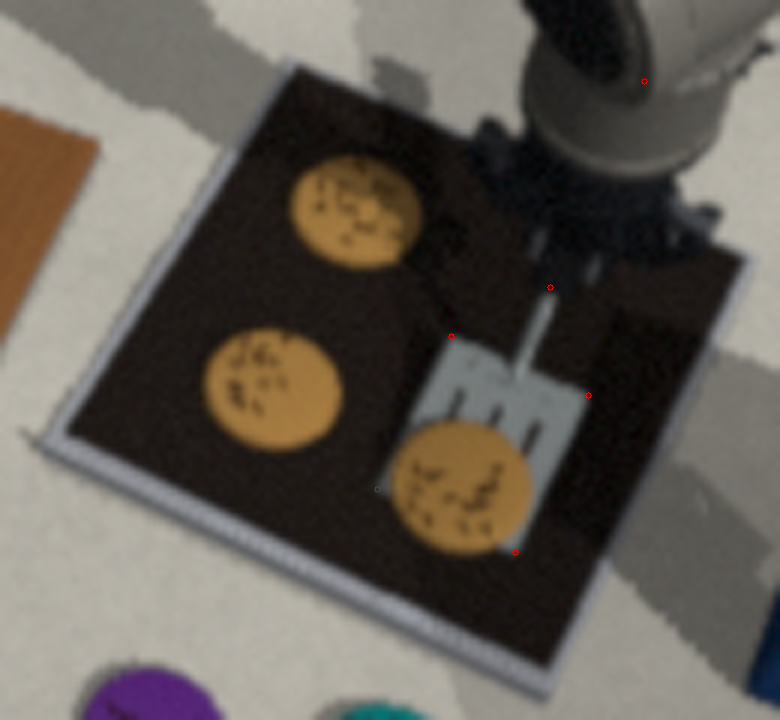

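```bash
python3 - <<'E'
from h import *
y=.3394
rel([tp((x,y,z),0,p) for x,z,p in [(.573,.0054,12),(.576,.0056,12),(.577,.0065,10),(.577,.008,8),(.577,.010,6),(.577,.0125,4),(.577,.016,2),(.577,.020,0),(.577,.026,-2),(.577,.034,-4),(.577,.044,-5),(.577,.056,-5),(.577,.068,-5),(.577,.078,-5),(.577,.084,-5)]])
E
```

```text
[-0.0, 0.32, -0.08] [0.0, -0.1, -0.1]
[-0.0, 0.61, -0.16] [0.0, -0.1, -0.1]
[-0.0, 0.56, 0.27] [-2.0, -0.1, -0.1]
[-0.0, 0.42, 0.66] [-4.0, -0.1, -0.1]
[-0.0, 0.28, 1.02] [-6.0, -0.1, -0.1]
[-0.0, 0.16, 1.32] [-8.0, -0.1, -0.1]
[-0.0, 0.03, 1.53] [-10.0, -0.1, -0.1]
[-0.0, -0.09, 1.69] [-12.0, -0.1, -0.1]
[-0.0, -0.23, 1.66] [-14.0, -0.1, -0.1]
[-0.0, -0.39, 1.44] [-16.0, -0.1, -0.1]
[-0.0, -0.59, 0.74] [-17.0, -0.1, -0.1]
[-0.0, -0.84, -0.44] [-17.0, -0.1, -0.1]
[-0.0, -1.08, -1.61] [-17.0, -0.1, -0.1]
[0.0, -1.29, -2.59] [-17.0, -0.1, -0.1]
[0.0, -1.42, -3.18] [-17.0, -0.1, -0.1]
```

send_rows(
  steps=[
    {"xyz":[0,0.3,-0.08],"rotation":[0,0,0],"claw":1},
    {"xyz":[0,0.6,-0.15],"rotation":[0,0,0],"claw":1},
    {"xyz":[0,0.56,0.27],"rotation":[-2,0,0],"claw":1},
    {"xyz":[0,0.42,0.66],"rotation":[-4,0,0],"claw":1},
    {"xyz":[0,0.28,1.02],"rotation":[-6,0,0],"claw":1},
    {"xyz":[0,0.16,1.32],"rotation":[-8,0,0],"claw":1},
    {"xyz":[0,0.03,1.53],"rotation":[-10,0,0],"claw":1},
    {"xyz":[0,-0.09,1.69],"rotation":[-12,0,0],"claw":1},
    {"xyz":[0,-0.23,1.66],"rotation":[-14,0,0],"claw":1},
    {"xyz":[0,-0.39,1.44],"rotation":[-16,0,0],"claw":1},
    {"xyz":[0,-0.59,0.74],"rotation":[-17,0,0],"claw":1},
    {"xyz":[0,-0.84,-0.44],"rotation":[-17,0,0],"claw":1},
    {"xyz":[0,-1.08,-1.6],"rotation":[-17,0,0],"claw":1},
    {"xyz":[0,-1.3,-2.6],"rotation":[-17,0,0],"claw":1},
    {"xyz":[0,-1.42,-3.18],"rotation":[-17,0,0],"claw":1},
    {"xyz":[0,-1.42,-3.18],"rotation":[-17,0,0],"claw":1},
  ],
)

```text
time: 12.88
ee_pos: [0.4204, 0.3394, 0.111]
eef_rot: [2.179, 2.174, 0.098]
contact_force: [0.2, -0.6, -2.4]
width: 0.0232
```

```bash
python3 - <<'E'
from h import *
cur();snap('side','s7');snap('scene','sc7');cur()
ov('s7','s7o',(120,80,280,200),5);ov('sc7','sc7o',(280,150,410,270),6)
E
```

```text
t 12.88 tcp [0.4204 0.3394 0.111 ] front [0.5773 0.3391 0.0846] yaw -0.14 pitch -5.07 roll 0.09 F [ 0.24 -0.57 -2.41] M [-0.01  0.31  0.01] w 0.0232 q [-0.27, 0.4, -0.69, 2.03, 0.46, 0.79, 0.33]
t 12.97 tcp [0.42   0.3392 0.1103] front [0.5769 0.3389 0.0838] yaw -0.12 pitch -5.02 roll 0.06 F [ 0.12  0.23 -2.94] M [-0.    0.32  0.01] w 0.0227 q [-0.27, 0.4, -0.69, 2.03, 0.46, 0.79, 0.33]
```

View pics/s7o.png

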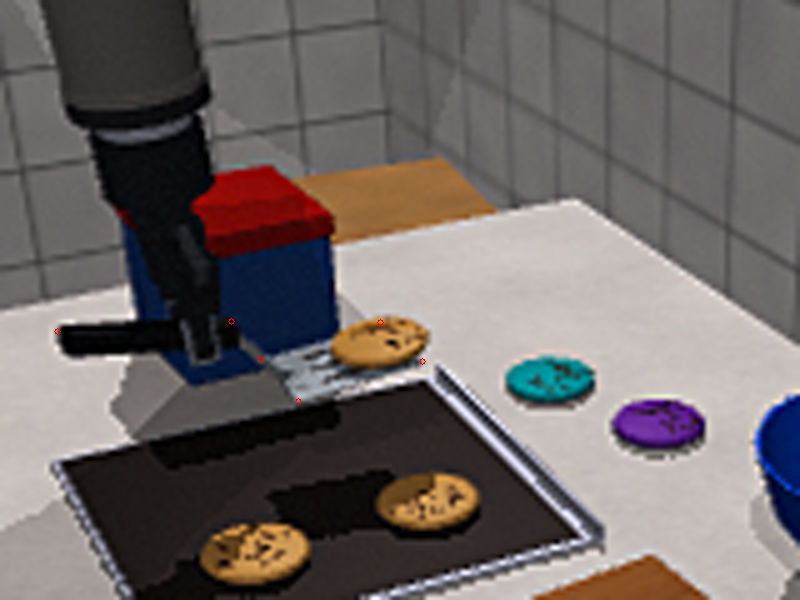

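View pics/sc7o.png

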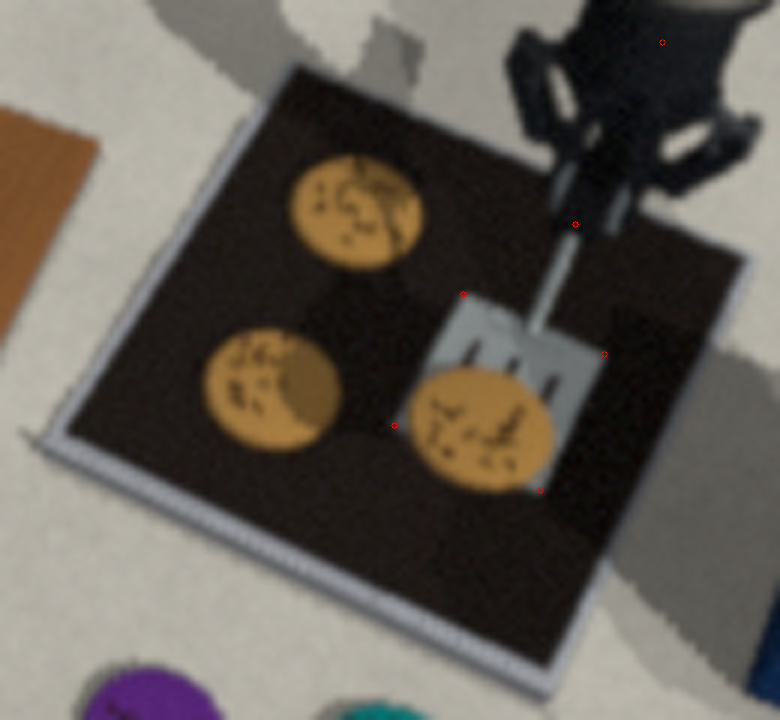

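```bash
python3 - <<'E'
from h import *
d=dict(np.load('pics/sc7.npz')); print(onz(d,cp((482,428),(280,150),6),.090))
o,Rt=cur()
rel([tp((.590,-.003,.084),0,-5)])
E
```

```text
[0.55966068 0.33982824 0.09      ]
t 12.97 tcp [0.42   0.3392 0.1103] front [0.5769 0.3389 0.0838] yaw -0.12 pitch -5.02 roll 0.06 F [ 0.12  0.23 -2.94] M [-0.    0.32  0.01] w 0.0227 q [-0.27, 0.4, -0.69, 2.03, 0.46, 0.79, 0.33]
[-34.22, 1.37, 0.07] [0.0, -0.0, -0.1]
```

send_rows(
  steps=[
    {"xyz":[-0.4,0,0],"rotation":[0,0,0],"claw":1},
    {"xyz":[-1.2,0.1,0],"rotation":[0,0,0],"claw":1},
    {"xyz":[-2.5,0.2,0],"rotation":[0,0,0],"claw":1},
    {"xyz":[-4.3,0.3,0],"rotation":[0,0,0],"claw":1},
    {"xyz":[-6.6,0.4,0],"rotation":[0,0,0],"claw":1},
    {"xyz":[-9.2,0.5,0],"rotation":[0,0,0],"claw":1},
    {"xyz":[-12,0.6,0],"rotation":[0,0,0],"claw":1},
    {"xyz":[-14.8,0.7,0],"rotation":[0,0,0],"claw":1},
    {"xyz":[-17.6,0.8,0],"rotation":[0,0,0],"claw":1},
    {"xyz":[-20.4,0.9,0],"rotation":[0,0,0],"claw":1},
    {"xyz":[-23.2,1.0,0],"rotation":[0,0,0],"claw":1},
    {"xyz":[-26,1.1,0],"rotation":[0,0,0],"claw":1},
    {"xyz":[-28.5,1.2,0],"rotation":[0,0,0],"claw":1},
    {"xyz":[-30.6,1.3,0],"rotation":[0,0,0],"claw":1},
    {"xyz":[-32.2,1.4,0],"rotation":[0,0,0],"claw":1},
    {"xyz":[-33.4,1.4,0],"rotation":[0,0,0],"claw":1},
    {"xyz":[-34,1.4,0],"rotation":[0,0,0],"claw":1},
    {"xyz":[-34.2,1.4,0],"rotation":[0,0,0],"claw":1},
    {"xyz":[-34.2,1.4,0],"rotation":[0,0,0],"claw":1},
  ],
)

```text
time: 15.35
ee_pos: [0.4333, -0.0026, 0.1112]
eef_rot: [2.179, 2.175, 0.097]
contact_force: [-0.0, 1.4, -2.8]
width: 0.0228
```

```bash
python3 - <<'E'
from h import *
cur();snap('scene','sc8')
ov('sc8','sc8o',(210,110,340,230),6)
rel([tp((.580,-.345,.084),0,-5),tp((.580,-.345,.07),0,-5)])
E
```

```text
t 15.35 tcp [ 0.4333 -0.0026  0.1112] front [ 0.5902 -0.0028  0.0848] yaw -0.10 pitch -5.02 roll 0.06 F [-0.01  1.43 -2.79] M [ 0.    0.33 -0.03] w 0.0228 q [0.44, 0.21, -0.64, 2.27, 0.24, 0.63, 1.2]
[-34.26, -0.97, -0.05] [0.0, -0.1, -0.1]
[-34.26, -1.09, 1.34] [0.0, -0.1, -0.1]
```

View pics/sc8o.png

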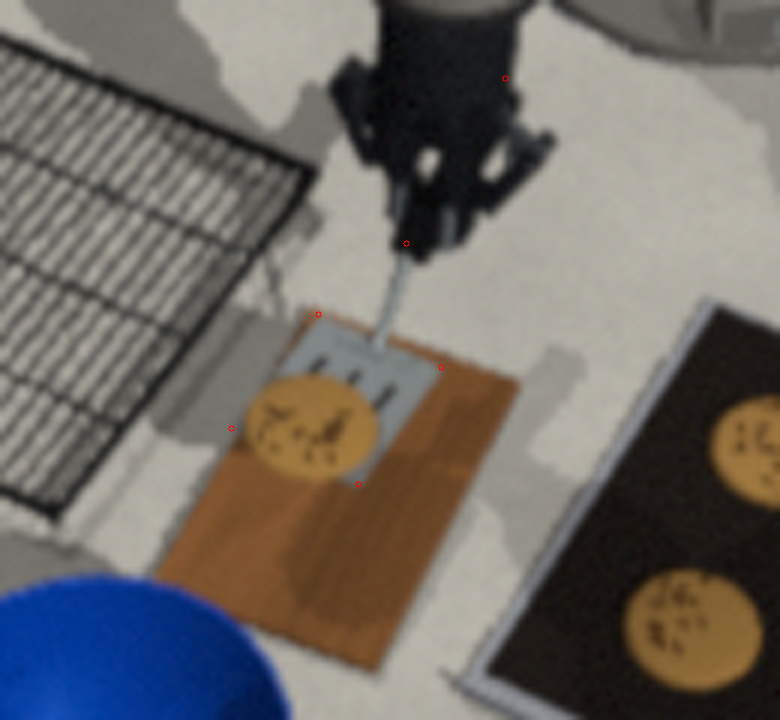

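send_rows(
  steps=[
    {"xyz":[-0.2,0,0],"rotation":[0,0,0],"claw":1},
    {"xyz":[-0.6,0,0],"rotation":[0,0,0],"claw":1},
    {"xyz":[-1.3,0,0],"rotation":[0,0,0],"claw":1},
    {"xyz":[-2.3,0,0],"rotation":[0,0,0],"claw":1},
    {"xyz":[-3.6,-0.1,0],"rotation":[0,0,0],"claw":1},
    {"xyz":[-5.2,-0.1,0],"rotation":[0,0,0],"claw":1},
    {"xyz":[-7,-0.2,0],"rotation":[0,0,0],"claw":1},
    {"xyz":[-8.8,-0.3,0],"rotation":[0,0,0],"claw":1},
    {"xyz":[-10.6,-0.3,0],"rotation":[0,0,0],"claw":1},
    {"xyz":[-12.2,-0.4,0],"rotation":[0,0,0],"claw":1},
    {"xyz":[-13.6,-0.5,0],"rotation":[0,0,0],"claw":1},
    {"xyz":[-14.8,-0.5,0],"rotation":[0,0,0],"claw":1},
    {"xyz":[-15.8,-0.5,0],"rotation":[0,0,0],"claw":1},
    {"xyz":[-16.5,-0.5,0],"rotation":[0,0,0],"claw":1},
    {"xyz":[-16.9,-0.5,0],"rotation":[0,0,0],"claw":1},
    {"xyz":[-17.1,-0.5,0],"rotation":[0,0,0],"claw":1},
    {"xyz":[-17.1,-0.5,0],"rotation":[0,0,0],"claw":1},
  ],
)

```text
time: 17.52
ee_pos: [0.4281, -0.1733, 0.1106]
eef_rot: [2.178, 2.176, 0.097]
contact_force: [-0.5, 1.2, -2.4]
width: 0.0232
```

```bash
python3 - <<'E'
from h import *
cur();snap('scene','sc9')
ov('sc9','sc9o',(160,100,290,220),6)
d=dict(np.load('pics/sc8.npz')); print(onz(d,cp((312,428),(210,110),6),.090))
rel([tp((.580,-.345,.084),0,-5),tp((.580,-.345,.07),0,-5)])
E
```

```text
t 17.52 tcp [ 0.4281 -0.1733  0.1106] front [ 0.585  -0.1735  0.0841] yaw -0.07 pitch -5.02 roll 0.06 F [-0.48  1.23 -2.38] M [ 0.    0.31 -0.03] w 0.0232 q [0.75, 0.25, -0.55, 2.21, 0.18, 0.64, 1.66]
[ 0.57102113 -0.00195511  0.09      ]
[-17.18, -0.48, -0.05] [0.0, -0.1, -0.1]
[-17.18, -0.6, 1.34] [0.0, -0.1, -0.1]
```

View pics/sc9o.png

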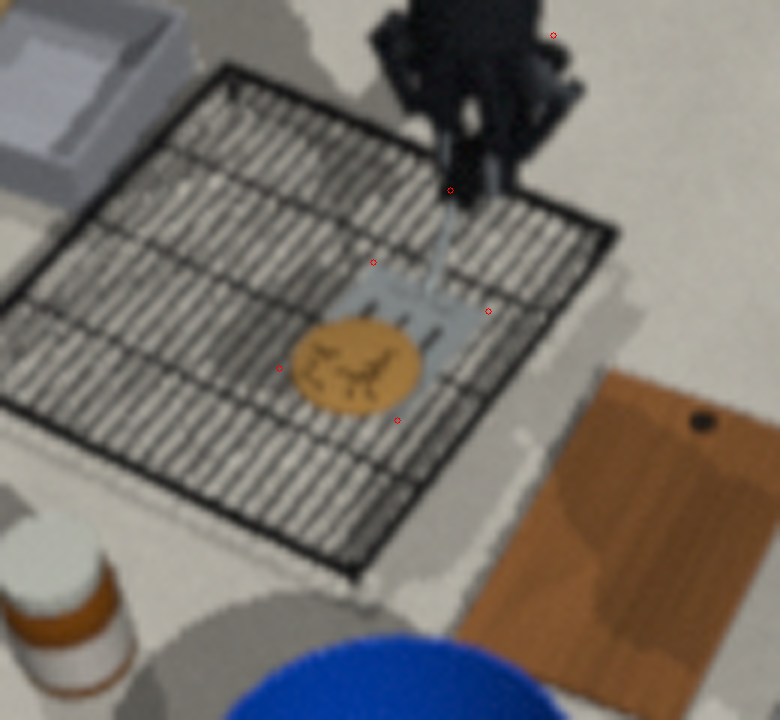

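send_rows(
  steps=[
    {"xyz":[-0.3,0,0],"rotation":[0,0,0],"claw":1},
    {"xyz":[-1,0,0],"rotation":[0,0,0],"claw":1},
    {"xyz":[-2.1,0,0],"rotation":[0,0,0],"claw":1},
    {"xyz":[-3.6,-0.1,0],"rotation":[0,0,0],"claw":1},
    {"xyz":[-5.5,-0.2,0],"rotation":[0,0,0],"claw":1},
    {"xyz":[-7.6,-0.2,0],"rotation":[0,0,0],"claw":1},
    {"xyz":[-9.7,-0.3,0.1],"rotation":[0,0,0],"claw":1},
    {"xyz":[-11.7,-0.4,0.3],"rotation":[0,0,0],"claw":1},
    {"xyz":[-13.5,-0.5,0.6],"rotation":[0,0,0],"claw":1},
    {"xyz":[-15,-0.5,0.9],"rotation":[0,0,0],"claw":1},
    {"xyz":[-16.1,-0.6,1.1],"rotation":[0,0,0],"claw":1},
    {"xyz":[-16.8,-0.6,1.3],"rotation":[0,0,0],"claw":1},
    {"xyz":[-17.2,-0.6,1.3],"rotation":[0,0,0],"claw":1},
    {"xyz":[-17.2,-0.6,1.3],"rotation":[0,0,0],"claw":1},
    {"xyz":[-17.2,-0.6,1.3],"rotation":[0,0,0],"claw":1},
  ],
)

```text
time: 19.45
ee_pos: [0.4232, -0.3448, 0.097]
eef_rot: [2.178, 2.176, 0.097]
contact_force: [-0.1, -0.6, -0.9]
width: 0.023
```

```bash
python3 - <<'E'
from h import *
cur();snap('scene','sc10');snap('side','s10')
ov('sc10','sc10o',(130,90,260,210),6);ov('s10','s10o',(170,170,330,290),5)
F=(.580,-.345)
L=[(.055,-5),(.045,-5),(.040,-4),(.037,-2),(.036,0),(.035,2),(.034,4),(.033,6),(.032,8),(.031,10),(.031,12)]
rel([tp((*F,z),0,p) for z,p in L])
E
```

```text
t 19.45 tcp [ 0.4232 -0.3448  0.097 ] front [ 0.5802 -0.3449  0.0706] yaw -0.04 pitch -5.03 roll 0.07 F [-0.14 -0.56 -0.87] M [ 0.06  0.34 -0.01] w 0.023 q [0.98, 0.39, -0.46, 2.04, 0.19, 0.68, 1.98]
[-0.01, -0.15, 1.55] [0.0, -0.1, -0.0]
[-0.01, -0.23, 2.54] [0.0, -0.1, -0.0]
[-0.01, -0.2, 2.77] [1.0, -0.1, -0.0]
[-0.01, -0.07, 2.54] [3.0, -0.1, -0.0]
[-0.01, 0.1, 2.11] [5.0, -0.1, -0.0]
[-0.01, 0.28, 1.69] [7.0, -0.1, -0.0]
[-0.01, 0.49, 1.28] [9.0, -0.1, -0.0]
[-0.01, 0.71, 0.87] [11.0, -0.1, -0.0]
[-0.01, 0.95, 0.48] [13.0, -0.1, -0.0]
[-0.01, 1.21, 0.09] [15.0, -0.1, -0.0]
[-0.01, 1.49, -0.39] [17.0, -0.1, -0.0]
```

View pics/sc10o.png

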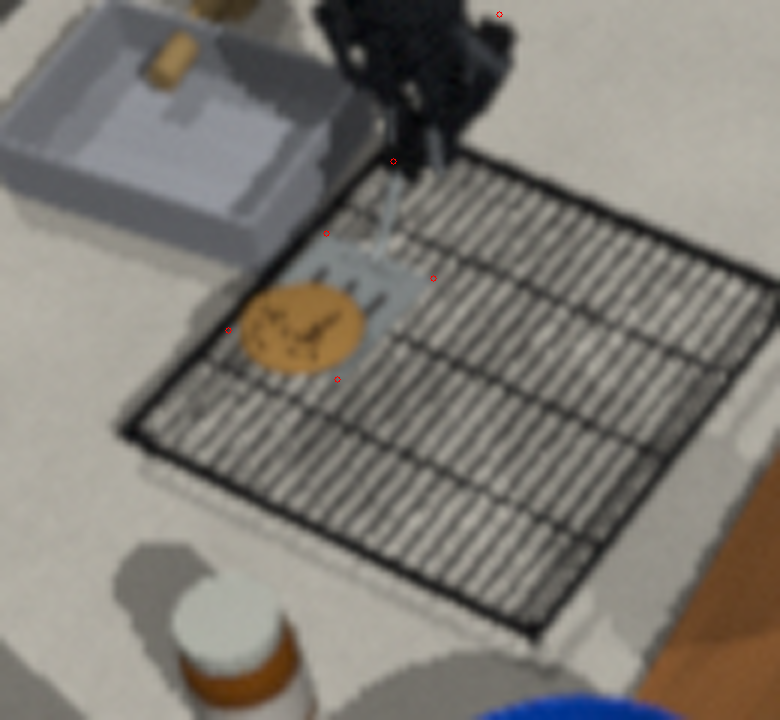

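View pics/s10o.png

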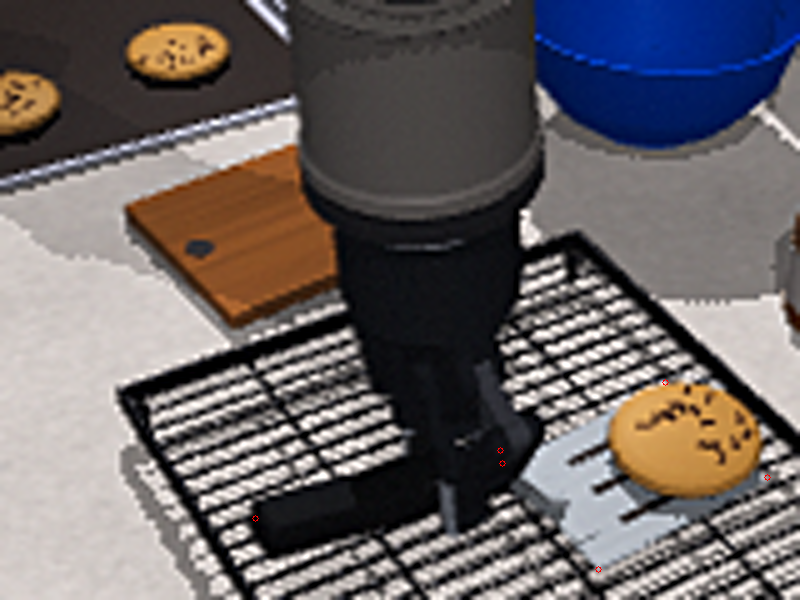

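```bash
python3 - <<'E'
from h import *
F=(.580,-.345)
L=[(.060,-5),(.049,-5),(.040,-4),(.034,-2),(.030,0),(.0275,2),(.0265,4),(.0255,6),(.025,8)]
rel([tp((*F,z),0,p) for z,p in L])
d=dict(np.load('pics/sc10.npz')); print(onz(d,cp((302,330),(130,90),6),.0765))
E
```

```text
[-0.01, -0.1, 1.05] [0.0, -0.1, -0.0]
[-0.01, -0.2, 2.14] [0.0, -0.1, -0.0]
[-0.01, -0.2, 2.77] [1.0, -0.1, -0.0]
[-0.01, -0.1, 2.84] [3.0, -0.1, -0.0]
[-0.01, 0.04, 2.71] [5.0, -0.1, -0.0]
[-0.01, 0.22, 2.44] [7.0, -0.1, -0.0]
[-0.01, 0.42, 2.02] [9.0, -0.1, -0.0]
[-0.01, 0.65, 1.62] [11.0, -0.1, -0.0]
[-0.01, 0.89, 1.17] [13.0, -0.1, -0.0]
[ 0.56138477 -0.34269266  0.0765    ]
```

send_rows(
  steps=[
    {"xyz":[0,0,0.4],"rotation":[0,0,0],"claw":1},
    {"xyz":[0,-0.1,1.05],"rotation":[0,0,0],"claw":1},
    {"xyz":[0,-0.2,2],"rotation":[0,0,0],"claw":1},
    {"xyz":[0,-0.2,2.6],"rotation":[1,0,0],"claw":1},
    {"xyz":[0,-0.1,2.84],"rotation":[3,0,0],"claw":1},
    {"xyz":[0,0.04,2.7],"rotation":[5,0,0],"claw":1},
    {"xyz":[0,0.22,2.44],"rotation":[7,0,0],"claw":1},
    {"xyz":[0,0.42,2.02],"rotation":[9,0,0],"claw":1},
    {"xyz":[0,0.65,1.62],"rotation":[11,0,0],"claw":1},
    {"xyz":[0,0.89,1.17],"rotation":[13,0,0],"claw":1},
    {"xyz":[0,0.89,1.17],"rotation":[13,0,0],"claw":1},
    {"xyz":[0,0.89,1.17],"rotation":[13,0,0],"claw":1},
  ],
)

```text
time: 21.05
ee_pos: [0.4331, -0.3447, 0.086]
eef_rot: [-2.149, -2.148, 0.149]
contact_force: [-0.3, -0.4, -2.5]
width: 0.0228
```

```bash
python3 - <<'E'
from h import *
cur();snap('side','s11');cur()
ov('s11','s11o',(170,170,330,290),5)
F=(.580,-.345)
L=[(.0235,8),(.0225,8),(.022,8),(.0215,8)]
rel([tp((*F,z),0,p) for z,p in L])
E
```

```text
t 21.05 tcp [ 0.4331 -0.3447  0.086 ] front [ 0.58   -0.3447  0.0249] yaw -0.01 pitch 7.97 roll 0.06 F [-0.31 -0.42 -2.5 ] M [-0.03 -0.09 -0.02] w 0.0228 q [0.81, 0.49, -0.38, 1.9, 0.3, 0.93, 1.84]
t 21.1 tcp [ 0.4328 -0.3448  0.086 ] front [ 0.5798 -0.3449  0.0249] yaw -0.03 pitch 7.98 roll 0.06 F [ 0.15  0.38 -1.99] M [0.03 0.01 0.01] w 0.0228 q [0.81, 0.49, -0.38, 1.9, 0.3, 0.93, 1.84]
[-0.02, 0.04, 0.13] [0.0, -0.1, -0.0]
[-0.02, 0.06, 0.23] [0.0, -0.1, -0.0]
[-0.02, 0.07, 0.27] [0.0, -0.1, -0.0]
[-0.02, 0.07, 0.32] [0.0, -0.1, -0.0]
```

View pics/s11o.png

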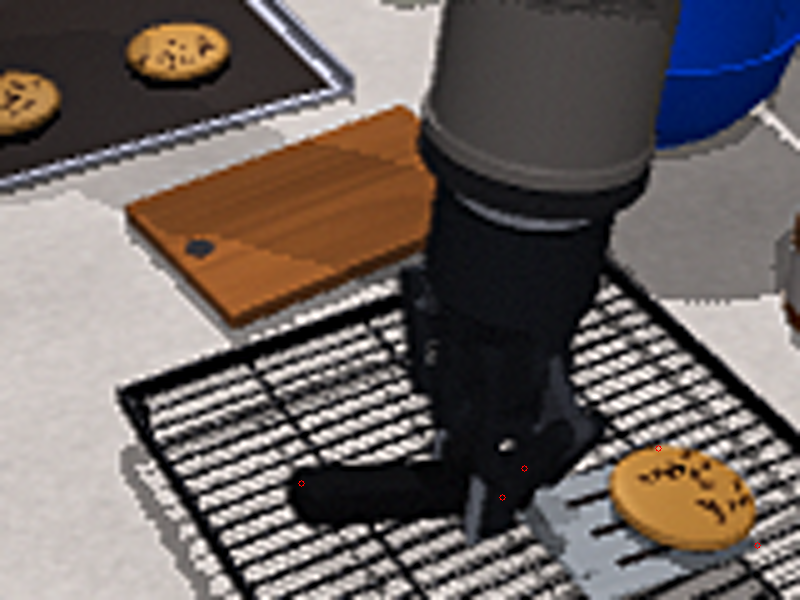

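send_rows(
  steps=[
    {"xyz":[0,0.02,0.1],"rotation":[0,0,0],"claw":1},
    {"xyz":[0,0.04,0.18],"rotation":[0,0,0],"claw":1},
    {"xyz":[0,0.06,0.25],"rotation":[0,0,0],"claw":1},
    {"xyz":[0,0.06,0.25],"rotation":[0,0,0],"claw":1},
  ],
)

```text
time: 21.6
ee_pos: [0.433, -0.3449, 0.0834]
eef_rot: [-2.15, -2.148, 0.149]
contact_force: [-1.9, -0.6, -0.2]
width: 0.023
```

```bash
python3 - <<'E'
from h import *
cur()
F=(.580,-.345)
L=[(.0222,9),(.022,10),(.0219,11),(.0218,12),(.0218,13)]
rel([tp((*F,z),0,p) for z,p in L])
rel([tp((x,-.345,.0218),0,13) for x in (.579,.577,.574,.570,.566,.562,.558,.554,.550,.546,.542,.538,.534,.530)])
E
```

```text
t 21.6 tcp [ 0.433  -0.3449  0.0834] front [ 0.58   -0.345   0.0224] yaw -0.04 pitch 7.98 roll 0.05 F [-1.86 -0.57 -0.16] M [-0.13 -0.02 -0.01] w 0.023 q [0.81, 0.49, -0.38, 1.9, 0.3, 0.93, 1.84]
[-0.01, 0.08, -0.26] [1.0, -0.1, -0.0]
[-0.01, 0.16, -0.51] [2.0, -0.1, -0.0]
[-0.01, 0.24, -0.76] [3.0, -0.1, -0.0]
[-0.0, 0.33, -1.02] [4.0, -0.1, -0.0]
[-0.0, 0.42, -1.28] [5.0, -0.1, -0.0]
[-0.0, 0.32, -1.26] [5.0, -0.1, -0.0]
[-0.0, 0.13, -1.24] [5.0, -0.1, -0.0]
[-0.01, -0.17, -1.2] [5.0, -0.1, -0.0]
[-0.01, -0.57, -1.14] [5.0, -0.1, -0.0]
[-0.01, -0.96, -1.08] [5.0, -0.1, -0.0]
[-0.01, -1.36, -1.03] [5.0, -0.1, -0.0]
[-0.01, -1.76, -0.97] [5.0, -0.1, -0.0]
[-0.01, -2.15, -0.92] [5.0, -0.1, -0.0]
[-0.01, -2.55, -0.86] [5.0, -0.1, -0.0]
[-0.01, -2.94, -0.81] [5.0, -0.1, -0.0]
[-0.01, -3.34, -0.75] [5.0, -0.1, -0.0]
[-0.01, -3.74, -0.7] [5.0, -0.1, -0.0]
[-0.01, -4.13, -0.64] [5.0, -0.1, -0.0]
[-0.01, -4.53, -0.58] [5.0, -0.1, -0.0]
```

send_rows(
  steps=[
    {"xyz":[0,0.08,-0.26],"rotation":[1,0,0],"claw":1},
    {"xyz":[0,0.16,-0.51],"rotation":[2,0,0],"claw":1},
    {"xyz":[0,0.24,-0.77],"rotation":[3,0,0],"claw":1},
    {"xyz":[0,0.33,-1.03],"rotation":[4,0,0],"claw":1},
    {"xyz":[0,0.42,-1.29],"rotation":[5,0,0],"claw":1},
    {"xyz":[0,0.32,-1.27],"rotation":[5,0,0],"claw":1},
    {"xyz":[0,0.13,-1.25],"rotation":[5,0,0],"claw":1},
    {"xyz":[0,-0.17,-1.21],"rotation":[5,0,0],"claw":1},
    {"xyz":[0,-0.57,-1.15],"rotation":[5,0,0],"claw":1},
    {"xyz":[0,-0.96,-1.1],"rotation":[5,0,0],"claw":1},
  ],
)

```text
time: 22.85
ee_pos: [0.4246, -0.345, 0.0957]
eef_rot: [-2.102, -2.1, 0.238]
contact_force: [1.0, 0.1, -1.1]
width: 0.0226
```

```bash
python3 - <<'E'
from h import *
cur();snap('side','s12');snap('scene','sc12');
ov('s12','s12o',(170,170,330,290),5);ov('sc12','sc12o',(130,90,260,210),6)
rel([tp((x,-.345,.0218),0,13) for x in (.562,.558,.554,.550,.546,.542,.538,.534,.530,.526,.522,.518,.512,.506,.500)])
E
```

```text
t 22.85 tcp [ 0.4246 -0.345   0.0957] front [ 0.5657 -0.3451  0.022 ] yaw -0.05 pitch 12.98 roll 0.05 F [ 1.01  0.08 -1.1 ] M [ 0.   -0.61 -0.  ] w 0.0226 q [0.78, 0.51, -0.36, 1.86, 0.31, 1.04, 1.82]
[0.01, -0.32, 0.1] [-0.0, -0.1, -0.1]
[0.01, -0.71, 0.19] [-0.0, -0.1, -0.1]
[0.01, -1.1, 0.28] [-0.0, -0.1, -0.1]
[0.01, -1.49, 0.37] [-0.0, -0.1, -0.1]
[0.01, -1.87, 0.46] [-0.0, -0.1, -0.1]
[0.01, -2.26, 0.55] [-0.0, -0.1, -0.1]
[0.0, -2.65, 0.64] [-0.0, -0.1, -0.1]
[0.0, -3.04, 0.73] [-0.0, -0.1, -0.1]
[0.0, -3.43, 0.82] [-0.0, -0.1, -0.1]
[0.0, -3.82, 0.91] [-0.0, -0.1, -0.1]
[0.0, -4.21, 1.0] [-0.0, -0.1, -0.1]
[0.0, -4.6, 1.09] [-0.0, -0.1, -0.1]
[0.0, -5.19, 1.22] [-0.0, -0.1, -0.1]
[0.0, -5.77, 1.36] [-0.0, -0.1, -0.1]
[-0.0, -6.36, 1.49] [-0.0, -0.1, -0.1]
```

View pics/s12o.png

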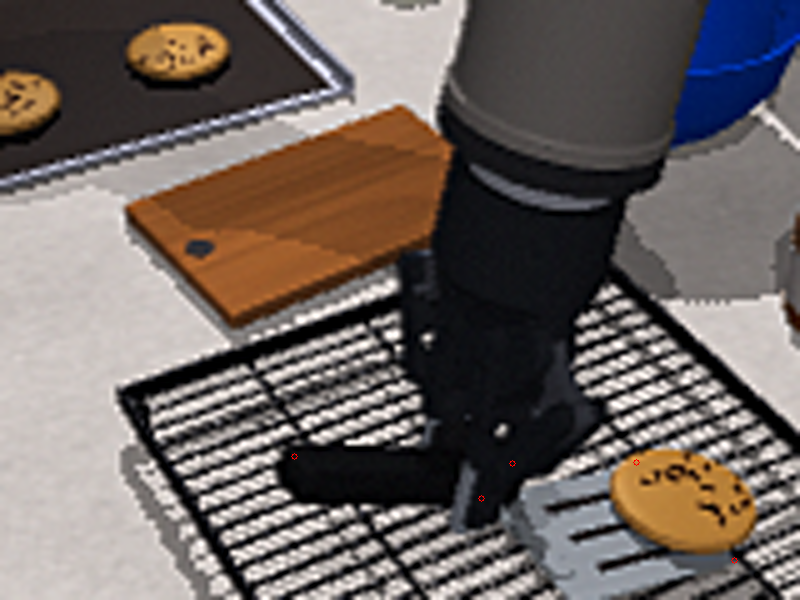

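View pics/sc12o.png

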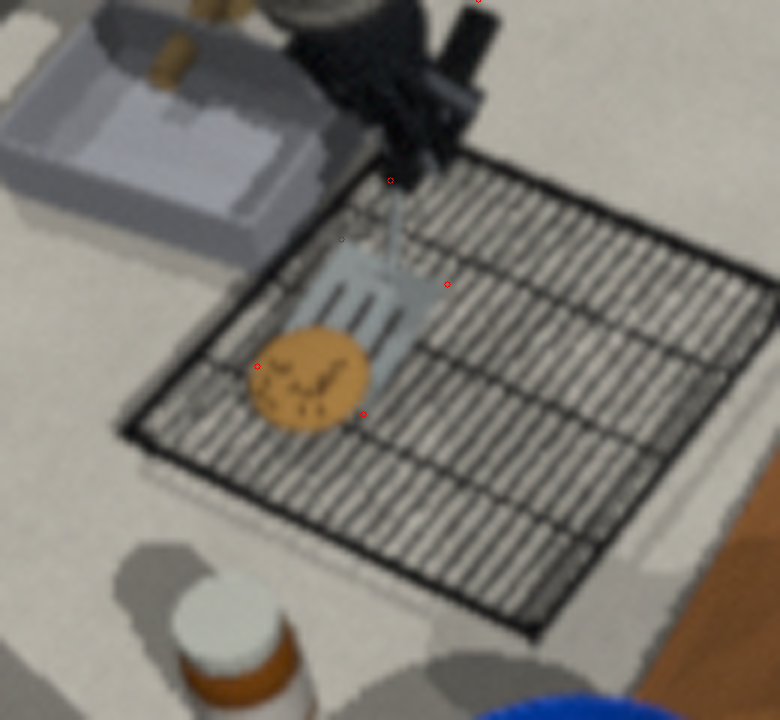

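send_rows(
  steps=[
    {"xyz":[0,-0.3,0.09],"rotation":[0,0,0],"claw":1},
    {"xyz":[0,-0.7,0.18],"rotation":[0,0,0],"claw":1},
    {"xyz":[0,-1.1,0.27],"rotation":[0,0,0],"claw":1},
    {"xyz":[0,-1.5,0.36],"rotation":[0,0,0],"claw":1},
    {"xyz":[0,-1.87,0.45],"rotation":[0,0,0],"claw":1},
    {"xyz":[0,-2.26,0.54],"rotation":[0,0,0],"claw":1},
    {"xyz":[0,-2.65,0.63],"rotation":[0,0,0],"claw":1},
    {"xyz":[0,-3.04,0.72],"rotation":[0,0,0],"claw":1},
    {"xyz":[0,-3.43,0.81],"rotation":[0,0,0],"claw":1},
    {"xyz":[0,-3.82,0.9],"rotation":[0,0,0],"claw":1},
    {"xyz":[0,-4.21,0.98],"rotation":[0,0,0],"claw":1},
    {"xyz":[0,-4.6,1.07],"rotation":[0,0,0],"claw":1},
    {"xyz":[0,-5.19,1.2],"rotation":[0,0,0],"claw":1},
    {"xyz":[0,-5.77,1.3],"rotation":[0,0,0],"claw":1},
    {"xyz":[0,-6.4,1.2],"rotation":[0,0,0],"claw":1},
    {"xyz":[0,-7,0.4],"rotation":[0,0,0],"claw":1},
    {"xyz":[0,-7.5,-1],"rotation":[0,0,0],"claw":1},
    {"xyz":[0,-8,-3],"rotation":[0,0,0],"claw":1},
    {"xyz":[0,-8.5,-5],"rotation":[0,0,0],"claw":1},
    {"xyz":[0,-8.5,-6],"rotation":[0,0,0],"claw":1},
  ],
)

```text
time: 25.45
ee_pos: [0.3554, -0.3454, 0.1751]
eef_rot: [-2.104, -2.101, 0.238]
contact_force: [-0.4, -0.9, -1.3]
width: 0.0229
```

```bash
python3 - <<'E'
from h import *
cur();snap('side','s13');snap('scene','sc13');
crop('s13',170,170,330,290,5,'s13o');crop('sc13',130,90,260,210,6,'sc13o');crop('sc13',280,150,410,270,6,'sc13b')
E
```

```text
t 25.45 tcp [ 0.3554 -0.3454  0.1751] front [ 0.4966 -0.3456  0.1016] yaw -0.10 pitch 12.92 roll -0.03 F [-0.36 -0.88 -1.32] M [ 0.03 -0.29  0.02] w 0.0229 q [0.88, 0.32, -0.38, 1.93, 0.25, 1.13, 1.94]
```

View pics/s13o.png

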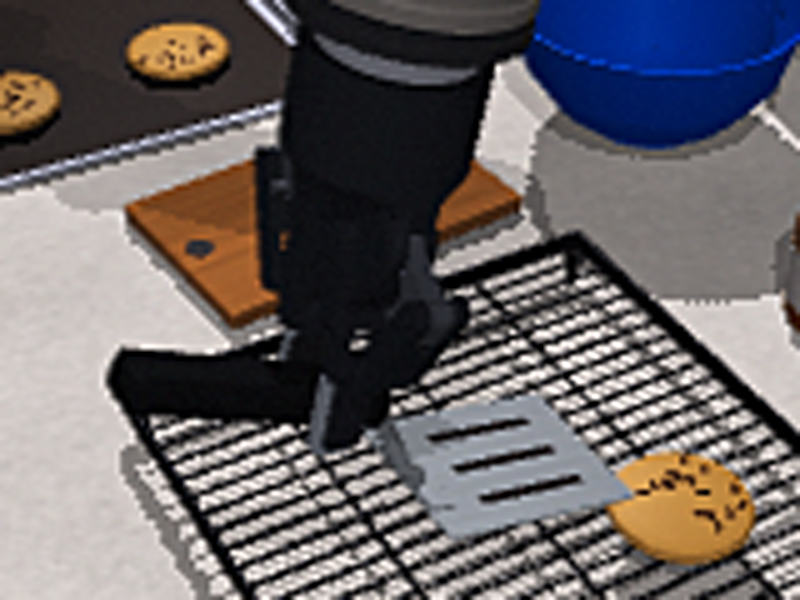

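View pics/sc13o.png

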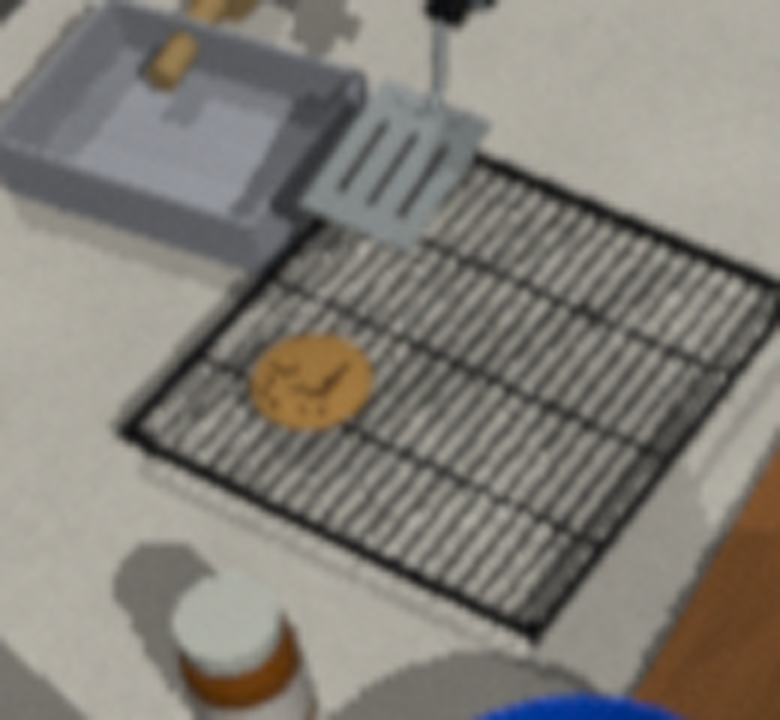

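View pics/sc13b.png

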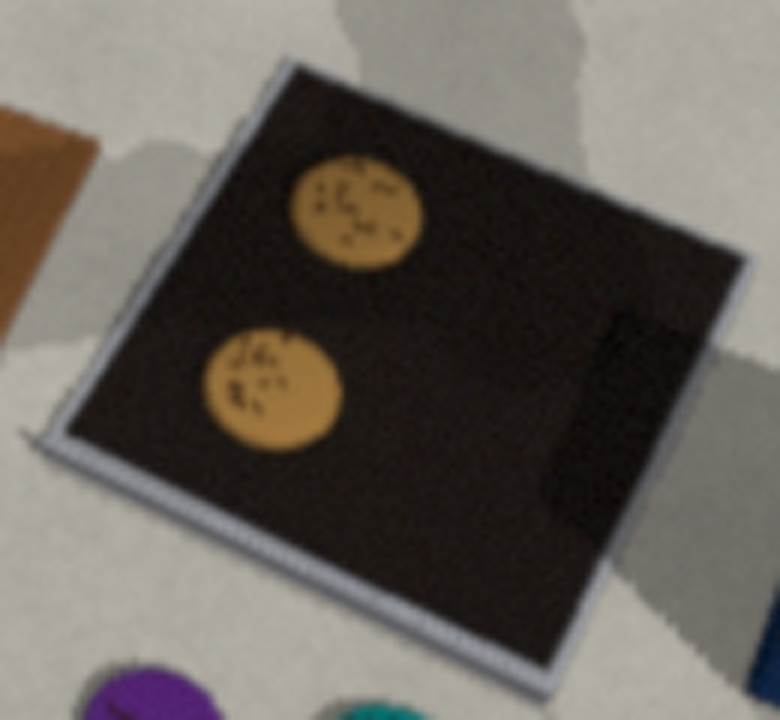

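```bash
cat >> h.py <<'E'
def slerp_path(a,b,fr):
    from scipy.spatial.transform import Slerp
    S=Slerp([0,1],R.from_matrix([a[1],b[1]]))
    return [(a[0]+(b[0]-a[0])*f,S(f).as_matrix()) for f in fr]
def now():
    s=manip.state(); return (s['ee_pos'],R.from_rotvec(s['eef_rot']).as_matrix())
E
python3 - <<'E'
from h import *
c=np.array([.542,.224]);d=np.array([.7071,-.7071])
m=tp((.62,-.02,.12),-15,12);b=tp((*(c-.055*d),.03),-45,12)
a=now();print(a[0],m[0],b[0])
rel(slerp_path(a,m,np.arange(1,9)/8)+slerp_path(m,b,np.arange(1,10)/9))
E
```

```text
[ 0.3557706  -0.34532865  0.17454699] [0.4825512  0.0168293  0.19124212] [0.40248999 0.36351001 0.10124212]
[4.53, 1.49, -0.56] [-0.1, 0.4, 1.8]
[9.06, 2.99, -1.12] [-0.2, 0.8, 3.6]
[13.59, 4.48, -1.68] [-0.3, 1.2, 5.5]
[18.11, 5.97, -2.23] [-0.5, 1.6, 7.3]
[22.64, 7.46, -2.79] [-0.6, 2.0, 9.1]
[27.17, 8.96, -3.35] [-0.7, 2.4, 10.9]
[31.7, 10.45, -3.91] [-0.8, 2.8, 12.8]
[36.23, 11.94, -4.47] [-0.9, 3.2, 14.6]
[40.08, 11.29, -3.3] [-0.9, 4.0, 17.8]
[43.93, 10.64, -2.12] [-0.9, 4.7, 21.1]
[47.78, 10.0, -0.95] [-0.9, 5.4, 24.3]
[51.64, 9.35, 0.22] [-0.9, 6.1, 27.6]
[55.49, 8.7, 1.4] [-0.9, 6.8, 30.9]
[59.34, 8.05, 2.57] [-0.9, 7.6, 34.1]
[63.19, 7.4, 3.74] [-0.9, 8.3, 37.4]
[67.04, 6.76, 4.91] [-0.9, 9.0, 40.6]
[70.89, 6.11, 6.09] [-0.9, 9.7, 43.9]
```

send_rows(
  steps=[
    {"xyz":[2,0.7,-0.3],"rotation":[0,0,0],"claw":1},
    {"xyz":[5,1.7,-0.6],"rotation":[0,0.4,2],"claw":1},
    {"xyz":[9,3,-1.1],"rotation":[0,0.8,3.6],"claw":1},
    {"xyz":[13.6,4.5,-1.7],"rotation":[-0.3,1.2,5.5],"claw":1},
    {"xyz":[18.1,6,-2.2],"rotation":[-0.5,1.6,7.3],"claw":1},
    {"xyz":[22.6,7.5,-2.8],"rotation":[-0.6,2,9.1],"claw":1},
    {"xyz":[27.2,9,-3.4],"rotation":[-0.7,2.4,10.9],"claw":1},
    {"xyz":[31.7,10.4,-3.9],"rotation":[-0.8,2.8,12.8],"claw":1},
    {"xyz":[36.2,11.9,-4.5],"rotation":[-0.9,3.2,14.6],"claw":1},
    {"xyz":[40.1,11.3,-3.3],"rotation":[-0.9,4,17.8],"claw":1},
    {"xyz":[43.9,10.6,-2.1],"rotation":[-0.9,4.7,21.1],"claw":1},
    {"xyz":[47.8,10,-1],"rotation":[-0.9,5.4,24.3],"claw":1},
    {"xyz":[51.6,9.4,0.2],"rotation":[-0.9,6.1,27.6],"claw":1},
    {"xyz":[55.5,8.7,1.4],"rotation":[-0.9,6.8,30.9],"claw":1},
    {"xyz":[59.3,8.1,2.6],"rotation":[-0.9,7.6,34.1],"claw":1},
    {"xyz":[63.2,7.4,3.7],"rotation":[-0.9,8.3,37.4],"claw":1},
    {"xyz":[67,6.8,4.4],"rotation":[-0.9,9,40.6],"claw":1},
    {"xyz":[70.2,6.2,4.7],"rotation":[-0.9,9.7,43.9],"claw":1},
    {"xyz":[70.9,6.1,5],"rotation":[-0.9,9.7,43.9],"claw":1},
    {"xyz":[70.9,6.1,5],"rotation":[-0.9,9.7,43.9],"claw":1},
  ],
)

```text
time: 28.05
ee_pos: [0.4039, 0.3638, 0.1113]
eef_rot: [-2.722, -1.129, 0.12]
contact_force: [-0.1, -1.1, -2.1]
width: 0.0227
```

```bash
python3 - <<'E'
from h import *
cur();snap('side','s14');snap('scene','sc14');cur()
ov('s14','s14o',(120,110,280,230),5);ov('sc14','sc14o',(280,130,410,250),6)
c=np.array([.542,.224]);d=np.array([.7071,-.7071])
rel([tp((*(c-.055*d),z),-45,12) for z in (.02,.01,.007,.006)])
E
```

```text
t 28.05 tcp [0.4039 0.3638 0.1113] front [0.5046 0.2632 0.0401] yaw -44.93 pitch 11.98 roll -0.08 F [-0.12 -1.1  -2.08] M [-0.14 -0.16  0.01] w 0.0227 q [-0.24, 0.44, -0.59, 1.96, 0.05, 0.8, -0.03]
t 28.15 tcp [0.4049 0.3627 0.1116] front [0.5055 0.262  0.0405] yaw -45.05 pitch 11.94 roll -0.05 F [-0.47 -0.58 -1.74] M [-0.18 -0.13 -0.  ] w 0.0228 q [-0.24, 0.44, -0.59, 1.96, 0.05, 0.8, -0.03]
[-0.11, 0.2, 2.03] [0.1, 0.0, -0.0]
[-0.11, 0.41, 3.01] [0.1, 0.0, -0.0]
[-0.11, 0.47, 3.31] [0.1, 0.0, -0.0]
[-0.11, 0.49, 3.4] [0.1, 0.0, -0.0]
```

View pics/s14o.png

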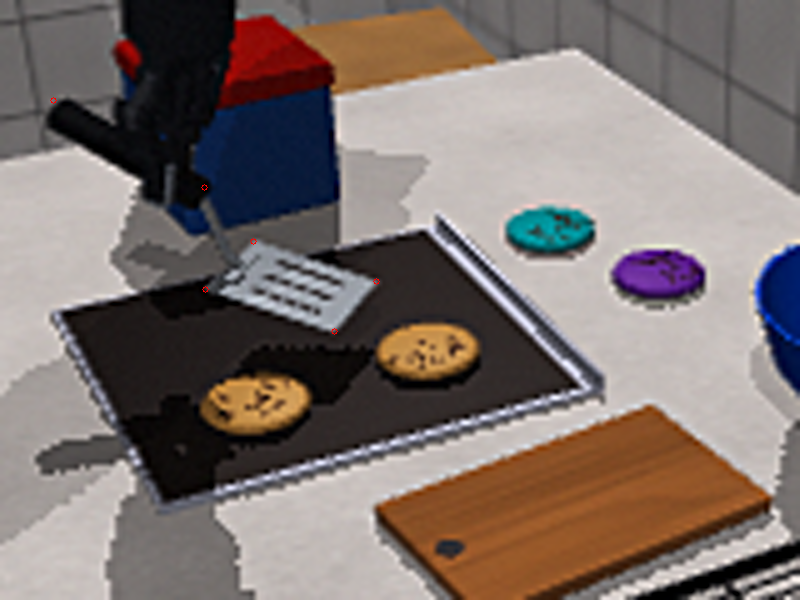

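View pics/sc14o.png

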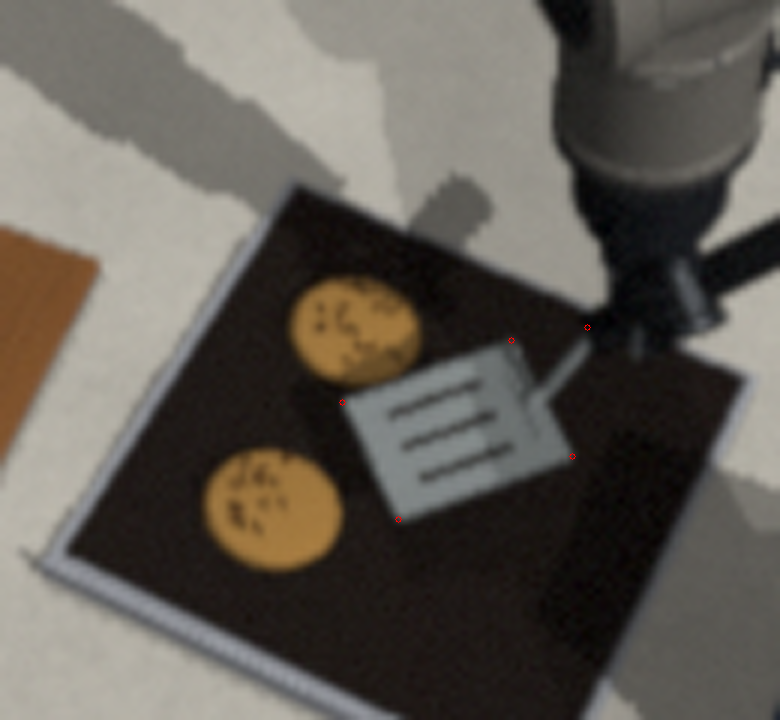

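send_rows(
  steps=[
    {"xyz":[-0.1,0.1,1],"rotation":[0,0,0],"claw":1},
    {"xyz":[-0.1,0.3,2.2],"rotation":[0,0,0],"claw":1},
    {"xyz":[-0.1,0.4,3],"rotation":[0,0,0],"claw":1},
    {"xyz":[-0.1,0.47,3.25],"rotation":[0,0,0],"claw":1},
    {"xyz":[-0.1,0.48,3.34],"rotation":[0,0,0],"claw":1},
    {"xyz":[-0.1,0.49,3.42],"rotation":[0,0,0],"claw":1},
    {"xyz":[-0.1,0.49,3.42],"rotation":[0,0,0],"claw":1},
  ],
)

```text
time: 29.02
ee_pos: [0.4027, 0.3638, 0.0773]
eef_rot: [-2.723, -1.127, 0.118]
contact_force: [-0.4, 0.4, 0.1]
width: 0.023
```

```bash
python3 - <<'E'
from h import *
cur()
E
```

```text
t 29.02 tcp [0.4027 0.3638 0.0773] front [0.5033 0.263  0.0062] yaw -45.04 pitch 11.94 roll -0.03 F [-0.37  0.35  0.13] M [-0.15 -0.15 -0.04] w 0.023 q [-0.26, 0.49, -0.57, 1.99, 0.07, 0.74, -0.05]
```

send_rows(
  steps=[
    {"xyz":[0,0.25,0.0],"rotation":[0,0,0],"claw":1},
    {"xyz":[0,0.59,-0.08],"rotation":[0,0,0],"claw":1},
    {"xyz":[0,0.98,-0.16],"rotation":[0,0,0],"claw":1},
    {"xyz":[0,1.37,-0.24],"rotation":[0,0,0],"claw":1},
    {"xyz":[0,1.76,-0.32],"rotation":[0,0,0],"claw":1},
    {"xyz":[0,2.15,-0.4],"rotation":[0,0,0],"claw":1},
    {"xyz":[0,2.54,-0.49],"rotation":[0,0,0],"claw":1},
    {"xyz":[0,2.94,-0.57],"rotation":[0,0,0],"claw":1},
    {"xyz":[0,3.33,-0.65],"rotation":[0,0,0],"claw":1},
    {"xyz":[0,3.72,-0.74],"rotation":[0,0,0],"claw":1},
    {"xyz":[0,4.11,-0.82],"rotation":[0,0,0],"claw":1},
    {"xyz":[0,4.5,-0.9],"rotation":[0,0,0],"claw":1},
    {"xyz":[0,4.9,-0.99],"rotation":[0,0,0],"claw":1},
    {"xyz":[0,5.29,-1.07],"rotation":[0,0,0],"claw":1},
    {"xyz":[0,5.68,-1.15],"rotation":[0,0,0],"claw":1},
    {"xyz":[0,6.07,-1.24],"rotation":[0,0,0],"claw":1},
    {"xyz":[0,6.46,-1.32],"rotation":[0,0,0],"claw":1},
    {"xyz":[0,6.85,-1.4],"rotation":[0,0,0],"claw":1},
    {"xyz":[0,7.24,-1.49],"rotation":[0,0,0],"claw":1},
    {"xyz":[0,7.63,-1.57],"rotation":[0,0,0],"claw":1},
  ],
)

```text
time: 31.52
ee_pos: [0.4579, 0.3085, 0.0769]
eef_rot: [-2.723, -1.127, 0.118]
contact_force: [-1.1, 1.4, 1.5]
width: 0.023
```

```bash
python3 - <<'E'
from h import *
cur();snap('side','s15');snap('scene','sc15');cur()
ov('s15','s15o',(120,110,280,230),5);ov('sc15','sc15o',(280,150,410,270),6)
o,Rt=cur(); M=o+Rt@[.05,0,0]; d=np.array([.7071,-.7071])
rel([tp((*(M[:2]+d*a),z),-45,p) for a,z,p in [(.004,.0056,12),(.008,.0057,12),(.010,.0065,10),(.010,.008,8),(.010,.010,6),(.010,.0125,4),(.010,.016,2),(.010,.020,0),(.010,.026,-2),(.010,.034,-4),(.010,.044,-5),(.010,.056,-5),(.010,.068,-5),(.010,.078,-5),(.010,.084,-5)]])
E
```

```text
t 31.52 tcp [0.4579 0.3085 0.0769] front [0.5585 0.2077 0.0058] yaw -45.04 pitch 11.94 roll -0.03 F [-1.06  1.38  1.49] M [-0.02 -0.07  0.01] w 0.023 q [-0.14, 0.51, -0.56, 1.95, 0.08, 0.78, 0.08]
t 31.62 tcp [0.4583 0.3081 0.0768] front [0.5588 0.2073 0.0058] yaw -45.08 pitch 11.92 roll -0.02 F [ 1.03  0.05 -0.89] M [-0.42 -0.54  0.01] w 0.0226 q [-0.14, 0.51, -0.56, 1.95, 0.08, 0.78, 0.08]
t 31.62 tcp [0.4583 0.3081 0.0768] front [0.5588 0.2073 0.0058] yaw -45.08 pitch 11.92 roll -0.02 F [ 1.03  0.05 -0.89] M [-0.42 -0.54  0.01] w 0.0226 q [-0.14, 0.51, -0.56, 1.95, 0.08, 0.78, 0.08]
[-0.02, 0.4, -0.08] [0.1, 0.0, -0.1]
[-0.02, 0.79, -0.18] [0.1, 0.0, -0.1]
[-0.02, 0.84, 0.24] [-1.9, 0.0, -0.1]
[-0.02, 0.7, 0.64] [-3.9, 0.0, -0.1]
[-0.02, 0.56, 0.99] [-5.9, 0.0, -0.1]
[-0.02, 0.43, 1.3] [-7.9, 0.0, -0.1]
[-0.02, 0.31, 1.51] [-9.9, 0.0, -0.1]
[-0.02, 0.19, 1.67] [-11.9, 0.0, -0.1]
[-0.02, 0.05, 1.64] [-13.9, 0.0, -0.1]
[-0.02, -0.11, 1.41] [-15.9, 0.0, -0.1]
[-0.02, -0.31, 0.71] [-16.9, 0.0, -0.1]
[-0.02, -0.56, -0.46] [-16.9, 0.0, -0.1]
[-0.02, -0.81, -1.64] [-16.9, 0.0, -0.1]
[-0.02, -1.01, -2.62] [-16.9, 0.0, -0.1]
[-0.02, -1.14, -3.2] [-16.9, 0.0, -0.1]
```

View pics/s15o.png

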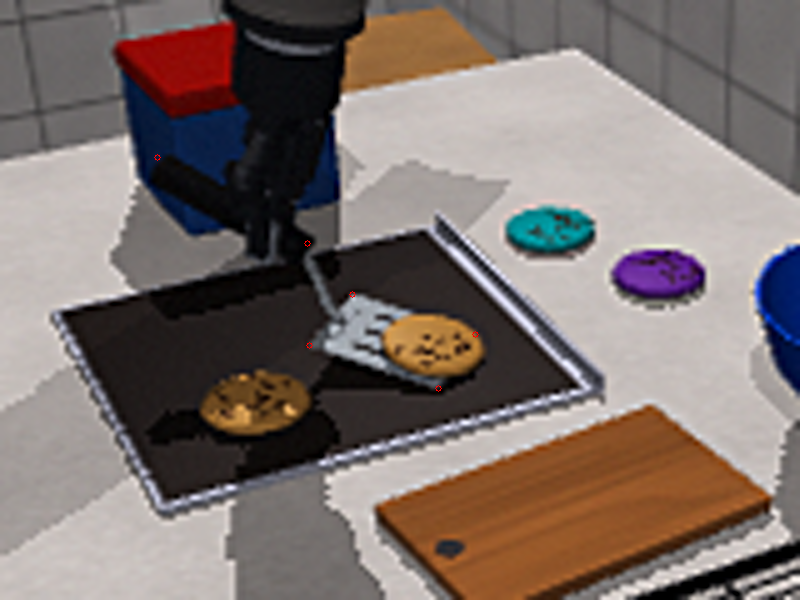

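View pics/sc15o.png

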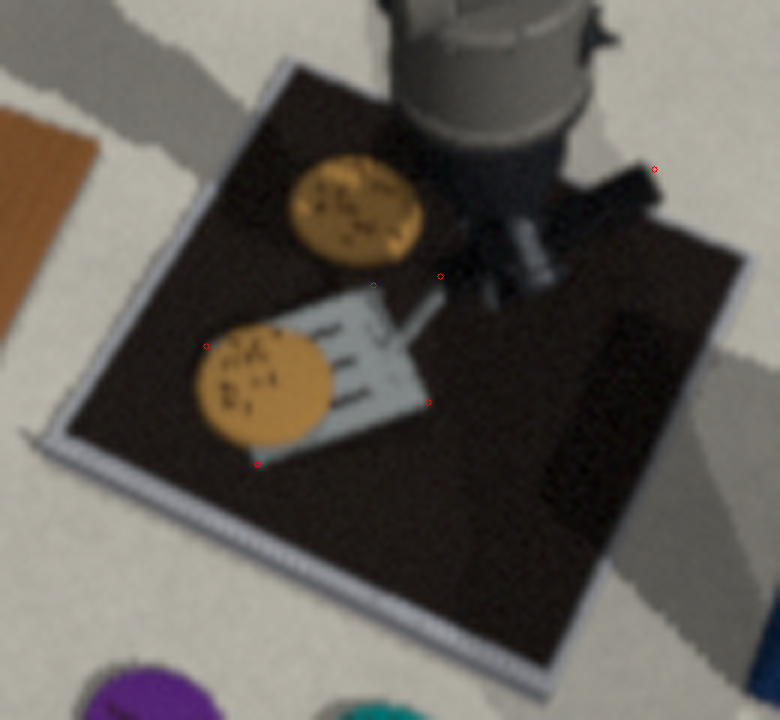

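send_rows(
  steps=[
    {"xyz":[0,0.4,-0.06],"rotation":[0,0,0],"claw":1},
    {"xyz":[0,0.79,-0.15],"rotation":[0,0,0],"claw":1},
    {"xyz":[0,0.84,0.24],"rotation":[-2,0,0],"claw":1},
    {"xyz":[0,0.7,0.64],"rotation":[-4,0,0],"claw":1},
    {"xyz":[0,0.56,0.99],"rotation":[-6,0,0],"claw":1},
    {"xyz":[0,0.43,1.3],"rotation":[-8,0,0],"claw":1},
    {"xyz":[0,0.31,1.51],"rotation":[-10,0,0],"claw":1},
    {"xyz":[0,0.19,1.67],"rotation":[-12,0,0],"claw":1},
    {"xyz":[0,0.05,1.64],"rotation":[-14,0,0],"claw":1},
    {"xyz":[0,-0.11,1.41],"rotation":[-16,0,0],"claw":1},
    {"xyz":[0,-0.31,0.71],"rotation":[-17,0,0],"claw":1},
    {"xyz":[0,-0.56,-0.46],"rotation":[-17,0,0],"claw":1},
    {"xyz":[0,-0.81,-1.64],"rotation":[-17,0,0],"claw":1},
    {"xyz":[0,-1.01,-2.6],"rotation":[-17,0,0],"claw":1},
    {"xyz":[0,-1.14,-3.2],"rotation":[-17,0,0],"claw":1},
    {"xyz":[0,-1.14,-3.2],"rotation":[-17,0,0],"claw":1},
  ],
)

```text
time: 33.62
ee_pos: [0.4553, 0.3114, 0.111]
eef_rot: [2.827, 1.168, 0.052]
contact_force: [0.2, 1.2, -2.6]
width: 0.0228
```

```bash
python3 - <<'E'
from h import *
cur();snap('scene','sc16')
ov('sc16','sc16o',(270,140,400,260),6)
a=now(); m=tp((.60,-.03,.084),-45,-5); b=tp((.575,-.25,.075),-75,-5)
print(a[0],m[0],b[0])
rel([m]); 
E
```

```text
t 33.62 tcp [0.4553 0.3114 0.111 ] front [0.5661 0.2002 0.0847] yaw -45.09 pitch -5.09 roll 0.02 F [ 0.23  1.24 -2.62] M [0.22 0.26 0.02] w 0.0228 q [-0.44, 0.39, -0.4, 1.98, 0.33, 0.82, -0.26]
[0.45510617 0.31125134 0.1105481 ] [0.48904863 0.08095137 0.11052542] [ 0.53438898 -0.09843761  0.10152542]
[-13.86, 18.63, 1.66] [0.1, 0.0, -0.1]
```

View pics/sc16o.png

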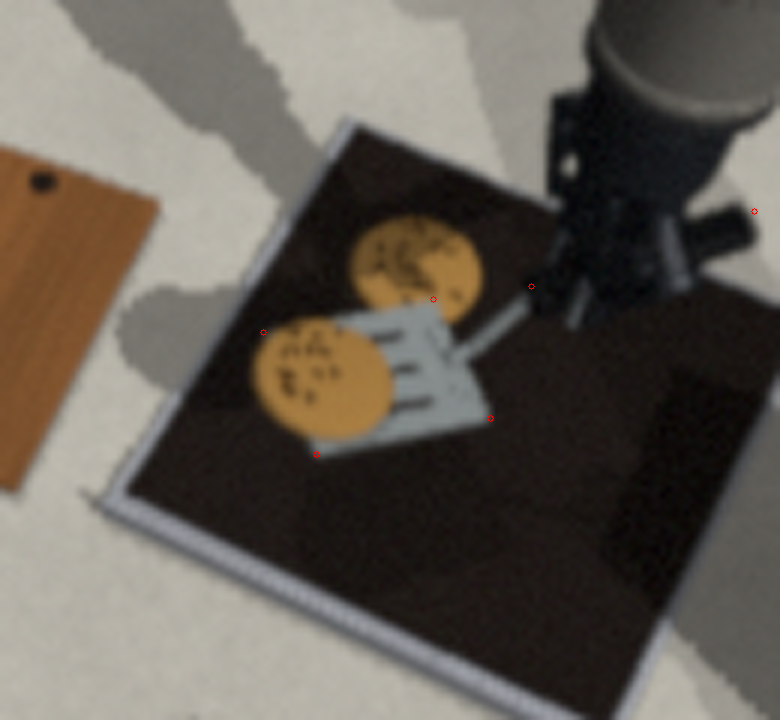

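```bash
python3 - <<'E'
from h import *
d=dict(np.load('pics/sc16.npz')); b=onz(d,cp((323,380),(270,140),6),.0905); print(b)
o,Rt=cur(); print('biscuit in turner mm',(Rt.T@(b-o)*1e3).round(1))
f0=(o+Rt@[.05,0,0])[:2]; sh=np.array([.56,-.21])-b[:2]; print(sh)
rel([tp((*(f0+sh*k),.0847),-45,-5) for k in (.25,.5,1)])
E
```

```text
[0.5531081  0.21361901 0.0905    ]
t 33.67 tcp [0.4551 0.3113 0.1105] front [0.5659 0.2001 0.0842] yaw -45.08 pitch -5.08 roll -0.02 F [-0.17  0.27 -2.05] M [ 0.17  0.21 -0.01] w 0.0229 q [-0.44, 0.39, -0.4, 1.98, 0.33, 0.82, -0.26]
biscuit in turner mm [32.   0.5  7.9]
[ 0.0068919  -0.42361901]
[-7.38, 7.6, 0.61] [0.1, 0.0, -0.1]
[-14.74, 15.19, 1.29] [0.1, 0.0, -0.1]
[-29.45, 30.37, 2.64] [0.1, 0.0, -0.1]
```

send_rows(
  steps=[
    {"xyz":[-0.28,0.29,0.02],"rotation":[0,0,0],"claw":1},
    {"xyz":[-0.83,0.86,0.07],"rotation":[0,0,0],"claw":1},
    {"xyz":[-1.74,1.79,0.16],"rotation":[0,0,0],"claw":1},
    {"xyz":[-2.99,3.08,0.27],"rotation":[0,0,0],"claw":1},
    {"xyz":[-4.58,4.73,0.41],"rotation":[0,0,0],"claw":1},
    {"xyz":[-6.46,6.66,0.58],"rotation":[0,0,0],"claw":1},
    {"xyz":[-8.54,8.81,0.77],"rotation":[0,0,0],"claw":1},
    {"xyz":[-10.63,10.96,0.95],"rotation":[0,0,0],"claw":1},
    {"xyz":[-12.71,13.11,1.14],"rotation":[0,0,0],"claw":1},
    {"xyz":[-14.73,15.19,1.32],"rotation":[0,0,0],"claw":1},
    {"xyz":[-16.81,17.33,1.51],"rotation":[0,0,0],"claw":1},
    {"xyz":[-18.89,19.48,1.69],"rotation":[0,0,0],"claw":1},
    {"xyz":[-20.98,21.63,1.88],"rotation":[0,0,0],"claw":1},
    {"xyz":[-22.99,23.71,2.06],"rotation":[0,0,0],"claw":1},
    {"xyz":[-24.87,25.64,2.23],"rotation":[0,0,0],"claw":1},
    {"xyz":[-26.46,27.29,2.37],"rotation":[0,0,0],"claw":1},
    {"xyz":[-27.71,28.58,2.49],"rotation":[0,0,0],"claw":1},
    {"xyz":[-28.62,29.51,2.57],"rotation":[0,0,0],"claw":1},
    {"xyz":[-29.17,30.08,2.62],"rotation":[0,0,0],"claw":1},
    {"xyz":[-29.45,30.37,2.64],"rotation":[0,0,0],"claw":1},
  ],
)

```text
time: 36.17
ee_pos: [0.4617, -0.1128, 0.1112]
eef_rot: [2.827, 1.168, 0.051]
contact_force: [-0.0, -0.6, -0.8]
width: 0.0229
```

```bash
python3 - <<'E'
from h import *
cur();snap('scene','sc17');cur()
ov('sc17','sc17o',(150,100,280,220),6)
F=(.574,-.224)
L=[(.08,-5),(.073,-5),(.060,-5),(.049,-5),(.040,-4),(.034,-2),(.030,0),(.0275,2),(.0265,4),(.0255,6),(.025,8)]
rel([tp((*F,z),-45,p) for z,p in L])
E
```

```text
t 36.17 tcp [ 0.4617 -0.1128  0.1112] front [ 0.5724 -0.224   0.0849] yaw -45.09 pitch -5.08 roll -0.02 F [-0.02 -0.64 -0.79] M [ 0.28  0.21 -0.01] w 0.0229 q [0.27, 0.24, -0.23, 2.2, 0.19, 0.66, 0.68]
t 36.23 tcp [ 0.4617 -0.113   0.1112] front [ 0.5725 -0.2242  0.0849] yaw -45.09 pitch -5.08 roll -0.02 F [-0.24 -0.9  -2.38] M [ 0.22  0.23 -0.05] w 0.023 q [0.27, 0.24, -0.23, 2.2, 0.19, 0.66, 0.68]
[0.09, 0.05, 0.48] [0.1, 0.0, -0.1]
[0.09, -0.01, 1.18] [0.1, 0.0, -0.1]
[0.09, -0.12, 2.47] [0.1, 0.0, -0.1]
[0.09, -0.22, 3.57] [0.1, 0.0, -0.1]
[0.09, -0.23, 4.19] [1.1, 0.0, -0.1]
[0.09, -0.12, 4.26] [3.1, 0.0, -0.1]
[0.09, 0.02, 4.13] [5.1, 0.0, -0.1]
[0.1, 0.2, 3.86] [7.1, 0.0, -0.1]
[0.1, 0.4, 3.45] [9.1, 0.0, -0.1]
[0.1, 0.62, 3.04] [11.1, 0.0, -0.1]
[0.1, 0.87, 2.6] [13.1, 0.0, -0.1]
```

View pics/sc17o.png

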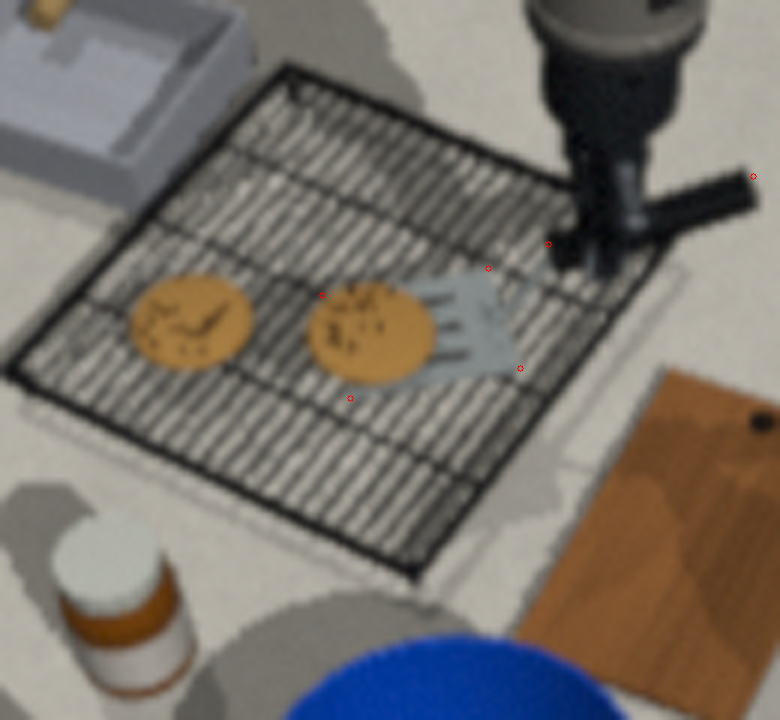

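Biscuit 2 is riding well on the blade over the rack. I'll lower it and pitch the nose down.

send_rows(
  steps=[
    {"xyz":[0,0,0.4],"rotation":[0,0,0],"claw":1},
    {"xyz":[0,0,1.2],"rotation":[0,0,0],"claw":1},
    {"xyz":[0.1,-0.1,2.4],"rotation":[0,0,0],"claw":1},
    {"xyz":[0.1,-0.2,3.4],"rotation":[0,0,0],"claw":1},
    {"xyz":[0.1,-0.2,4.05],"rotation":[1,0,0],"claw":1},
    {"xyz":[0.1,-0.1,4.26],"rotation":[3,0,0],"claw":1},
    {"xyz":[0.1,0.02,4.13],"rotation":[5,0,0],"claw":1},
    {"xyz":[0.1,0.2,3.86],"rotation":[7,0,0],"claw":1},
    {"xyz":[0.1,0.4,3.45],"rotation":[9,0,0],"claw":1},
    {"xyz":[0.1,0.62,3.04],"rotation":[11,0,0],"claw":1},
    {"xyz":[0.1,0.87,2.6],"rotation":[13,0,0],"claw":1},
    {"xyz":[0.1,0.89,2.7],"rotation":[13,0,0],"claw":1},
    {"xyz":[0.1,0.9,2.78],"rotation":[13,0,0],"claw":1},
    {"xyz":[0.1,0.92,2.86],"rotation":[13,0,0],"claw":1},
    {"xyz":[0.1,0.92,2.86],"rotation":[13,0,0],"claw":1},
  ],
)

```text
time: 38.1
ee_pos: [0.4705, -0.1204, 0.0835]
eef_rot: [-2.784, -1.151, 0.08]
contact_force: [0.1, 0.7, -1.8]
width: 0.0231
```

```bash
python3 - <<'E'
from h import *
o,Rt=cur(); f=(o+Rt@[.05,0,0])[:2]; d=np.array([.7071,-.7071])
L=[(0,.0224,9),(0,.0222,10),(0,.0221,11),(0,.022,12),(0,.022,13)]+[(-a/1e3,.022,13) for a in (1,3,6,10,14,18,22,26,30,34,38,42,46)]
rel([tp((*(f+d*a),z),-45,p) for a,z,p in L])
E
```

```text
t 38.1 tcp [ 0.4705 -0.1204  0.0835] front [ 0.5744 -0.2245  0.0226] yaw -45.08 pitch 7.91 roll -0.02 F [ 0.08  0.74 -1.82] M [-0.11  0.01 -0.03] w 0.0231 q [0.41, 0.4, -0.29, 2.05, 0.04, 0.82, 0.9]
[-0.02, 0.08, -0.27] [1.1, 0.0, -0.1]
[-0.02, 0.16, -0.52] [2.1, 0.0, -0.1]
[-0.02, 0.25, -0.77] [3.1, 0.0, -0.1]
[-0.02, 0.33, -1.03] [4.1, 0.0, -0.1]
[-0.02, 0.42, -1.29] [5.1, 0.0, -0.1]
[-0.02, 0.33, -1.27] [5.1, 0.0, -0.1]
[-0.02, 0.13, -1.25] [5.1, 0.0, -0.1]
[-0.02, -0.17, -1.21] [5.1, 0.0, -0.1]
[-0.02, -0.57, -1.15] [5.1, 0.0, -0.1]
[-0.02, -0.96, -1.1] [5.1, 0.0, -0.1]
[-0.02, -1.36, -1.04] [5.1, 0.0, -0.1]
[-0.02, -1.75, -0.99] [5.1, 0.0, -0.1]
[-0.02, -2.15, -0.93] [5.1, 0.0, -0.1]
[-0.02, -2.55, -0.88] [5.1, 0.0, -0.1]
[-0.03, -2.94, -0.82] [5.1, 0.0, -0.1]
[-0.03, -3.34, -0.77] [5.1, 0.0, -0.1]
[-0.03, -3.74, -0.71] [5.1, 0.0, -0.1]
[-0.03, -4.13, -0.66] [5.1, 0.0, -0.1]
```

send_rows(
  steps=[
    {"xyz":[0,0.08,-0.26],"rotation":[1,0,0],"claw":1},
    {"xyz":[0,0.16,-0.51],"rotation":[2,0,0],"claw":1},
    {"xyz":[0,0.24,-0.76],"rotation":[3,0,0],"claw":1},
    {"xyz":[0,0.33,-1.02],"rotation":[4,0,0],"claw":1},
    {"xyz":[0,0.42,-1.28],"rotation":[5,0,0],"claw":1},
    {"xyz":[0,0.32,-1.26],"rotation":[5,0,0],"claw":1},
    {"xyz":[0,0.13,-1.24],"rotation":[5,0,0],"claw":1},
    {"xyz":[0,-0.17,-1.2],"rotation":[5,0,0],"claw":1},
    {"xyz":[0,-0.57,-1.14],"rotation":[5,0,0],"claw":1},
    {"xyz":[0,-0.96,-1.09],"rotation":[5,0,0],"claw":1},
    {"xyz":[0,-1.36,-1.03],"rotation":[5,0,0],"claw":1},
    {"xyz":[0,-1.75,-0.98],"rotation":[5,0,0],"claw":1},
    {"xyz":[0,-2.15,-0.92],"rotation":[5,0,0],"claw":1},
    {"xyz":[0,-2.55,-0.87],"rotation":[5,0,0],"claw":1},
    {"xyz":[0,-2.94,-0.81],"rotation":[5,0,0],"claw":1},
    {"xyz":[0,-3.34,-0.76],"rotation":[5,0,0],"claw":1},
    {"xyz":[0,-3.74,-0.7],"rotation":[5,0,0],"claw":1},
    {"xyz":[0,-4.13,-0.65],"rotation":[5,0,0],"claw":1},
  ],
)

```text
time: 40.35
ee_pos: [0.4421, -0.0919, 0.0956]
eef_rot: [-2.708, -1.12, 0.127]
contact_force: [0.2, -0.7, -0.8]
width: 0.023
```

```bash
python3 - <<'E'
from h import *
cur();snap('scene','sc18');cur()
ov('sc18','sc18o',(150,100,280,220),6)
o,Rt=cur(); f=(o+Rt@[.05,0,0])[:2]; d=np.array([.7071,-.7071])
L=[(-a/1e3,z,13) for a,z in ((3,.022),(7,.022),(11,.022),(15,.022),(19,.022),(24,.0222),(30,.023),(37,.025),(44,.03),(51,.04),(58,.055),(65,.075),(70,.095))]
rel([tp((*(f+d*a),z),-45,p) for a,z,p in L])
E
```

```text
t 40.35 tcp [ 0.4421 -0.0919  0.0956] front [ 0.5417 -0.1918  0.0221] yaw -45.08 pitch 12.91 roll -0.03 F [ 0.2  -0.71 -0.84] M [-0.39 -0.4  -0.03] w 0.023 q [0.43, 0.37, -0.32, 2.07, -0.03, 0.9, 0.93]
t 40.4 tcp [ 0.4418 -0.0916  0.0957] front [ 0.5414 -0.1915  0.0221] yaw -45.07 pitch 12.93 roll -0.03 F [-1.21  0.1  -0.18] M [-0.23 -0.19 -0.  ] w 0.0233 q [0.43, 0.37, -0.32, 2.07, -0.03, 0.9, 0.93]
t 40.4 tcp [ 0.4418 -0.0916  0.0957] front [ 0.5414 -0.1915  0.0221] yaw -45.07 pitch 12.93 roll -0.03 F [-1.21  0.1  -0.18] M [-0.23 -0.19 -0.  ] w 0.0233 q [0.43, 0.37, -0.32, 2.07, -0.03, 0.9, 0.93]
[-0.02, -0.28, 0.06] [0.1, 0.0, -0.1]
[-0.02, -0.67, 0.15] [0.1, 0.0, -0.1]
[-0.02, -1.06, 0.24] [0.1, 0.0, -0.1]
[-0.02, -1.45, 0.33] [0.1, 0.0, -0.1]
[-0.02, -1.84, 0.42] [0.1, 0.0, -0.1]
[-0.02, -2.34, 0.51] [0.1, 0.0, -0.1]
[-0.02, -2.94, 0.57] [0.1, 0.0, -0.1]
[-0.02, -3.67, 0.53] [0.1, 0.0, -0.1]
[-0.02, -4.46, 0.2] [0.1, 0.0, -0.1]
[-0.03, -5.37, -0.62] [0.1, 0.0, -0.1]
[-0.03, -6.38, -1.93] [0.1, 0.0, -0.1]
[-0.03, -7.51, -3.72] [0.1, 0.0, -0.1]
[-0.03, -8.45, -5.56] [0.1, 0.0, -0.1]
```

View pics/sc18o.png

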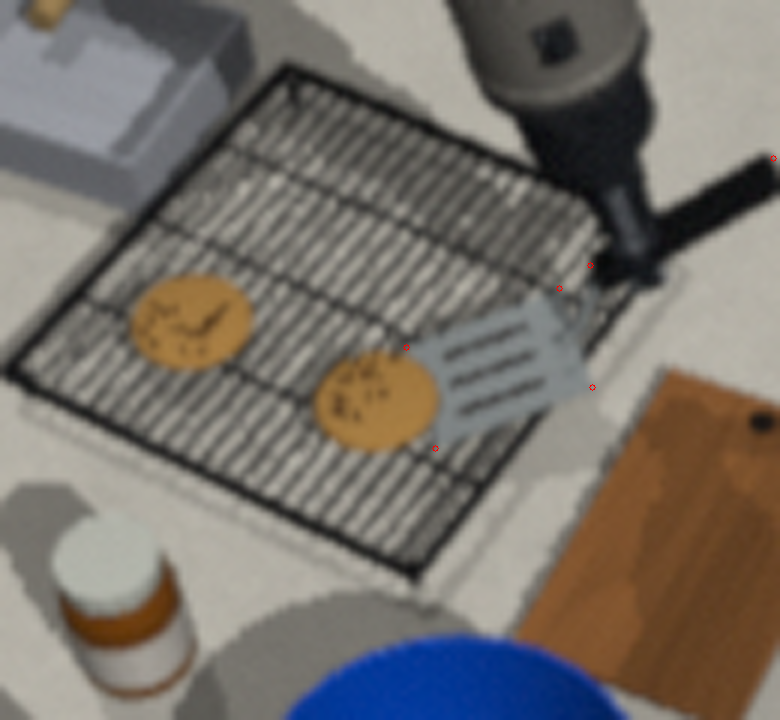

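send_rows(
  steps=[
    {"xyz":[0,-0.28,0.06],"rotation":[0,0,0],"claw":1},
    {"xyz":[0,-0.67,0.15],"rotation":[0,0,0],"claw":1},
    {"xyz":[0,-1.06,0.24],"rotation":[0,0,0],"claw":1},
    {"xyz":[0,-1.45,0.33],"rotation":[0,0,0],"claw":1},
    {"xyz":[0,-1.84,0.41],"rotation":[0,0,0],"claw":1},
    {"xyz":[0,-2.34,0.5],"rotation":[0,0,0],"claw":1},
    {"xyz":[0,-2.94,0.57],"rotation":[0,0,0],"claw":1},
    {"xyz":[0,-3.67,0.53],"rotation":[0,0,0],"claw":1},
    {"xyz":[0,-4.46,0.2],"rotation":[0,0,0],"claw":1},
    {"xyz":[0,-5.37,-0.62],"rotation":[0,0,0],"claw":1},
    {"xyz":[0,-6.38,-1.93],"rotation":[0,0,0],"claw":1},
    {"xyz":[0,-7.5,-3.72],"rotation":[0,0,0],"claw":1},
    {"xyz":[0,-8.45,-5.56],"rotation":[0,0,0],"claw":1},
    {"xyz":[0,-8.45,-5.56],"rotation":[0,0,0],"claw":1},
  ],
)

```text
time: 42.15
ee_pos: [0.393, -0.0419, 0.1704]
eef_rot: [-2.71, -1.121, 0.124]
contact_force: [0.1, -0.7, -2.5]
width: 0.0228
```

```bash
python3 - <<'E'
from h import *
cur();snap('scene','sc19')
crop('sc19',150,100,280,220,6,'sc19o');crop('sc19',280,150,410,270,6,'sc19b')
d=dict(np.load('pics/sc19.npz'))
for p in [(192,322),(377,402)]: print('rack',onz(d,cp(p,(150,100),6),.0285).round(4))
E
```

```text
t 42.15 tcp [ 0.393  -0.0419  0.1704] front [ 0.4929 -0.1419  0.0973] yaw -45.03 pitch 12.76 roll 0.06 F [ 0.06 -0.71 -2.53] M [-0.2  -0.16 -0.06] w 0.0228 q [0.41, 0.17, -0.37, 2.13, -0.11, 1.01, 0.89]
rack [ 0.5627 -0.3444  0.0285]
rack [ 0.5609 -0.2104  0.0285]
```

View pics/sc19o.png

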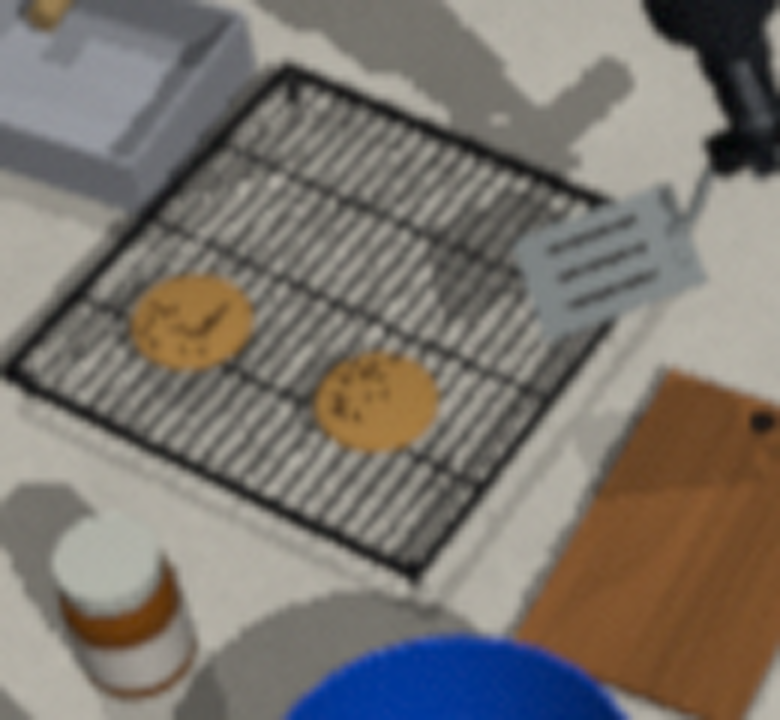

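View pics/sc19b.png

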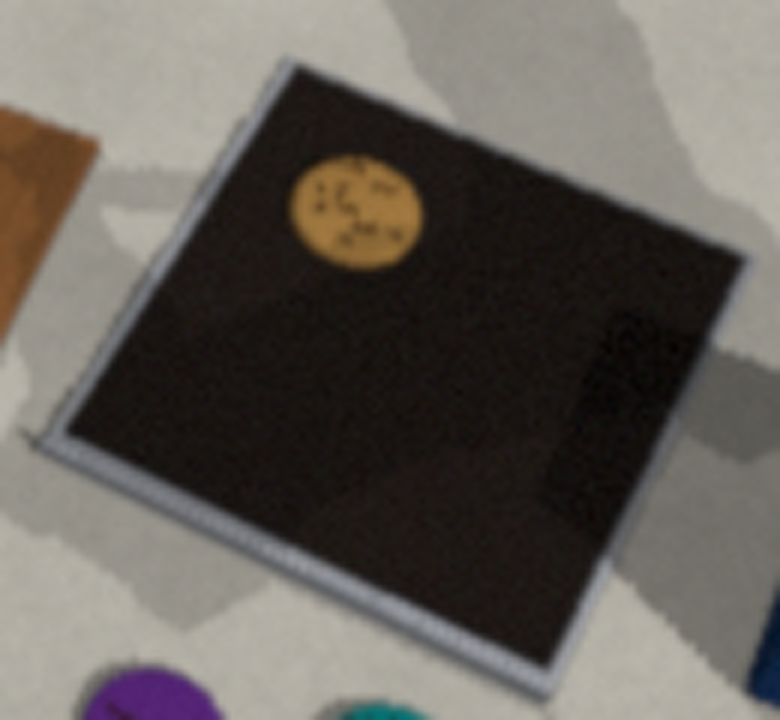

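```bash
python3 - <<'E'
from h import *
a=now(); b=tp((.408,.273,.04),-90,12); print(a[0],b[0])
m=(np.array([.46,.17,.18]),tp((0,0,0),-65,12)[1])
rel(slerp_path(a,m,np.arange(1,7)/6)+slerp_path(m,b,np.arange(1,8)/7))
E
```

```text
[ 0.39271725 -0.04206039  0.16951725] [0.408      0.41529747 0.11124212]
[3.29, -1.71, 0.21] [-0.1, 0.7, 3.2]
[6.58, -3.41, 0.42] [-0.3, 1.4, 6.5]
[9.87, -5.12, 0.63] [-0.4, 2.1, 9.7]
[13.16, -6.82, 0.84] [-0.5, 2.8, 13.0]
[16.45, -8.53, 1.05] [-0.7, 3.6, 16.2]
[19.74, -10.23, 1.26] [-0.8, 4.3, 19.5]
[21.69, -12.94, 2.89] [-0.8, 5.0, 23.0]
[23.64, -15.66, 4.51] [-0.8, 5.8, 26.5]
[25.59, -18.37, 6.14] [-0.8, 6.6, 29.9]
[27.54, -21.08, 7.76] [-0.8, 7.3, 33.4]
[29.49, -23.79, 9.39] [-0.8, 8.1, 36.9]
[31.44, -26.5, 11.01] [-0.8, 8.9, 40.4]
[33.39, -29.22, 12.64] [-0.8, 9.6, 43.9]
```

send_rows(
  steps=[
    {"xyz":[1.5,-0.8,0.1],"rotation":[0,0,1],"claw":1},
    {"xyz":[3.8,-2,0.2],"rotation":[-0.1,0.7,3.2],"claw":1},
    {"xyz":[6.6,-3.4,0.4],"rotation":[-0.3,1.4,6.5],"claw":1},
    {"xyz":[9.9,-5.1,0.6],"rotation":[-0.4,2.1,9.7],"claw":1},
    {"xyz":[13.2,-6.8,0.8],"rotation":[-0.5,2.8,13],"claw":1},
    {"xyz":[16.5,-8.5,1],"rotation":[-0.7,3.6,16.2],"claw":1},
    {"xyz":[19.7,-10.2,1.3],"rotation":[-0.8,4.3,19.5],"claw":1},
    {"xyz":[21.7,-12.9,2.9],"rotation":[-0.8,5,23],"claw":1},
    {"xyz":[23.6,-15.7,4.5],"rotation":[-0.8,5.8,26.5],"claw":1},
    {"xyz":[25.6,-18.4,6.1],"rotation":[-0.8,6.6,29.9],"claw":1},
    {"xyz":[27.5,-21.1,7.8],"rotation":[-0.8,7.3,33.4],"claw":1},
    {"xyz":[29.5,-23.8,9.4],"rotation":[-0.8,8.1,36.9],"claw":1},
    {"xyz":[31.4,-26.5,11],"rotation":[-0.8,8.9,40.4],"claw":1},
    {"xyz":[32.8,-28.4,12.1],"rotation":[-0.8,9.6,43.9],"claw":1},
    {"xyz":[33.4,-29.2,12.6],"rotation":[-0.8,9.6,43.9],"claw":1},
    {"xyz":[33.4,-29.2,12.6],"rotation":[-0.8,9.6,43.9],"claw":1},
    {"xyz":[33.4,-29.2,12.6],"rotation":[-0.8,9.6,43.9],"claw":1},
  ],
)

```text
time: 44.32
ee_pos: [0.4089, 0.414, 0.1115]
eef_rot: [-2.933, 0.001, 0.001]
contact_force: [0.5, -0.3, -1.9]
width: 0.0228
```

```bash
python3 - <<'E'
from h import *
cur();snap('scene','sc20');snap('side','s20')
ov('sc20','sc20o',(280,130,410,250),6);ov('s20','s20o',(100,110,260,230),5)
rel([tp((.408,.273,z),-90,12) for z in (.02,.01,.0062)])
E
```

```text
t 44.33 tcp [0.4089 0.414  0.1115] front [0.4088 0.2717 0.0404] yaw -90.03 pitch 11.94 roll -0.03 F [ 0.5  -0.28 -1.92] M [-0.24 -0.01 -0.03] w 0.0228 q [-0.48, 0.38, -0.41, 2.01, 0.02, 0.62, -0.87]
[-0.1, 0.31, 2.03] [0.0, 0.0, -0.1]
[-0.1, 0.52, 3.0] [0.0, 0.0, -0.1]
[-0.1, 0.6, 3.38] [0.0, 0.0, -0.1]
```

View pics/sc20o.png

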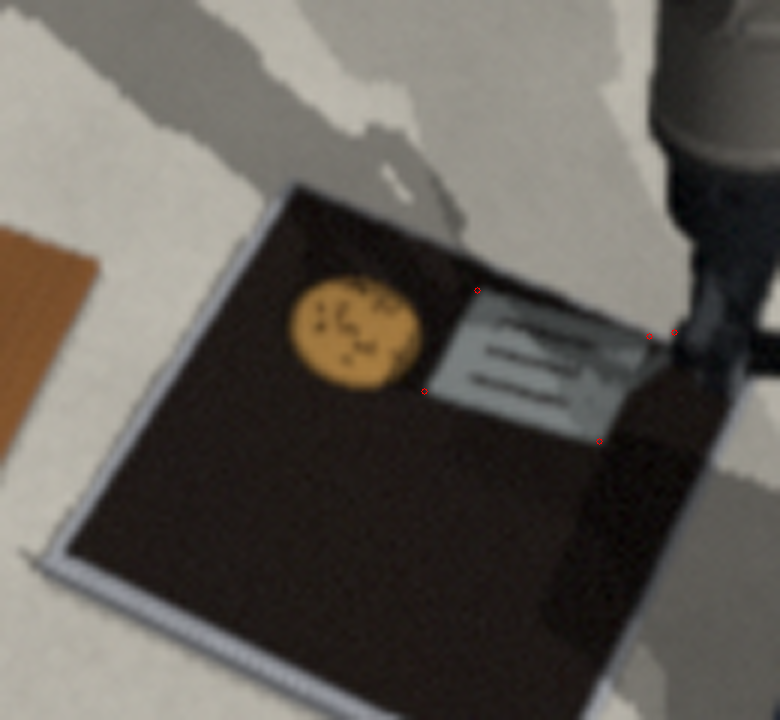

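View pics/s20o.png

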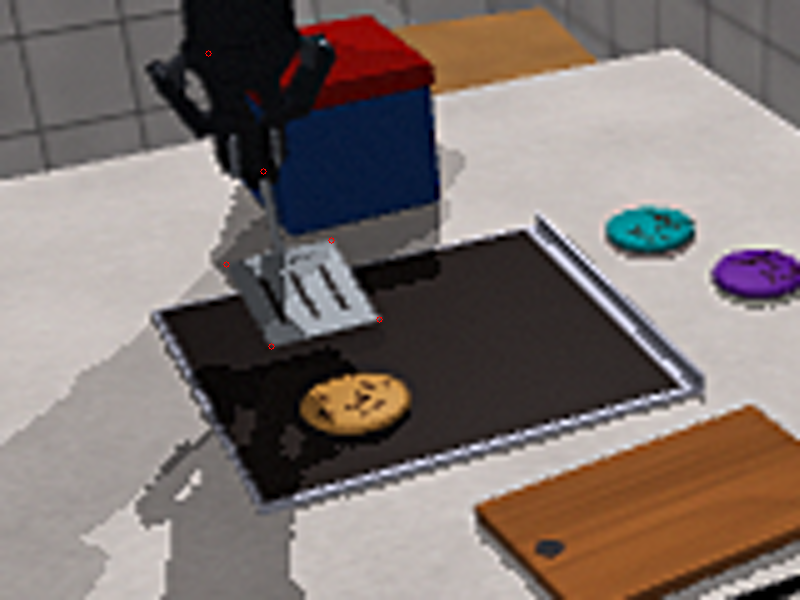

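```bash
python3 - <<'E'
from h import *
d=dict(np.load('pics/s20.npz')); print(onz(d,cp((355,403),(100,110),5),.0125))
d=dict(np.load('pics/sc20.npz')); print(onz(d,cp((356,332),(280,130),6),.0125))
E
```

```text
[0.40762077 0.21629879 0.0125    ]
[0.40788561 0.21726035 0.0125    ]
```

send_rows(
  steps=[
    {"xyz":[0,0.1,1],"rotation":[0,0,0],"claw":1},
    {"xyz":[0,0.3,2.2],"rotation":[0,0,0],"claw":1},
    {"xyz":[-0.1,0.5,3],"rotation":[0,0,0],"claw":1},
    {"xyz":[-0.1,0.57,3.24],"rotation":[0,0,0],"claw":1},
    {"xyz":[-0.1,0.6,3.34],"rotation":[0,0,0],"claw":1},
    {"xyz":[-0.1,0.6,3.41],"rotation":[0,0,0],"claw":1},
    {"xyz":[-0.1,0.6,3.41],"rotation":[0,0,0],"claw":1},
  ],
)

```text
time: 45.3
ee_pos: [0.408, 0.4155, 0.0774]
eef_rot: [-2.933, 0.001, -0.0]
contact_force: [-0.3, 0.4, -0.4]
width: 0.0229
```

```bash
python3 - <<'E'
from h import *
cur()
E
```

```text
t 45.3 tcp [0.408  0.4155 0.0774] front [0.4079 0.2731 0.0062] yaw -90.06 pitch 11.97 roll 0.00 F [-0.32  0.36 -0.38] M [-0.34  0.15 -0.05] w 0.0229 q [-0.5, 0.43, -0.39, 2.03, 0.05, 0.55, -0.88]
```

send_rows(
  steps=[
    {"xyz":[0,0.25,0.0],"rotation":[0,0,0],"claw":1},
    {"xyz":[0,0.59,-0.08],"rotation":[0,0,0],"claw":1},
    {"xyz":[0,0.98,-0.16],"rotation":[0,0,0],"claw":1},
    {"xyz":[0,1.37,-0.24],"rotation":[0,0,0],"claw":1},
    {"xyz":[0,1.76,-0.32],"rotation":[0,0,0],"claw":1},
    {"xyz":[0,2.15,-0.4],"rotation":[0,0,0],"claw":1},
    {"xyz":[0,2.54,-0.49],"rotation":[0,0,0],"claw":1},
    {"xyz":[0,2.94,-0.57],"rotation":[0,0,0],"claw":1},
    {"xyz":[0,3.33,-0.65],"rotation":[0,0,0],"claw":1},
    {"xyz":[0,3.72,-0.74],"rotation":[0,0,0],"claw":1},
    {"xyz":[0,4.11,-0.82],"rotation":[0,0,0],"claw":1},
    {"xyz":[0,4.5,-0.9],"rotation":[0,0,0],"claw":1},
    {"xyz":[0,4.9,-0.99],"rotation":[0,0,0],"claw":1},
    {"xyz":[0,5.29,-1.07],"rotation":[0,0,0],"claw":1},
    {"xyz":[0,5.68,-1.15],"rotation":[0,0,0],"claw":1},
    {"xyz":[0,6.07,-1.24],"rotation":[0,0,0],"claw":1},
    {"xyz":[0,6.46,-1.32],"rotation":[0,0,0],"claw":1},
    {"xyz":[0,6.85,-1.4],"rotation":[0,0,0],"claw":1},
    {"xyz":[0,7.24,-1.49],"rotation":[0,0,0],"claw":1},
    {"xyz":[0,7.63,-1.57],"rotation":[0,0,0],"claw":1},
  ],
)

```text
time: 47.8
ee_pos: [0.408, 0.3373, 0.0769]
eef_rot: [-2.933, 0.002, -0.0]
contact_force: [0.1, 2.0, 1.4]
width: 0.0229
```

```bash
python3 - <<'E'
from h import *
cur();snap('side','s21');snap('scene','sc21');
ov('s21','s21o',(100,110,260,230),5);ov('sc21','sc21o',(280,130,410,250),6)
o,Rt=cur(); M=o+Rt@[.05,0,0]; d=np.array([0,-1])
rel([tp((*(M[:2]+d*a),z),-90,p) for a,z,p in [(.004,.0056,12),(.008,.0057,12),(.010,.0065,10),(.010,.008,8),(.010,.010,6),(.010,.0125,4),(.010,.016,2),(.010,.020,0),(.010,.026,-2),(.010,.034,-4),(.010,.044,-5),(.010,.056,-5),(.010,.068,-5),(.010,.078,-5),(.010,.084,-5)]])
E
```

```text
t 47.8 tcp [0.408  0.3373 0.0769] front [0.4079 0.195  0.0057] yaw -90.06 pitch 11.97 roll 0.00 F [0.08 2.   1.39] M [-0.01 -0.02  0.04] w 0.0229 q [-0.35, 0.38, -0.43, 2.13, 0.0, 0.52, -0.74]
t 47.9 tcp [0.408  0.3369 0.0768] front [0.4078 0.1945 0.0057] yaw -90.09 pitch 11.94 roll -0.01 F [ 0.4  -0.86  0.96] M [-0.7  -0.07 -0.  ] w 0.023 q [-0.35, 0.38, -0.43, 2.13, 0.0, 0.52, -0.74]
[-0.02, 0.4, -0.09] [0.1, -0.0, -0.1]
[-0.02, 0.79, -0.18] [0.1, -0.0, -0.1]
[-0.02, 0.83, 0.24] [-1.9, -0.0, -0.1]
[-0.02, 0.69, 0.63] [-3.9, -0.0, -0.1]
[-0.02, 0.56, 0.98] [-5.9, -0.0, -0.1]
[-0.02, 0.43, 1.29] [-7.9, -0.0, -0.1]
[-0.02, 0.3, 1.5] [-9.9, -0.0, -0.1]
[-0.02, 0.19, 1.66] [-11.9, 0.0, -0.1]
[-0.02, 0.04, 1.63] [-13.9, 0.0, -0.1]
[-0.02, -0.12, 1.4] [-15.9, 0.0, -0.1]
[-0.02, -0.32, 0.7] [-16.9, 0.0, -0.1]
[-0.02, -0.56, -0.47] [-16.9, 0.0, -0.1]
[-0.02, -0.81, -1.64] [-16.9, 0.0, -0.1]
[-0.02, -1.02, -2.62] [-16.9, 0.0, -0.1]
[-0.02, -1.14, -3.21] [-16.9, 0.0, -0.1]
```

View pics/s21o.png

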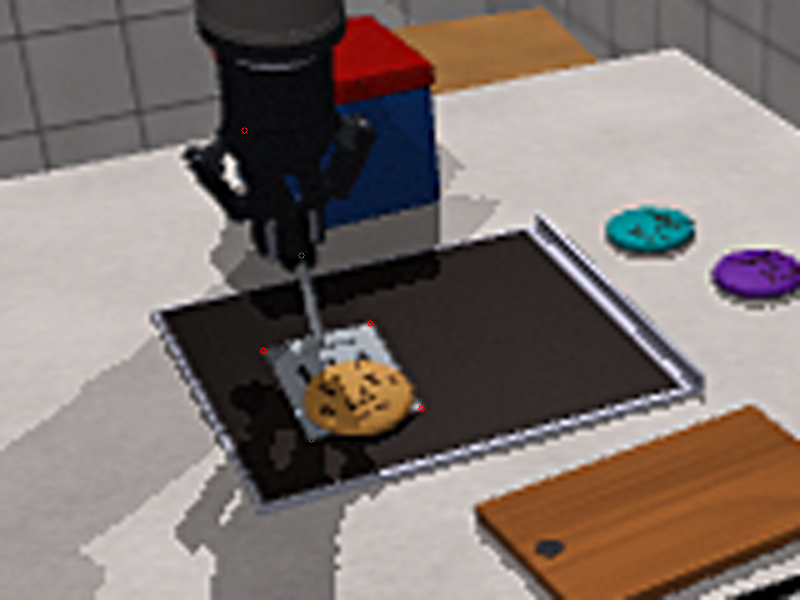

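View pics/sc21o.png

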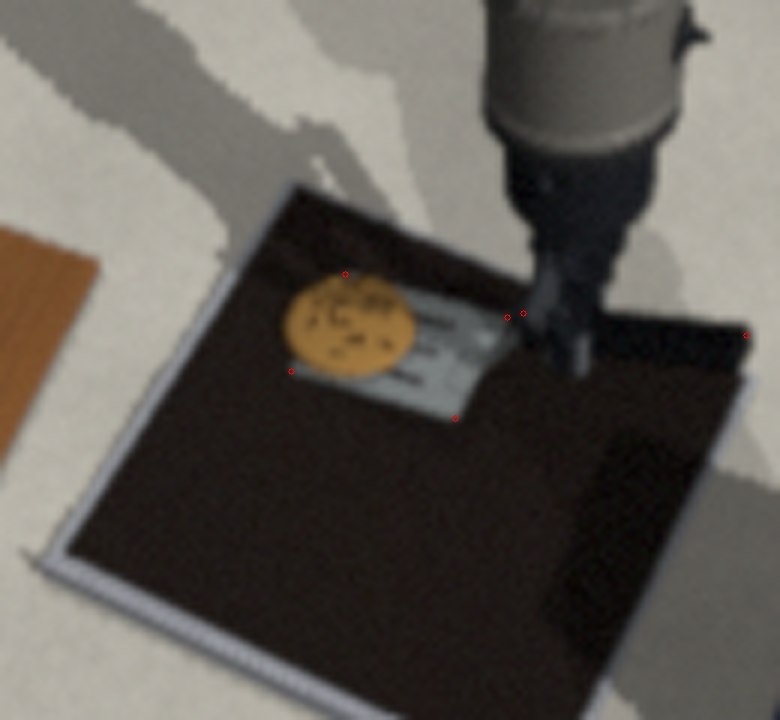

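Biscuit is on the blade. I'll finish the slide and lift.

send_rows(
  steps=[
    {"xyz":[0,0.4,-0.06],"rotation":[0,0,0],"claw":1},
    {"xyz":[0,0.79,-0.15],"rotation":[0,0,0],"claw":1},
    {"xyz":[0,0.84,0.24],"rotation":[-2,0,0],"claw":1},
    {"xyz":[0,0.7,0.63],"rotation":[-4,0,0],"claw":1},
    {"xyz":[0,0.56,0.98],"rotation":[-6,0,0],"claw":1},
    {"xyz":[0,0.43,1.29],"rotation":[-8,0,0],"claw":1},
    {"xyz":[0,0.31,1.5],"rotation":[-10,0,0],"claw":1},
    {"xyz":[0,0.19,1.66],"rotation":[-12,0,0],"claw":1},
    {"xyz":[0,0.05,1.63],"rotation":[-14,0,0],"claw":1},
    {"xyz":[0,-0.11,1.4],"rotation":[-16,0,0],"claw":1},
    {"xyz":[0,-0.31,0.7],"rotation":[-17,0,0],"claw":1},
    {"xyz":[0,-0.56,-0.46],"rotation":[-17,0,0],"claw":1},
    {"xyz":[0,-0.81,-1.64],"rotation":[-17,0,0],"claw":1},
    {"xyz":[0,-1.01,-2.6],"rotation":[-17,0,0],"claw":1},
    {"xyz":[0,-1.14,-3.2],"rotation":[-17,0,0],"claw":1},
    {"xyz":[0,-1.14,-3.2],"rotation":[-17,0,0],"claw":1},
  ],
)

```text
time: 49.9
ee_pos: [0.4083, 0.3414, 0.1109]
eef_rot: [3.054, -0.003, 0.001]
contact_force: [0.0, -0.1, -1.8]
width: 0.0229
```

```bash
python3 - <<'E'
from h import *
cur();snap('scene','sc22');snap('side','s22')
ov('sc22','sc22o',(280,130,410,250),6);ov('s22','s22o',(100,110,260,230),5)
E
```

```text
t 49.9 tcp [0.4083 0.3414 0.1109] front [0.408  0.1845 0.0845] yaw -90.10 pitch -5.03 roll 0.03 F [ 0.03 -0.12 -1.78] M [0.35 0.03 0.02] w 0.0229 q [-0.63, 0.39, -0.27, 1.98, 0.21, 0.87, -1.03]
```

View pics/sc22o.png

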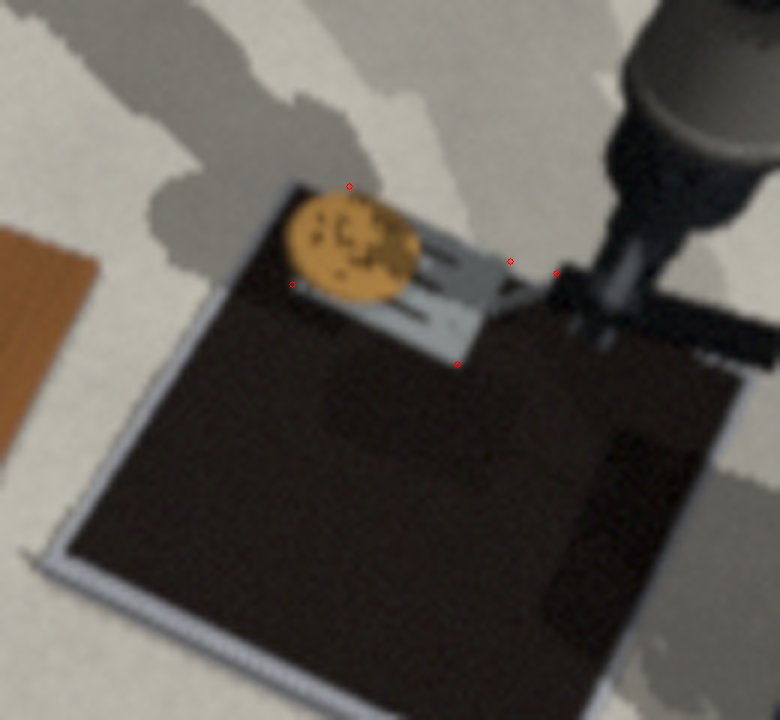

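View pics/s22o.png

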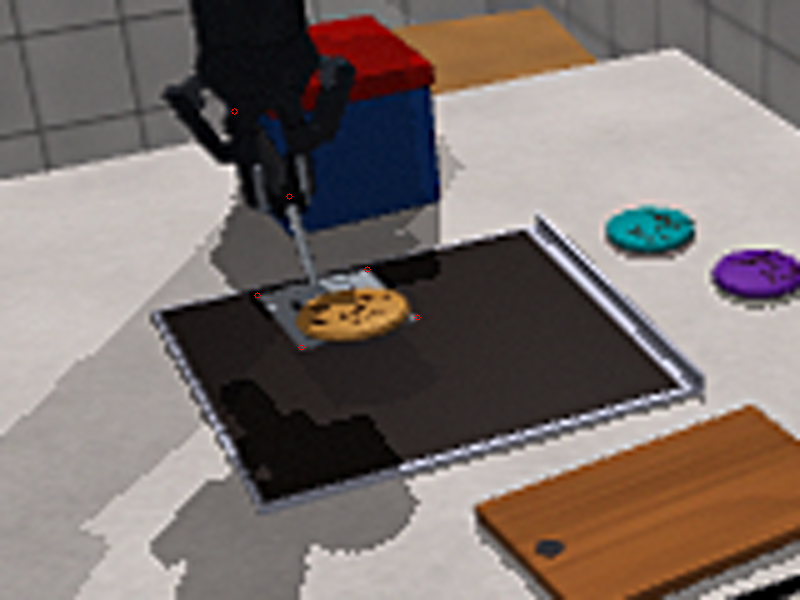

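send_rows(
  steps=[
    {"xyz":[0.06,0.4,0.03],"rotation":[0,0,0],"claw":1},
    {"xyz":[0.18,1.2,0.1],"rotation":[0,0,0],"claw":1},
    {"xyz":[0.38,2.5,0.22],"rotation":[0,0,0],"claw":1},
    {"xyz":[0.65,4.3,0.37],"rotation":[0,0,0],"claw":1},
    {"xyz":[1.0,6.6,0.57],"rotation":[0,0,0],"claw":1},
    {"xyz":[1.4,9.3,0.81],"rotation":[0,0,0],"claw":1},
    {"xyz":[1.85,12.3,1.07],"rotation":[0,0,0],"claw":1},
    {"xyz":[2.3,15.3,1.33],"rotation":[0,0,0],"claw":1},
    {"xyz":[2.7,18,1.57],"rotation":[0,0,0],"claw":1},
    {"xyz":[3.05,20.3,1.77],"rotation":[0,0,0],"claw":1},
    {"xyz":[3.32,22.1,1.92],"rotation":[0,0,0],"claw":1},
    {"xyz":[3.52,23.4,2.04],"rotation":[0,0,0],"claw":1},
    {"xyz":[3.64,24.2,2.1],"rotation":[0,0,0],"claw":1},
    {"xyz":[3.7,24.6,2.14],"rotation":[0,0,0],"claw":1},
    {"xyz":[3.7,24.6,2.14],"rotation":[0,0,0],"claw":1},
  ],
)

```text
time: 51.88
ee_pos: [0.4445, 0.0943, 0.1106]
eef_rot: [3.053, -0.002, -0.001]
contact_force: [0.2, 0.1, -3.2]
width: 0.023
```

```bash
python3 - <<'E'
from h import *
cur();snap('scene','sc23')
ov('sc23','sc23o',(200,90,330,210),6)
rel([tp((.445,-.308,.0845),-90,-5)])
E
```

```text
t 51.88 tcp [0.4445 0.0943 0.1106] front [ 0.4443 -0.0626  0.0843] yaw -90.09 pitch -5.06 roll -0.02 F [ 0.16  0.06 -3.18] M [ 0.37 -0.03  0.  ] w 0.023 q [-0.26, 0.25, -0.17, 2.17, 0.18, 0.76, -0.56]
[0.08, 24.48, 2.12] [0.1, 0.0, -0.1]
```

View pics/sc23o.png

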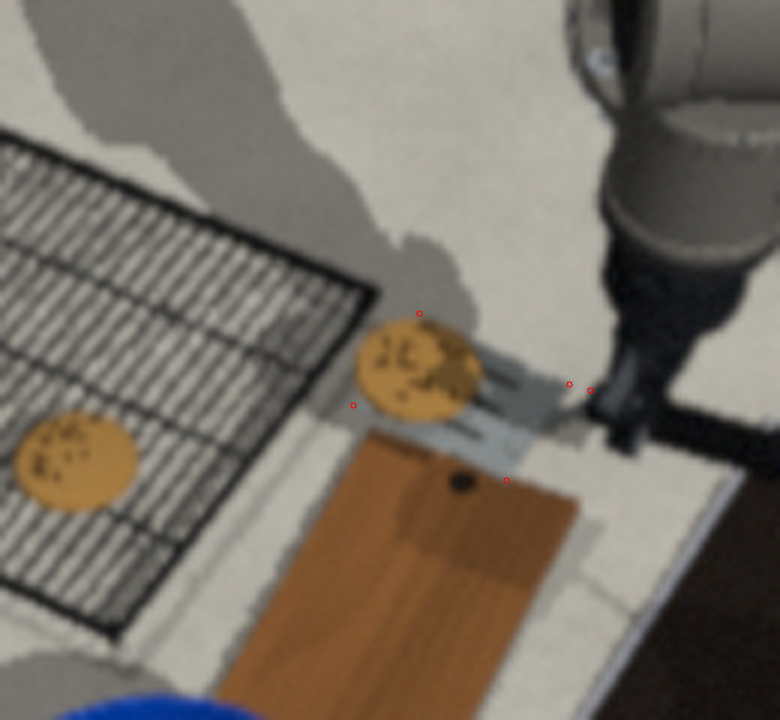

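send_rows(
  steps=[
    {"xyz":[0,0.4,0.03],"rotation":[0,0,0],"claw":1},
    {"xyz":[0,1.2,0.1],"rotation":[0,0,0],"claw":1},
    {"xyz":[0,2.5,0.22],"rotation":[0,0,0],"claw":1},
    {"xyz":[0,4.3,0.37],"rotation":[0,0,0],"claw":1},
    {"xyz":[0,6.6,0.57],"rotation":[0,0,0],"claw":1},
    {"xyz":[0,9.3,0.81],"rotation":[0,0,0],"claw":1},
    {"xyz":[0,12.3,1.07],"rotation":[0,0,0],"claw":1},
    {"xyz":[0,15.3,1.33],"rotation":[0,0,0],"claw":1},
    {"xyz":[0,18,1.57],"rotation":[0,0,0],"claw":1},
    {"xyz":[0,20.3,1.77],"rotation":[0,0,0],"claw":1},
    {"xyz":[0,22.1,1.92],"rotation":[0,0,0],"claw":1},
    {"xyz":[0,23.4,2.04],"rotation":[0,0,0],"claw":1},
    {"xyz":[0,24.2,2.1],"rotation":[0,0,0],"claw":1},
    {"xyz":[0,24.5,2.13],"rotation":[0,0,0],"claw":1},
    {"xyz":[0,24.5,2.13],"rotation":[0,0,0],"claw":1},
  ],
)

```text
time: 53.8
ee_pos: [0.4442, -0.1511, 0.1109]
eef_rot: [3.053, -0.001, -0.001]
contact_force: [-0.2, -0.6, -2.6]
width: 0.023
```

```bash
python3 - <<'E'
from h import *
cur();snap('scene','sc24');snap('side','s24')
ov('sc24','sc24o',(150,80,280,200),6);ov('s24','s24o',(150,160,310,280),5)
F=(.444,-.308)
L=[(.08,-5),(.073,-5),(.060,-5),(.049,-5),(.040,-4),(.034,-2),(.030,0),(.0275,2),(.0265,4),(.0255,6),(.025,8),(.024,8),(.0232,8),(.0224,8)]
rel([tp((*F,z),-90,p) for z,p in L])
E
```

```text
t 53.8 tcp [ 0.4442 -0.1511  0.1109] front [ 0.444  -0.308   0.0846] yaw -90.05 pitch -5.05 roll -0.03 F [-0.2  -0.56 -2.56] M [ 0.36 -0.   -0.02] w 0.023 q [0.14, 0.24, -0.02, 2.18, 0.14, 0.71, 0.02]
[-0.03, -0.02, 0.44] [0.1, 0.0, -0.0]
[-0.03, -0.08, 1.14] [0.1, 0.0, -0.0]
[-0.03, -0.19, 2.44] [0.1, 0.0, -0.0]
[-0.03, -0.29, 3.53] [0.1, 0.0, -0.0]
[-0.03, -0.3, 4.16] [1.1, 0.0, -0.0]
[-0.03, -0.19, 4.23] [3.1, 0.0, -0.0]
[-0.03, -0.05, 4.1] [5.1, 0.0, -0.0]
[-0.03, 0.13, 3.83] [7.1, 0.0, -0.0]
[-0.03, 0.33, 3.41] [9.1, 0.0, -0.0]
[-0.03, 0.56, 3.01] [11.1, 0.0, -0.0]
[-0.03, 0.8, 2.56] [13.1, 0.0, -0.0]
[-0.03, 0.79, 2.66] [13.1, 0.0, -0.0]
[-0.03, 0.78, 2.74] [13.1, 0.0, -0.0]
[-0.03, 0.78, 2.82] [13.1, 0.0, -0.0]
```

View pics/sc24o.png

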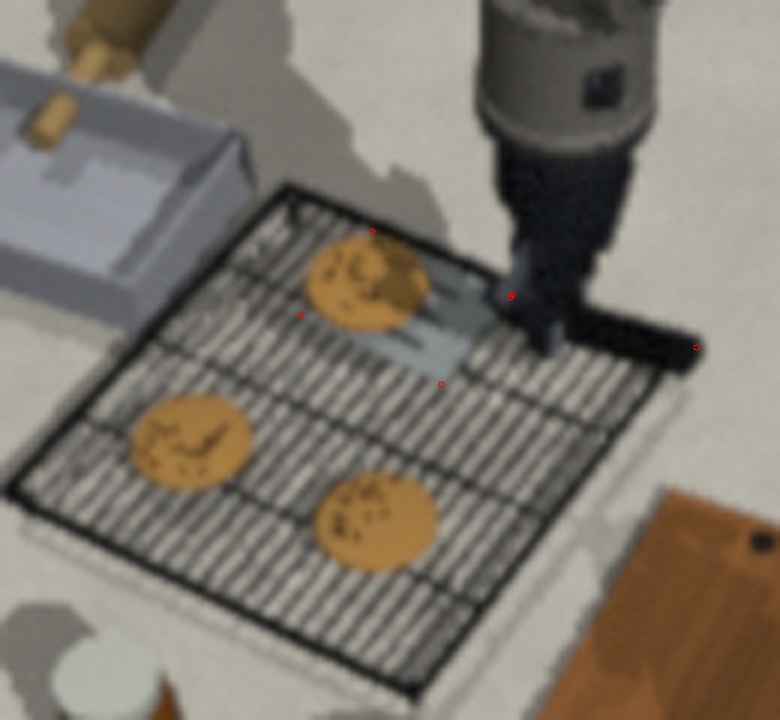

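View pics/s24o.png

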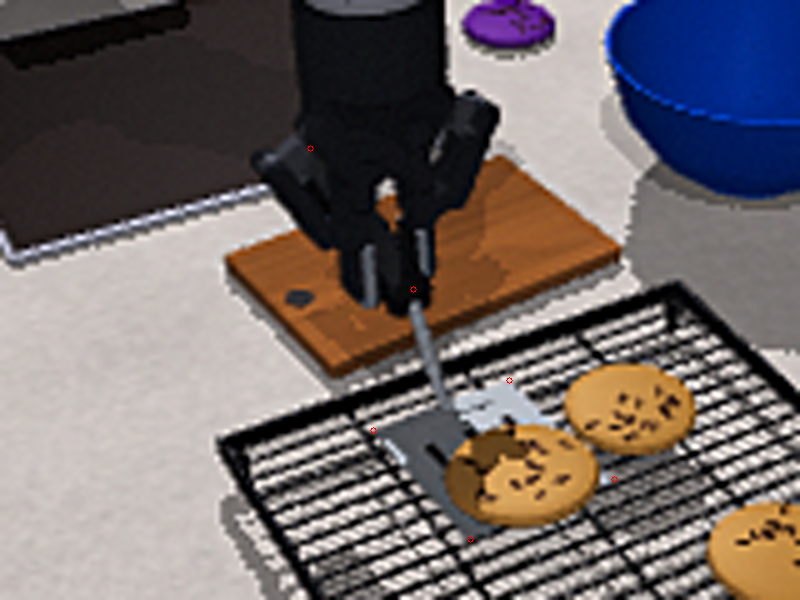

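send_rows(
  steps=[
    {"xyz":[0,0,0.4],"rotation":[0,0,0],"claw":1},
    {"xyz":[0,-0.08,1.2],"rotation":[0,0,0],"claw":1},
    {"xyz":[0,-0.19,2.4],"rotation":[0,0,0],"claw":1},
    {"xyz":[0,-0.28,3.4],"rotation":[0,0,0],"claw":1},
    {"xyz":[0,-0.28,4.05],"rotation":[1,0,0],"claw":1},
    {"xyz":[0,-0.19,4.23],"rotation":[3,0,0],"claw":1},
    {"xyz":[0,-0.05,4.1],"rotation":[5,0,0],"claw":1},
    {"xyz":[0,0.13,3.83],"rotation":[7,0,0],"claw":1},
    {"xyz":[0,0.33,3.41],"rotation":[9,0,0],"claw":1},
    {"xyz":[0,0.56,3.01],"rotation":[11,0,0],"claw":1},
    {"xyz":[0,0.8,2.56],"rotation":[13,0,0],"claw":1},
    {"xyz":[0,0.79,2.66],"rotation":[13,0,0],"claw":1},
    {"xyz":[0,0.78,2.74],"rotation":[13,0,0],"claw":1},
    {"xyz":[0,0.78,2.81],"rotation":[13,0,0],"claw":1},
    {"xyz":[0,0.78,2.81],"rotation":[13,0,0],"claw":1},
  ],
)

```text
time: 55.78
ee_pos: [0.4442, -0.1608, 0.0836]
eef_rot: [-3.003, -0.0, 0.001]
contact_force: [-0.6, -0.2, -0.2]
width: 0.0228
```

```bash
python3 - <<'E'
from h import *
o,Rt=cur(); f=(o+Rt@[.05,0,0])[:2]; d=np.array([0,-1])
L=[(0,.0224,9),(0,.0222,10),(0,.0221,11),(0,.022,12),(0,.022,13)]+[(-a/1e3,.022,13) for a in (1,3,6,10,14,18,22,26,30,34,38,42,46)]
rel([tp((*(f+d*a),z),-90,p) for a,z,p in L])
E
```

```text
t 55.77 tcp [ 0.4442 -0.1608  0.0836] front [ 0.4442 -0.3078  0.0226] yaw -90.00 pitch 7.94 roll -0.04 F [-0.57 -0.15 -0.21] M [-0.14  0.13 -0.1 ] w 0.0228 q [0.42, 0.34, -0.13, 2.14, -0.14, 0.72, 0.4]
[-0.0, 0.08, -0.27] [1.1, 0.0, -0.0]
[-0.0, 0.16, -0.51] [2.1, 0.0, -0.0]
[-0.0, 0.24, -0.77] [3.1, 0.0, -0.0]
[-0.0, 0.33, -1.02] [4.1, 0.0, -0.0]
[-0.0, 0.42, -1.29] [5.1, 0.0, -0.0]
[-0.0, 0.32, -1.27] [5.1, 0.0, -0.0]
[-0.0, 0.12, -1.24] [5.1, 0.0, -0.0]
[-0.0, -0.17, -1.2] [5.1, 0.0, -0.0]
[-0.0, -0.57, -1.15] [5.1, 0.0, -0.0]
[-0.0, -0.97, -1.09] [5.1, 0.0, -0.0]
[-0.0, -1.36, -1.04] [5.1, 0.0, -0.0]
[-0.0, -1.76, -0.98] [5.1, 0.0, -0.0]
[-0.0, -2.15, -0.93] [5.1, 0.0, -0.0]
[-0.0, -2.55, -0.87] [5.1, 0.0, -0.0]
[-0.0, -2.95, -0.82] [5.1, 0.0, -0.0]
[-0.0, -3.34, -0.76] [5.1, 0.0, -0.0]
[-0.0, -3.74, -0.71] [5.1, 0.0, -0.0]
[-0.0, -4.13, -0.65] [5.1, 0.0, -0.0]
```

send_rows(
  steps=[
    {"xyz":[0,0.08,-0.26],"rotation":[1,0,0],"claw":1},
    {"xyz":[0,0.16,-0.51],"rotation":[2,0,0],"claw":1},
    {"xyz":[0,0.24,-0.76],"rotation":[3,0,0],"claw":1},
    {"xyz":[0,0.33,-1.02],"rotation":[4,0,0],"claw":1},
    {"xyz":[0,0.42,-1.28],"rotation":[5,0,0],"claw":1},
    {"xyz":[0,0.32,-1.26],"rotation":[5,0,0],"claw":1},
    {"xyz":[0,0.13,-1.24],"rotation":[5,0,0],"claw":1},
    {"xyz":[0,-0.17,-1.2],"rotation":[5,0,0],"claw":1},
    {"xyz":[0,-0.57,-1.14],"rotation":[5,0,0],"claw":1},
    {"xyz":[0,-0.96,-1.09],"rotation":[5,0,0],"claw":1},
    {"xyz":[0,-1.36,-1.03],"rotation":[5,0,0],"claw":1},
    {"xyz":[0,-1.75,-0.98],"rotation":[5,0,0],"claw":1},
    {"xyz":[0,-2.15,-0.92],"rotation":[5,0,0],"claw":1},
    {"xyz":[0,-2.55,-0.87],"rotation":[5,0,0],"claw":1},
    {"xyz":[0,-2.94,-0.81],"rotation":[5,0,0],"claw":1},
    {"xyz":[0,-3.34,-0.76],"rotation":[5,0,0],"claw":1},
    {"xyz":[0,-3.74,-0.7],"rotation":[5,0,0],"claw":1},
    {"xyz":[0,-4.13,-0.65],"rotation":[5,0,0],"claw":1},
  ],
)

```text
time: 58.02
ee_pos: [0.4442, -0.1205, 0.0957]
eef_rot: [-2.916, -0.0, 0.001]
contact_force: [1.0, -0.6, 0.6]
width: 0.023
```

```bash
python3 - <<'E'
from h import *
cur();snap('scene','sc25');snap('side','s25')
ov('sc25','sc25o',(150,80,280,200),6);ov('s25','s25o',(150,160,310,280),5)
E
```

```text
t 58.02 tcp [ 0.4442 -0.1205  0.0957] front [ 0.4442 -0.2616  0.0221] yaw -90.00 pitch 12.94 roll -0.04 F [ 1.03 -0.56  0.62] M [-0.56  0.03  0.  ] w 0.023 q [0.44, 0.32, -0.18, 2.14, -0.23, 0.76, 0.44]
```

View pics/sc25o.png

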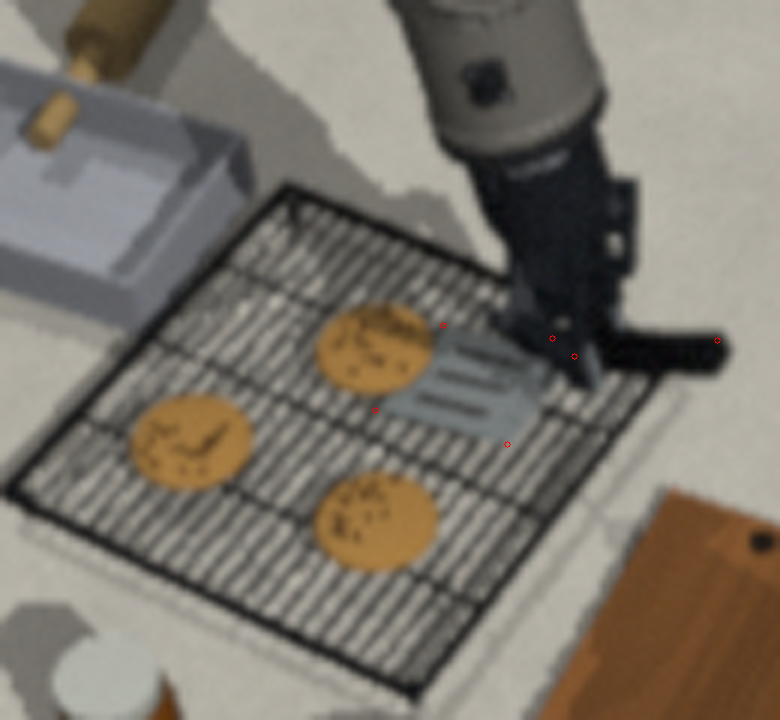

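View pics/s25o.png

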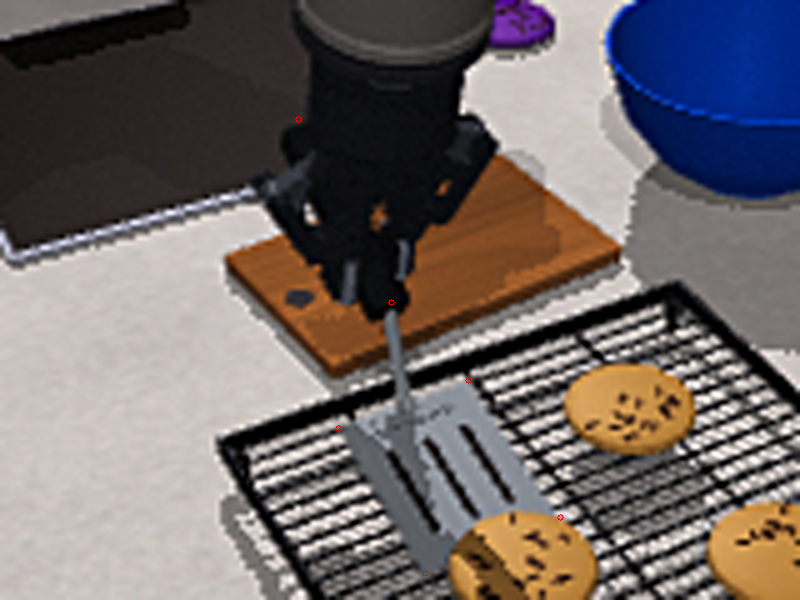

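send_rows(
  steps=[
    {"xyz":[0,-0.28,0.06],"rotation":[0,0,0],"claw":1},
    {"xyz":[0,-0.67,0.15],"rotation":[0,0,0],"claw":1},
    {"xyz":[0,-1.06,0.24],"rotation":[0,0,0],"claw":1},
    {"xyz":[0,-1.45,0.33],"rotation":[0,0,0],"claw":1},
    {"xyz":[0,-1.84,0.41],"rotation":[0,0,0],"claw":1},
    {"xyz":[0,-2.34,0.5],"rotation":[0,0,0],"claw":1},
    {"xyz":[0,-2.94,0.57],"rotation":[0,0,0],"claw":1},
    {"xyz":[0,-3.67,0.53],"rotation":[0,0,0],"claw":1},
    {"xyz":[0,-4.46,0.2],"rotation":[0,0,0],"claw":1},
    {"xyz":[0,-5.37,-0.62],"rotation":[0,0,0],"claw":1},
    {"xyz":[0,-6.38,-1.93],"rotation":[0,0,0],"claw":1},
    {"xyz":[0,-7.5,-3.72],"rotation":[0,0,0],"claw":1},
    {"xyz":[0,-8.45,-5.56],"rotation":[0,0,0],"claw":1},
    {"xyz":[0,-8.45,-6.5],"rotation":[0,0,0],"claw":1},
    {"xyz":[0,-8.45,-6.5],"rotation":[0,0,0],"claw":1},
  ],
)

```text
time: 60.0
ee_pos: [0.4445, -0.0528, 0.1787]
eef_rot: [-2.916, -0.001, -0.001]
contact_force: [-0.3, -0.1, -2.6]
width: 0.0228
```

```bash
python3 - <<'E'
from h import *
cur();snap('scene','sc26');snap('side','s26')
crop('sc26',150,80,280,200,6,'sc26o');crop('s26',150,180,330,300,4.4,'s26o')
d=dict(np.load('pics/scene0.npz'))
# board: use crop c1 corners incl. others
B=np.array([onz(d,cp(p,(220,120),6),.012) for p in [(250,252),(460,322),(318,610)]]); c=(B[0]+B[2])/2; print('board c',c, 'yaw',np.degrees(np.arctan2(*(B[2]-B[1])[1::-1])))
E
```

```text
t 60.0 tcp [ 0.4445 -0.0528  0.1787] front [ 0.4446 -0.1939  0.1052] yaw -89.98 pitch 12.93 roll 0.04 F [-0.3  -0.05 -2.58] M [-0.19  0.04  0.03] w 0.0228 q [0.34, 0.16, -0.22, 2.12, -0.24, 0.91, 0.28]
board c [0.54761311 0.00428323 0.012     ] yaw 5.106266280896648
```

View pics/sc26o.png

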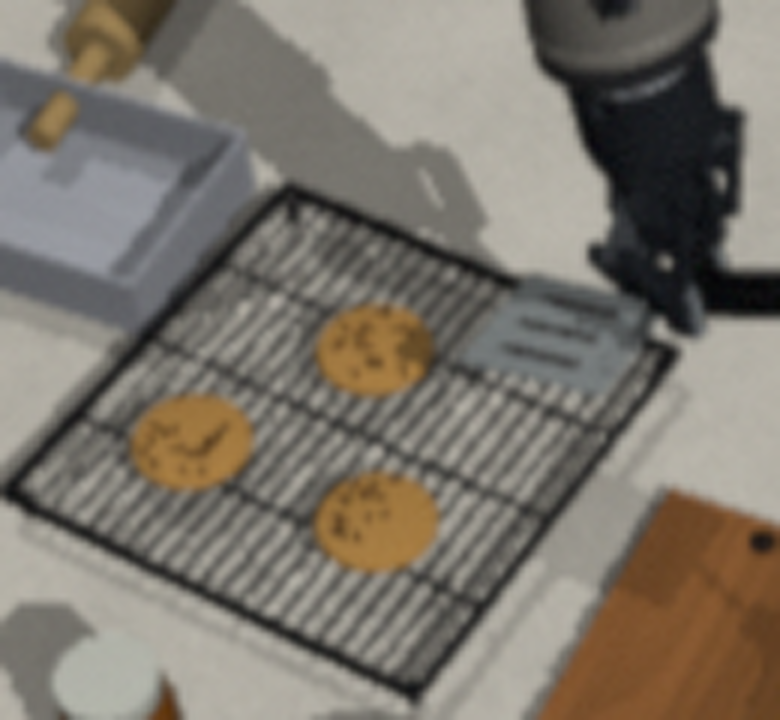

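View pics/s26o.png

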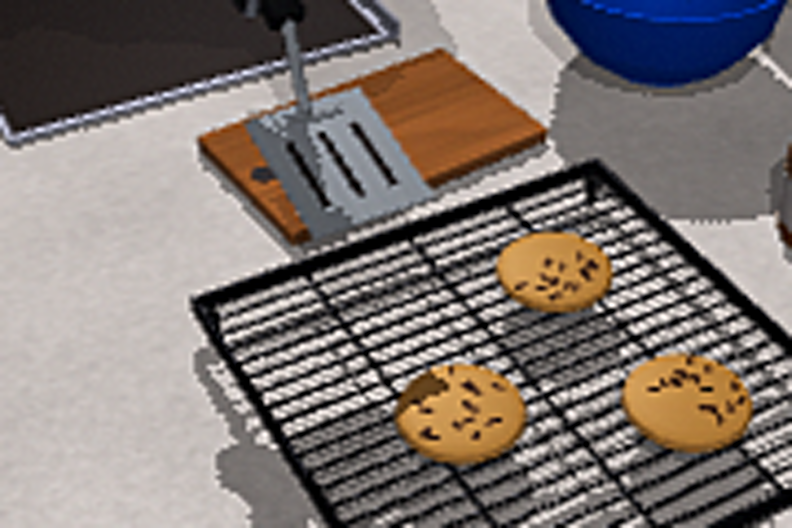

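View pics/sc26.png

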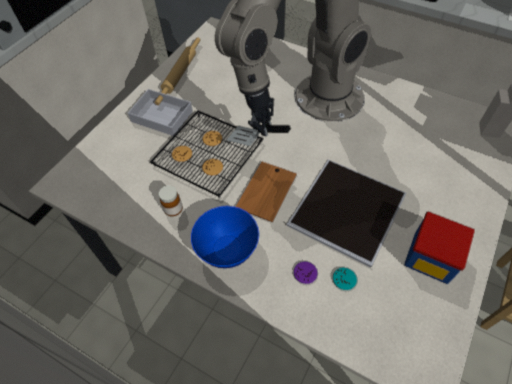

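```bash
python3 - <<'E'
from h import *
from scipy.spatial.transform import Rotation as R
a=now(); b=(np.array([.4554,0.,.135]),tp((0,0,0),6.5,0)[1])
m=(np.array([.45,-.03,.17]),tp((0,0,0),-42,6)[1])
rel(slerp_path(a,m,np.arange(1,6)/5)+slerp_path(m,b,np.arange(1,6)/5))
E
```

```text
[0.12, -0.41, 0.25] [-1.3, -1.6, -9.5]
[0.24, -0.81, 0.5] [-2.6, -3.1, -18.9]
[0.36, -1.22, 0.75] [-3.9, -4.7, -28.4]
[0.49, -1.63, 1.0] [-5.3, -6.3, -37.9]
[0.61, -2.04, 1.25] [-6.6, -7.8, -47.4]
[0.72, -2.46, 2.07] [-7.3, -8.5, -57.1]
[0.82, -2.89, 2.88] [-7.9, -9.1, -66.8]
[0.93, -3.32, 3.7] [-8.6, -9.7, -76.6]
[1.04, -3.75, 4.52] [-9.2, -10.3, -86.3]
[1.15, -4.17, 5.33] [-9.8, -10.9, -96.0]
```

send_rows(
  steps=[
    {"xyz":[0.1,-0.4,0.2],"rotation":[-1.3,-1.6,-9.5],"claw":1},
    {"xyz":[0.2,-0.8,0.5],"rotation":[-2.6,-3.1,-18.9],"claw":1},
    {"xyz":[0.4,-1.2,0.7],"rotation":[-3.9,-4.7,-28.4],"claw":1},
    {"xyz":[0.5,-1.6,1],"rotation":[-5.3,-6.3,-37.9],"claw":1},
    {"xyz":[0.6,-2,1.2],"rotation":[-6.6,-7.8,-47.4],"claw":1},
    {"xyz":[0.7,-2.5,2],"rotation":[-7.3,-8.5,-57.1],"claw":1},
    {"xyz":[0.8,-2.9,2.8],"rotation":[-7.9,-9.1,-66.8],"claw":1},
    {"xyz":[0.9,-3.3,3.5],"rotation":[-8.6,-9.7,-76.6],"claw":1},
    {"xyz":[1,-3.8,4],"rotation":[-9.2,-10.3,-86.3],"claw":1},
    {"xyz":[1.2,-4.2,4.5],"rotation":[-9.8,-10.9,-96],"claw":1},
    {"xyz":[1.2,-4.2,4.5],"rotation":[-9.8,-10.9,-96],"claw":1},
    {"xyz":[1.2,-4.2,4.5],"rotation":[-9.8,-10.9,-96],"claw":1},
    {"xyz":[1.2,-4.2,4.5],"rotation":[-9.8,-10.9,-96],"claw":1},
  ],
)

```text
time: 61.72
ee_pos: [0.4559, -0.0019, 0.1432]
eef_rot: [-2.096, -2.34, 0.001]
contact_force: [-0.9, -0.0, -1.4]
width: 0.0228
```

```bash
python3 - <<'E'
from h import *
cur();snap('side','s27');ov('s27','s27o',(120,110,280,230),5)
M=tp((0,0,0),6.5,0)[1]
rel([(np.array([.4554,0,z]),M) for z in (.10,.07,.058,.055,.054,.0535,.053,.0525,.052)])
E
```

```text
t 61.73 tcp [ 0.4559 -0.0019  0.1432] front [0.6089 0.015  0.1029] yaw 6.31 pitch 0.05 roll -0.02 F [-0.87 -0.02 -1.41] M [-0.04  0.11  0.03] w 0.0228 q [0.28, 0.21, -0.47, 2.14, 0.13, 0.81, 1.42]
[0.19, -0.03, 4.32] [-0.0, 0.0, -0.2]
[0.19, -0.03, 7.32] [-0.0, 0.0, -0.2]
[0.2, -0.03, 8.52] [-0.0, 0.0, -0.2]
[0.2, -0.03, 8.82] [-0.0, 0.0, -0.2]
[0.2, -0.03, 8.92] [-0.0, 0.0, -0.2]
[0.2, -0.03, 8.97] [-0.0, 0.0, -0.2]
[0.2, -0.03, 9.02] [-0.0, 0.0, -0.2]
[0.2, -0.03, 9.07] [-0.0, 0.0, -0.2]
[0.2, -0.03, 9.12] [-0.0, 0.0, -0.2]
```

View pics/s27o.png

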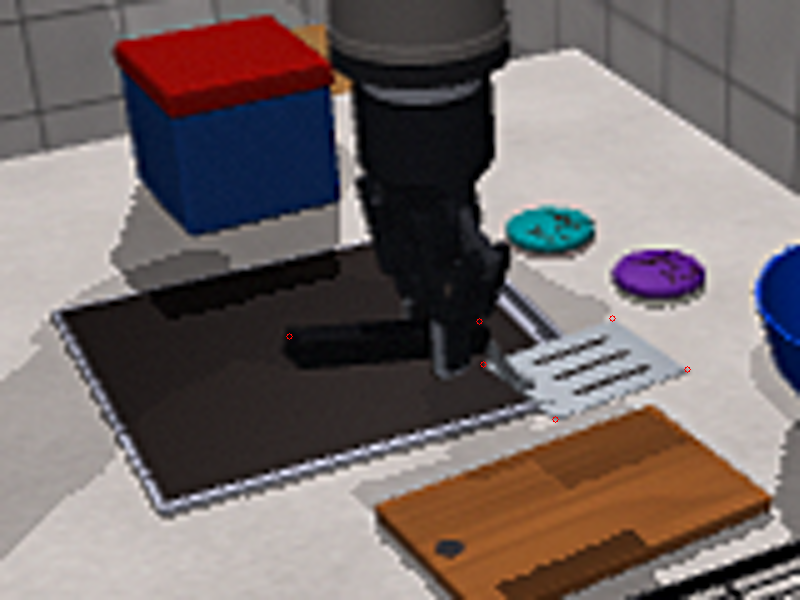

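send_rows(
  steps=[
    {"xyz":[0.1,0,2],"rotation":[0,0,0],"claw":1},
    {"xyz":[0.2,0,4.5],"rotation":[0,0,0],"claw":1},
    {"xyz":[0.2,0,7],"rotation":[0,0,0],"claw":1},
    {"xyz":[0.2,0,8.3],"rotation":[0,0,0],"claw":1},
    {"xyz":[0.2,0,8.8],"rotation":[0,0,0],"claw":1},
    {"xyz":[0.2,0,8.97],"rotation":[0,0,0],"claw":1},
    {"xyz":[0.2,0,9.07],"rotation":[0,0,0],"claw":1},
    {"xyz":[0.2,0,9.07],"rotation":[0,0,0],"claw":1},
  ],
)

```text
time: 62.78
ee_pos: [0.456, 0.0, 0.0529]
eef_rot: [2.095, 2.34, -0.001]
contact_force: [0.1, 0.3, -2.0]
width: 0.0227
```

```bash
python3 - <<'E'
from h import *
cur()
E
```

```text
t 62.77 tcp [0.456  0.     0.0529] front [0.6091 0.017  0.0128] yaw 6.34 pitch -0.00 roll -0.04 F [ 0.1   0.34 -1.99] M [-0.04  0.02 -0.03] w 0.0227 q [0.22, 0.37, -0.42, 2.21, 0.26, 0.61, 1.3]
```

send_rows(
  steps=[
    {"xyz":[0,0,0.05],"rotation":[0,0,0],"claw":1},
    {"xyz":[0,0,0.1],"rotation":[0,0,0],"claw":1},
    {"xyz":[0,0,0.1],"rotation":[0,0,0],"claw":1},
  ],
)

```text
time: 63.15
ee_pos: [0.4562, 0.0, 0.0523]
eef_rot: [2.095, 2.34, -0.0]
contact_force: [-3.3, -1.4, 7.7]
width: 0.0228
```

```bash
python3 - <<'E'
from h import *
cur()
E
```

```text
t 63.15 tcp [0.4562 0.     0.0523] front [0.6093 0.017  0.0123] yaw 6.33 pitch -0.04 roll -0.05 F [-3.33 -1.35  7.69] M [0.03 0.4  0.01] w 0.0228 q [0.22, 0.37, -0.42, 2.21, 0.26, 0.61, 1.29]
```

send_rows(
  steps=[
    {"xyz":[0,0,-0.02],"rotation":[0,0,0],"claw":1},
    {"xyz":[0,0,-0.02],"rotation":[0,0,0],"claw":0.3},
    {"xyz":[0,0,-0.02],"rotation":[0,0,0],"claw":0},
    {"xyz":[0,0,-0.02],"rotation":[0,0,0],"claw":-0.5},
    {"xyz":[0,0,-0.02],"rotation":[0,0,0],"claw":-1},
    {"xyz":[0,0,-0.02],"rotation":[0,0,0],"claw":-1},
    {"xyz":[0,0,-0.02],"rotation":[0,0,0],"claw":-1},
    {"xyz":[0,0,-0.02],"rotation":[0,0,0],"claw":-1},
  ],
)

```text
time: 64.15
ee_pos: [0.4562, 0.0, 0.0525]
eef_rot: [2.095, 2.34, -0.0]
contact_force: [0.5, 0.3, -0.4]
width: 0.0853
```

```bash
python3 - <<'E'
from h import *
cur();snap('wrist','w28');snap('side','s28');crop('s28',120,110,280,230,5,'s28o')
E
```

```text
t 64.15 tcp [0.4562 0.     0.0525] front [0.6093 0.017  0.0125] yaw 6.33 pitch -0.03 roll -0.05 F [ 0.5   0.31 -0.45] M [-0.02  0.02 -0.07] w 0.0853 q [0.22, 0.37, -0.42, 2.21, 0.26, 0.61, 1.29]
```

View pics/s28o.png

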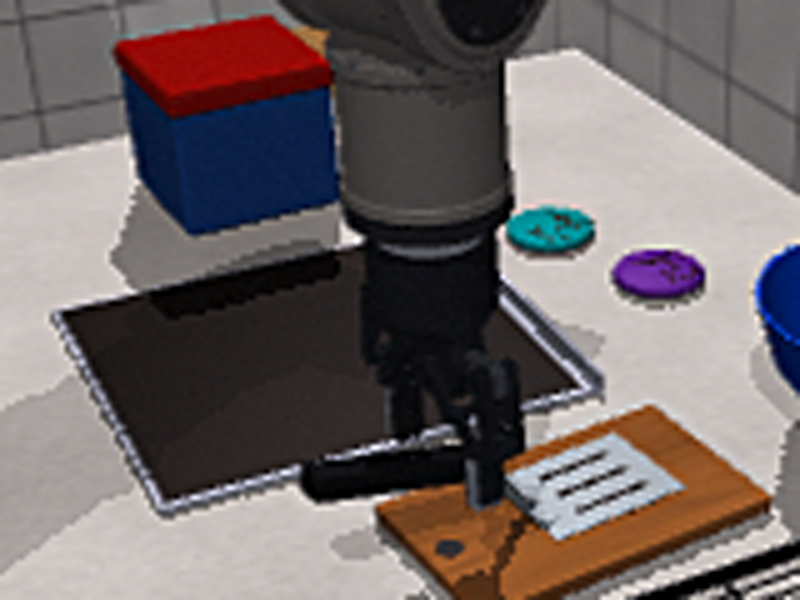

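View pics/w28.png

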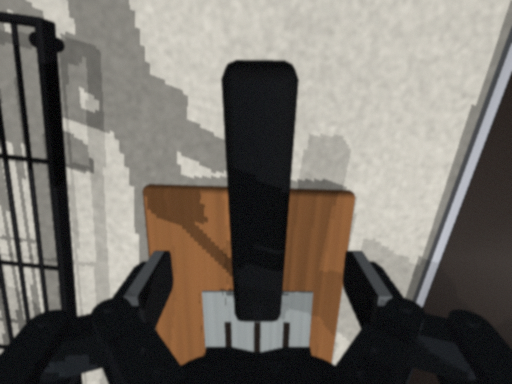

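Released: the turner lies flat on the board and the fingers are clear on both sides. I'll retreat straight up.

send_rows(
  steps=[
    {"xyz":[0,0,-1],"rotation":[0,0,0],"claw":-1},
    {"xyz":[0,0,-3],"rotation":[0,0,0],"claw":-1},
    {"xyz":[0,0,-7],"rotation":[0,0,0],"claw":-1},
    {"xyz":[0,0,-11],"rotation":[0,0,0],"claw":-1},
    {"xyz":[0,0,-15],"rotation":[0,0,0],"claw":-1},
    {"xyz":[0,0,-17],"rotation":[0,0,0],"claw":-1},
    {"xyz":[0,0,-17],"rotation":[0,0,0],"claw":-1},
    {"xyz":[0,0,-17],"rotation":[0,0,0],"claw":-1},
  ],
)

```text
time: 65.25
ee_pos: [0.4557, 0.0001, 0.2221]
eef_rot: [2.095, 2.34, -0.001]
contact_force: [0.2, -0.0, -0.1]
width: 0.0856
```

```bash
python3 - <<'E'
from h import *
cur();snap('scene','sc29');snap('side','s29');crop('sc29',140,100,300,220,5,'sc29o')
d=dict(np.load('pics/sc29.npz')); M=tp((0,0,0),6.4,0)[1]
E
```

```text
t 65.25 tcp [4.557e-01 1.000e-04 2.221e-01] front [0.6087 0.017  0.1821] yaw 6.33 pitch -0.01 roll -0.05 F [ 0.17 -0.   -0.07] M [0.03 0.   0.04] w 0.0856 q [0.32, 0.1, -0.49, 2.06, 0.06, 0.99, 1.48]
```

View pics/sc29o.png

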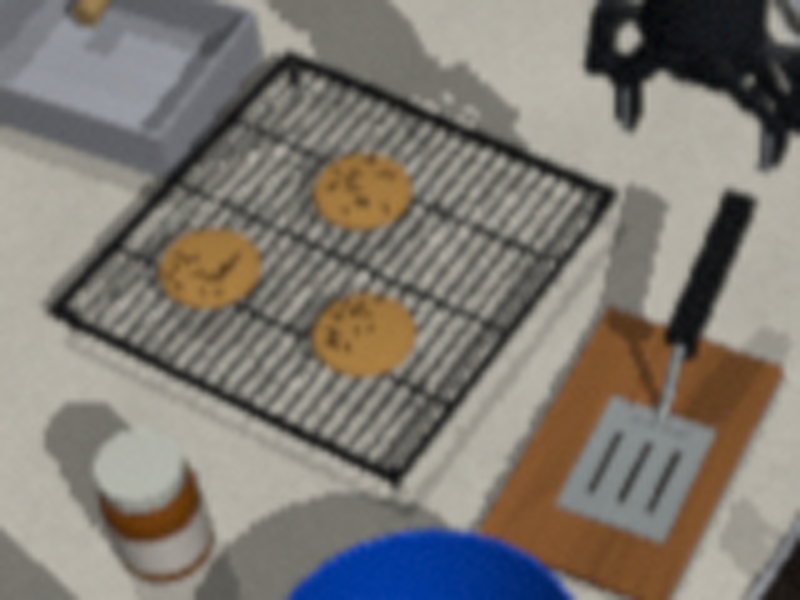

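View pics/s29.png

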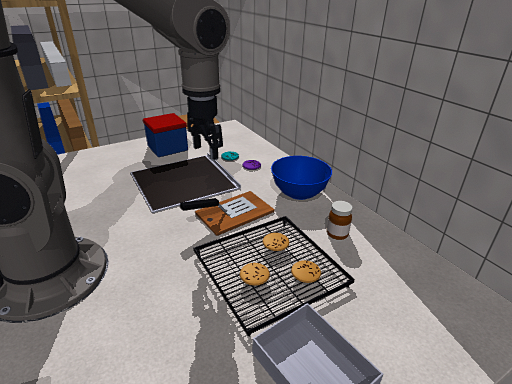

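```bash
python3 - <<'E'
from h import *
d=dict(np.load('pics/sc29.npz')); rc=np.array([.503,-.269])
for p in [(210,269),(363,192),(364,336)]:
    P=onz(d,cp(p,(140,100),5),.0285); print(P.round(4),'rack frame',(P[:2]-rc).round(3))
bl=np.mean([onz(d,cp(p,(140,100),5),.0136) for p in [(612,398),(717,432),(662,542),(557,505)]],0)
a=np.radians(5.1); v=bl[:2]-[.5476,.0043]; print('blade',bl.round(4),'board frame',(np.array([[np.cos(a),np.sin(a)],[-np.sin(a),np.cos(a)]])@v).round(4))
E
```

```text
[ 0.5633 -0.3439  0.0285] rack frame [ 0.06  -0.075]
[ 0.446  -0.2854  0.0285] rack frame [-0.057 -0.016]
[ 0.5618 -0.2099  0.0285] rack frame [0.059 0.059]
blade [0.5602 0.0127 0.0136] board frame [0.0132 0.0072]
```

All the checks are within limits, so I'm handing in.

```bash
python3 - <<'E'
from h import *
print(manip.sign_off())
E
```

```text
the job is handed in; nothing more can be done
None
```

I moved all three biscuits that were present from the baking sheet to the cooling rack with the turner. The turner is back on the board, released, and the arm is clear above it. The clock stood at about 65 s of the 210 s allowed.

The last checks, from pictures taken just before handing in:

| Item | Measured position | Limit |
|---|---|---|
| Biscuit A on the rack (x, y from rack centre) | +60, −75 mm | ±120 mm |
| Biscuit B on the rack | −57, −16 mm | ±120 mm |
| Biscuit C on the rack | +59, +59 mm | ±120 mm |
| Turner blade on the board (along, across) | 13, 7 mm | 60, 35 mm |

- **Biscuits:** they look flat and right way up on the rack. I judged flatness by eye from the pictures. None was seen to be knocked aside during the run.
- **Forces:** the tool force readings I took stayed below about 10 N. The contact force on each biscuit can't be read directly.
- **Other things on the table:** the bowl, jar, both tins and the purple and turquoise look-alikes appear where they were at the start.
- **Handing in:** it returned no verdict. No check failed or disagreed with another.

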